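# Load the second layer of the tube dryer

### The job

A second layer of washed tubes is to go on the warm-air dryer: switch it off at its red toggle, lay the two notched spacer sticks notches up across the first layer of tubes, one squarely above each of the dryer's two wooden bearers, and roll every tube on the rubber mat along until its yellow stripe faces straight up. When both sticks are in place and all those tubes lie on the mat or bench stripe up, set the tubes one to a notch across both sticks, centred over the dryer and with their stripes still up, and only then switch the dryer back on. Leave the first layer in its bearers and the spanner and red tin where they are.

Things in the scene. Friction and masses are not known exactly. Their poses are not given: they have to be found in the camera images.
- tube_a: Galvanised steel tube 34 mm across, 240 mm long, 0.48 kg, one yellow stripe (12 mm wide) along its whole length. Origin on its axis at mid-length; x along the tube, z from the axis to the stripe. Starts on the mat with the stripe 0.9 to 1.6 rad off the top, to either side; may be absent. Stays where it is left; a flat fingertip pressed lightly on its top and moved across rolls it half as far as the tip moves.
- tube_b: Galvanised steel tube 34 mm across, 240 mm long, 0.48 kg, one yellow stripe (12 mm wide) along its whole length. Origin on its axis at mid-length; x along the tube, z from the axis to the stripe. Starts on the mat with the stripe 0.9 to 1.6 rad off the top, to either side; may be absent. Stays where it is left; a flat fingertip pressed lightly on its top and moved across rolls it half as far as the tip moves.
- tube_c: Galvanised steel tube 34 mm across, 240 mm long, 0.48 kg, one yellow stripe (12 mm wide) along its whole length. Origin on its axis at mid-length; x along the tube, z from the axis to the stripe. Starts on the mat with the stripe 0.9 to 1.6 rad off the top, to either side; may be absent. Stays where it is left; a flat fingertip pressed lightly on its top and moved across rolls it half as far as the tip moves.
- low_a: Galvanised steel tube 34 mm across, 240 mm long, 0.48 kg, one yellow stripe (12 mm wide) along its whole length. Origin on its axis at mid-length; x along the tube, z from the axis to the stripe. Part of the first layer: three loose tubes 68 mm apart, stripe up, in the notches of both bearers, axis 83 mm above the bench.
- low_b: Galvanised steel tube 34 mm across, 240 mm long, 0.48 kg, one yellow stripe (12 mm wide) along its whole length. Origin on its axis at mid-length; x along the tube, z from the axis to the stripe. Part of the first layer: three loose tubes 68 mm apart, stripe up, in the notches of both bearers, axis 83 mm above the bench.
- low_c: Galvanised steel tube 34 mm across, 240 mm long, 0.48 kg, one yellow stripe (12 mm wide) along its whole length. Origin on its axis at mid-length; x along the tube, z from the axis to the stripe. Part of the first layer: three loose tubes 68 mm apart, stripe up, in the notches of both bearers, axis 83 mm above the bench.
- stick_a: Wooden spacer stick 190 x 34 x 28 mm high, 0.13 kg, flat underside, loose on the bench, notches up. Origin under its middle; x along it, z up. Three V notches (90 degrees, 10 mm deep, 26 mm wide) at x = -68, 0, +68 mm; the wood is 18 mm high there. A tube seated in a notch has its axis 39 mm above the stick's underside.
- stick_b: Wooden spacer stick 190 x 34 x 28 mm high, 0.13 kg, flat underside, loose on the bench, notches up. Origin under its middle; x along it, z up. Three V notches (90 degrees, 10 mm deep, 26 mm wide) at x = -68, 0, +68 mm; the wood is 18 mm high there. A tube seated in a notch has its axis 39 mm above the stick's underside.
- dryer: Fixed blue box 260 (x) x 230 (y) x 50 mm, placed anew each time. Origin under its centre; x away from the robot along the first-layer tubes, y to the left along two wooden bearers notched like the sticks. First layer reaches 100 mm above the bench. Blower 106 mm high at x 135-235 mm; switch box 100 x 70 x 55 mm high, yellow top, at x -50, y 155 mm.
- bearer_near (a point): Middle of the top of the bearer nearer the robot (dryer x -65 mm), 72 mm above the bench; axes as the dryer's. Bearers are 34 mm wide, 190 mm long. A stick laid across the first layer has its underside 100 mm above the bench.
- bearer_far (a point): The same on the bearer farther from the robot (dryer x +65 mm).
- toggle (a joint): Angle (rad) of the switch box's red toggle about an axis along dryer y, 53 mm above the bench at dryer x -50, y 155 mm: -0.55 OFF (leaning to dryer -x, towards the robot, red dot), +0.55 ON (leaning to +x, away, green dot). Its weighted end drops from about upright to the stop on either side and rests there; 2 N moves it over. Starts ON.
- toggle_tip (a point): Middle of the end of the red toggle, 57 mm from its axis; the toggle is 26 mm wide (along dryer y) and 12 to 16 mm thick; axes turn with it.
- mat: Thin black rubber mat 280 x 360 mm let in level with the bench, on which the loose tubes lie about 125 mm apart, axes 17 mm above the bench. Origin at its centre; x about along the tubes at the start, y across them.
- wrench: Bystander: steel spanner 200 mm long lying between the robot and the dryer. Origin under its middle.
- tin: Bystander: red tin 90 mm across and 110 mm high with brushes in it, at the back of the bench. Origin under its centre.

How it is judged:
By the outcome, as a careful person would: the job done as asked, in the order asked, and still so for the second after the job is handed in, with the robot touching nothing.
Of tube_a, tube_b, tube_c only 2 to 3 are there at a start; the rules pass over those that are not, and their reading is None.
At some moment in a run one of stick_a, stick_b may be knocked a few centimetres aside while the robot is not near it.
It also fails if it takes over 210 s, if anything falls off the work surface, if the arm or the gripper's body presses on something with over 40 N, if the wrist force passes 120 N, or if a joint passes its speed limit or range.

### The arm

A 7-joint arm with a two-finger parallel gripper is mounted at the origin on the work surface. World frame = base frame: x ahead of the robot, y to its left, z up, the work surface at z = 0. Lengths are in mm, angles in rad, forces in N, time in s.
With the tool pointing down it reaches from about 350 to 900 mm from the base axis. Payload 8.1 kg.
Tool frame: the origin (TCP) lies on the centre line of the jaws, within the pads' length; the fingertips stand 17 mm ahead of it and the grasp point (between the pads) lies 2 mm behind it (tip_extent is the distance from the TCP to the fingertips, in mm); z points along the fingers, y is the direction in which the jaws open and shut (so a half turn about z gives the same grasp; the last joint's range is limited). The gripper opens to 85 mm and grips with 20 to 120 N. Pads are 22 mm wide; open, the fingers measure 114 mm over their backs; the gripper's body (76 mm by 85 mm) begins 54 mm behind the grasp point. The pads swing forward as they close: fully open they stand 13 mm farther back than shut.
Start: joints at [-1.273, 0.434, 0.025, 1.573, -0.012, 1.134, -0.075], TCP at [243.875, 575.471, 218.023] pointing down, gripper open.
Joint ranges: [-2.62, 2.62], [-0.44, 2.09], [-1.27, 1.32], [0.08, 2.57], [-1.32, 4.46], [0.12, 2], [-2.74, 2.74]. Speed limits (rad/s): [2.22, 2.22, 3.01, 3.01, 3.14, 3.14, 3.14].

### API

Orientations are given as a 3x3 rotation matrix whose columns are the frame's x, y, z axes.
In Python, from rig import * gives the robot as it stands. The module is installed in compiled form; this text tells all that it offers.
- The arm moves only by the shell command python3 -m inch 'ROWS' [FORCE]. ROWS is JSON, one flat list of numbers, 7 for each row, row after row: the turn, a rotation vector about the tool's x, y, z in degrees, then the shift along the tool's x, y, z in units of 50 mm (1.0 is 50 mm), then the opening, from 0 (shut) to 1 (fully open). A call has 1 to 12 rows; each row shifts and turns the pose as measured when the row begins, along the tool's axes as they then stand; what a row does not reach is not made up. A row lasts 1/8 s, in which the tool goes at most 62.5 mm and 10.7 degrees, less where a joint would pass 70% of its speed; a pose out of reach is approached as far as the arm can. A call is refused whole if a number of a shift passes 1 or a number of a turn 10.7, either way. A call with a gripper value outside its range is refused whole. The fingers move at their own pace and stop on an object; FORCE is the grip in N (left out, the last holds). Time passes only in rows, so rows that do not move let the fingers close. It gives the time, the measured TCP pose, the force and the opening at its end, in the units of the state.
- get_obs(): the state, without advancing time (a new reading comes with each control period).
- get_image(name): name is "side" or "top" or "wrist"; returns the picture (384x512x3 uint8, red, green, blue); there is no depth.
- camera_model(name): a dict with "K" (3x3 intrinsics, pixels), "world_to_cam" (4x4, takes a point from world to camera coordinates). Camera axes: x right, y down, z forward; pixel columns grow to the right and rows downward; lengths in mm; the calibration is good to about 2 mm. A picture is of the moment at which its call begins: read the wrist's pose just before it. camera_model takes no time and is no camera call; for the wrist camera it gives the pose at the moment of the call.
- finish_job(): hands the job in, once; it reports no verdict.
The state is a dict: "time": time; "q": joint angles; "qvel": joint speeds; "effort": joint torques, N m; "tool_pos": TCP position; "eef_rot": TCP orientation; "ft_force": force on the tool from outside, world axes, zero at the start; "ft_torque": the same for the moment, N m; "opening": finger opening in mm.
Only numpy, scipy, OpenCV 4.12 (cv2) and the standard library are available. Lean on these libraries where they do the work, as an engineer would, in place of code of your own. Each camera call takes 0.05 s, during which the arm holds its last target.

## Working session

There is one attempt and no reset: what is moved stays moved. The work goes in short steps, Python scripts to look and compute and a shell command to move; the robot and the scene stay as the last step left them, time stands still between calls to the robot, and variables do not carry over. Pictures are saved under pics/ and viewed, and the job is handed in when it is done.

```bash
mkdir -p pics; ls; python3 - <<'E'
from rig import *
import cv2
o=get_obs(); print(o)
for n in("top","side","wrist"):
    m=camera_model(n); print(n,m)
    cv2.imwrite(f"pics/{n}0.png",get_image(n)[:,:,::-1])
E
```

```text
pics
{'time': 0.0, 'q': array([-1.27259849,  0.43521475,  0.02493561,  1.57410625, -0.01158717,
        1.13398352, -0.07508351]), 'qvel': array([ 7.02869485e-04,  9.87514498e-04, -1.20679668e-03,  2.77668335e-04,
        2.31287516e-03, -8.16722894e-05,  1.37248751e-03]), 'effort': array([-8.55953404e-04, -6.70464849e+01,  1.02460094e+00, -3.16213632e+01,
        1.54863345e-02,  1.23955251e-02, -1.97344059e-05]), 'tool_pos': array([243.67814833, 574.96766082, 217.22712214]), 'eef_rot': array([[-9.20744548e-01,  3.90165665e-01, -4.81920798e-04],
       [ 3.90165938e-01,  9.20743350e-01, -1.49130918e-03],
       [-1.38132268e-04, -1.56114388e-03, -9.99998772e-01]]), 'ft_force': array([-0.22329982,  0.72414753, -0.31538193]), 'ft_torque': array([ 0.02278859, -0.00828549, -0.02916129]), 'opening': 85.25508737034605}
top {'K': array([[370.50664415,   0.        , 253.92345727],
       [  0.        , 370.50664415, 192.36587216],
       [  0.        ,   0.        ,   1.        ]]), 'world_to_cam': array([[-2.91763676e-03, -9.99818184e-01, -1.88437527e-02,
         4.68984499e+01],
       [
[... 597 characters left out ...]
2],
       [ 2.83029796e-01,  7.40677043e-01, -6.09337060e-01,
         8.08474365e+02],
       [ 0.00000000e+00,  0.00000000e+00,  0.00000000e+00,
         1.00000000e+00]])}
wrist {'K': array([[280.33968928,   0.        , 254.32711609],
       [  0.        , 280.33968928, 186.14813318],
       [  0.        ,   0.        ,   1.        ]]), 'world_to_cam': array([[ 3.90854039e-01,  9.20452486e-01, -5.83571834e-04,
        -6.23810981e+02],
       [ 8.84317881e-01, -3.75334061e-01,  2.77680083e-01,
        -3.57321440e+01],
       [ 2.55372289e-01, -1.09048445e-01, -9.60673426e-01,
         3.78516108e+02],
       [ 0.00000000e+00,  0.00000000e+00,  0.00000000e+00,
         1.00000000e+00]])}
```

View pics/top0.png

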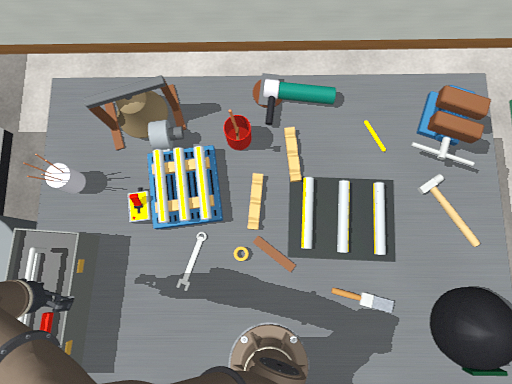

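View pics/side0.png

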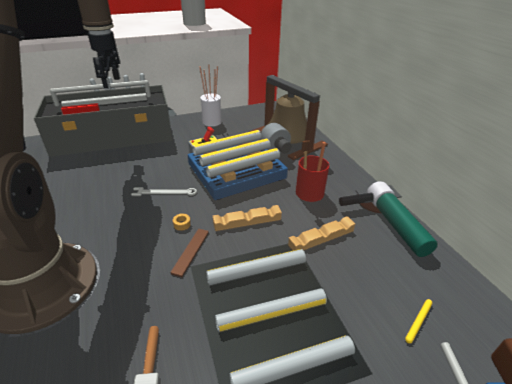

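View pics/wrist0.png

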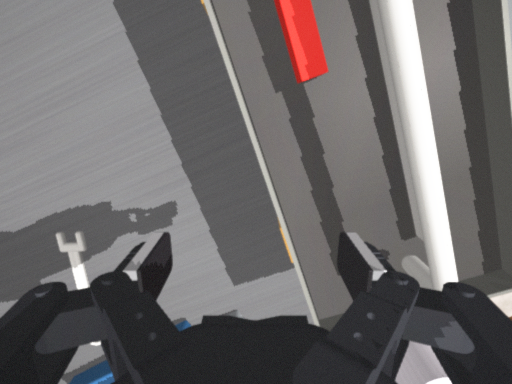

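```bash
cat > h.py <<'E'
from rig import *
import cv2, numpy as np
def ray(m,u,v,z):
    K=m["K"];T=m["world_to_cam"];R=T[:3,:3];t=T[:3,3]
    d=R.T@np.linalg.inv(K)@np.array([u,v,1.]);c=-R.T@t
    return c+d*(z-c[2])/d[2]
def proj(m,p):
    q=m["K"]@(m["world_to_cam"][:3,:3]@np.asarray(p,float)+m["world_to_cam"][:3,3]);return q[:2]/q[2]
def blobs(im,lo,hi,amin=60):
    hsv=cv2.cvtColor(im,cv2.COLOR_RGB2HSV)
    M=cv2.inRange(hsv,np.array(lo),np.array(hi))
    n,L,S,C=cv2.connectedComponentsWithStats(M)
    out=[]
    for i in range(1,n):
        if S[i,4]>=amin: 
            c=cv2.findContours((L==i).astype('uint8'),0,2)[0][0]
            out.append((S[i],C[i],cv2.minAreaRect(c)))
    return M,out
def save(im,name,box=None,s=1):
    if box: im=im[box[1]:box[3],box[0]:box[2]]
    im=cv2.resize(im,None,fx=s,fy=s,interpolation=cv2.INTER_CUBIC); cv2.imwrite("pics/"+name,im[:,:,::-1])
def tool(p,obs=None):
    "world target -> shift in tool axes, units of 50"
    o=obs or get_obs(); return o["eef_rot"].T@(np.asarray(p,float)-o["tool_pos"])/50
E
python3 - <<'E'
from h import *
im=cv2.imread("pics/top0.png")[:,:,::-1].copy()
m=camera_model("top")
save(im,"t_dry.png",(120,130,270,240),5); save(im,"t_mat.png",(230,110,410,270),4)
for nm,lo,hi,z in(("wood",(10,60,120),(24,200,255),28),("yel",(25,120,150),(35,255,255),100),("red",(0,150,120),(6,255,255),100),("blue",(100,120,60),(120,255,255),50)):
    M,b=blobs(im,lo,hi,25)
    for S,C,r in b: 
        pts=[ray(m,*p,z)[:2].round(0) for p in cv2.boxPoints(r)]
        print(nm,S,C.round(1),ray(m,*C,z)[:2].round(1),np.array(r[1]).round(1),[list(p) for p in pts])
E
```

```text
wood [394  39  43   3  79] [412.7  40. ] [1113.5 -534.8] [ 2. 42.] [[np.float64(1119.0), np.float64(-468.0)], [np.float64(1116.0), np.float64(-619.0)], [np.float64(1108.0), np.float64(-619.0)], [np.float64(1110.0), np.float64(-467.0)]]
wood [469  38  43   3  64] [488.2  39.1] [1113.1 -806.7] [ 2. 42.] [[np.float64(1118.0), np.float64(-738.0)], [np.float64(1116.0), np.float64(-889.0)], [np.float64(1108.0), np.float64(-888.0)], [np.float64(1110.0), np.float64(-737.0)]]
wood [246  41  39   3  93] [264.7  41.9] [1113.8    3.5] [ 2. 38.] [[np.float64(1119.0), np.float64(72.0)], [np.float64(1116.0), np.float64(-67.0)], [np.float64(1108.0), np.float64(-67.0)], [np.float64(1111.0), np.float64(72.0)]]
wood [321  40  39   3  84] [338.7  40.9] [1113.8 -266.7] [ 2. 38.] [[np.float64(1118.0), np.float64(-202.0)], [np.float64(1116.0), np.float64(-341.0)], [np.float64(1108.0), np.float64(-340.0)], [np.float64(1110.0), np.float64(-202.0)]]
wood [108  43  36   3  73] [122.8  43.9] [1113.4  527.1] [ 2. 35.] [[np.float64(1118.0), np.float64(583.0)], [np.float64(1116.0), np.float64(452.0)], [np.float64(
[... 10558 characters left out ...]
p.float64(282.0)]]
blue [164 150  10  12  79] [168.4 155.7] [678.4 335.7] [10.3  8.5] [[np.float64(695.0), np.float64(353.0)], [np.float64(699.0), np.float64(324.0)], [np.float64(663.0), np.float64(318.0)], [np.float64(659.0), np.float64(347.0)]]
blue [186 171  10  26 149] [190.9 182.6] [583.9 256.1] [25.  9.] [[np.float64(624.0), np.float64(274.0)], [np.float64(624.0), np.float64(243.0)], [np.float64(538.0), np.float64(241.0)], [np.float64(538.0), np.float64(271.0)]]
blue [166 173  11  27 180] [171.3 186. ] [572.7 322.1] [25.5  8.3] [[np.float64(615.0), np.float64(342.0)], [np.float64(618.0), np.float64(314.0)], [np.float64(531.0), np.float64(302.0)], [np.float64(528.0), np.float64(329.0)]]
```

View pics/t_dry.png

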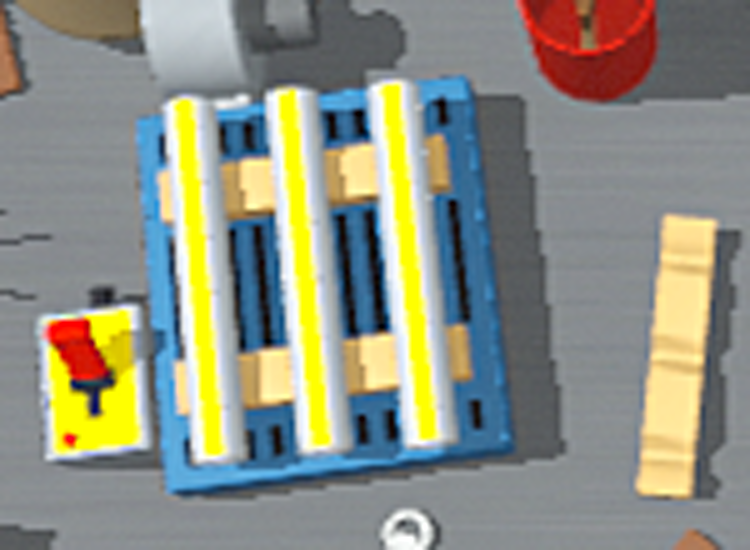

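View pics/t_mat.png

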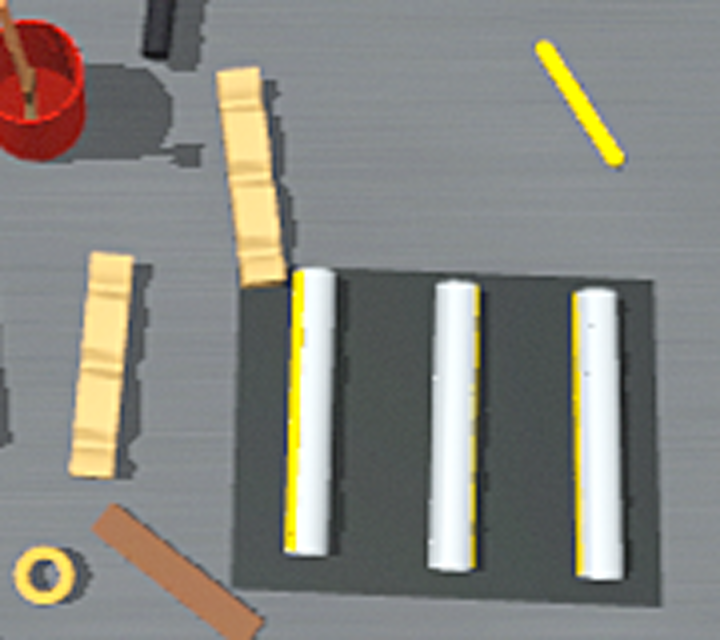

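```bash
cat > meas.py <<'E'
from h import *
def line(pts): 
    vx,vy,x,y=cv2.fitLine(np.array(pts,np.float32),2,0,.01,.01).ravel(); return vx,vy,x,y
def tubes(im,m,z=17):
    """silhouettes of tubes on the mat: bright gray or yellow in mat region"""
    a=im.astype(int); hsv=cv2.cvtColor(im,cv2.COLOR_RGB2HSV)
    M=(((a.min(2)>125)&(hsv[:,:,1]<40))|((hsv[:,:,0]>24)&(hsv[:,:,0]<36)&(hsv[:,:,1]>90)&(hsv[:,:,2]>60))).astype('uint8')
    reg=np.zeros_like(M); reg[165:275,270:430]=1; M&=reg
    Y=((hsv[:,:,0]>22)&(hsv[:,:,0]<38)&(hsv[:,:,1]>70)).astype('uint8')
    n,L,S,C=cv2.connectedComponentsWithStats(M)
    res=[]
    for i in range(1,n):
        if S[i,4]<250: continue
        c=cv2.findContours((L==i).astype('uint8'),0,2)[0][0]
        r=cv2.minAreaRect(c); w,h=r[1]
        b=cv2.boxPoints(r); b=b[np.argsort(b[:,1])]
        f=b[:2].mean(0);nr=b[2:].mean(0)
        P=ray(m,*r[0],z); F=ray(m,*f,z);N=ray(m,*nr,z)
        ys=(L==i)&(Y>0); yy,xx=np.nonzero(ys)
        yc=(xx.mean(),yy.mean()) if len(xx) else None
        ang=None
        if yc:
            R=ray(m,*yc,z)  # lateral offset of stripe vs axis
            d=(F-N)[:2];d/=np.linalg.norm(d); nrm=np.array([-d[1],d[0]])
            off=(R-P)[:2]@nrm
            ang=off
        res.append((P[:2],np.degrees(np.arctan2(F[1]-N[1],F[0]-N[0])),np.linalg.norm(F-N),ang,len(xx)))
    return res
E
python3 - <<'E'
from meas import *
im=cv2.imread("pics/top0.png")[:,:,::-1].copy(); m=camera_model("top")
for t in tubes(im,m): print("tube",t[0].round(1),round(t[1],2),round(t[2],1),t[3],t[4])
M,b=blobs(im,(10,60,120),(24,200,255),40)
for S,C,r in b:
    if 155<S[1]<205 and 155<S[0]<215: print("bearer bit",ray(m,*C,72).round(1), C.round(1))
# toggle red
M,b=blobs(im,(0,150,120),(6,255,255),25)
print("switch top corners (z55):")
M,b=blobs(im,(25,120,150),(35,255,255),200)
for S,C,r in b:
    if S[0]<140: print([ray(m,*p,55)[:2].round(0) for p in cv2.boxPoints(r)])
C=np.array([570,280.6]);
d=np.array([.992,.1266]);n=np.array([-.1266,.992])
for x,y,z in((-130,-115,50),(130,115,50),(130,-115,50),(-130,115,50),(-20,155,101),(-100,120,55),(0,190,55),(-100,190,55)):
    p=C+d*x+n*y; print((x,y,z),p.round(0),proj(m,[*p,z]).round(1))
E
```

```text
tube [494.  -41.6] -0.88 307.8 None 0
tube [ 460.5 -276.3] -2.82 368.5 156.24791321352754 202
tube [ 472.5 -256.1] -4.03 244.9 -17.326125717407873 78
tube [ 465.  -373.9] -2.39 243.7 16.244619492322858 120
bearer bit [647.2 200.   72. ] [207.  162.6]
bearer bit [641.1 258.2  72. ] [189.5 164.5]
bearer bit [630.8 326.8  72. ] [168.9 167.6]
bearer bit [520.2 183.6  72. ] [211.2 200.2]
bearer bit [513.2 241.7  72. ] [193.5 202.4]
bearer bit [504.4 310.9  72. ] [172.3 205.2]
switch top corners (z55):
[array([549., 463.]), array([553., 407.]), array([461., 396.]), array([458., 451.])]
(-130, -115, 50) [456. 150.] [221.9 220.5]
(130, 115, 50) [684. 411.] [146.5 154.2]
(130, -115, 50) [714. 183.] [213.3 145.4]
(-130, 115, 50) [426. 378.] [152.6 229.7]
(-20, 155, 101) [531. 432.] [132.9 196. ]
(-100, 120, 55) [456. 387.] [149.9 220.7]
(0, 190, 55) [546. 469.] [126.8 193.9]
(-100, 190, 55) [447. 456.] [128.8 223.5]
```

```bash
python3 -m inch '[0,0,0,-0.5,0,0,0, 0,0,0,-0.9,0,0,0, 0,0,0,-0.9,0,0,0, 0,0,0,-0.9,0,0,0, 0,0,0,-0.9,0,0,0, 0,0,0,-0.9,0,0,0, 0,0,0,-0.9,0,0,0, 0,0,0,-0.9,0,0,0, 0,0,-10,0,0,0,0, 0,0,-10,0,0,0,0, 0,0,-10,0,0,0,0]' 40; python3 -c "
from h import *
print(tool([571.7,436.3,105]), get_obs()['q'])"
```

```text
time: 1.52
tool_pos: [564.9, 437.0, 211.4]
eef_rot: [[-0.99, -0.14, -0.006], [-0.14, 0.99, -0.008], [0.007, -0.007, -1.0]]
ft_force: [1.2, -0.9, -0.5]
opening: -0.0
[-0.14623893 -0.01746462  2.12787219] [-0.71759983  0.59647917 -0.0288697   1.31450597  0.01931558  1.24053808
  0.96293659]
```

```bash
python3 -m inch '[0,0,0,-0.15,0,0.75,0, 0,0,0,0,0,0.75,0, 0,0,0,0,0,0.7,0, 0,0,0,0,0,0,0]'; python3 - <<'E'
from h import *
save(get_image("wrist"),"w1.png")
E
```

```text
time: 2.02
tool_pos: [572.1, 436.6, 97.9]
eef_rot: [[-0.99, -0.142, -0.007], [-0.142, 0.99, -0.008], [0.008, -0.007, -1.0]]
ft_force: [0.1, 0.4, 0.9]
opening: 0.1
```

View pics/w1.png

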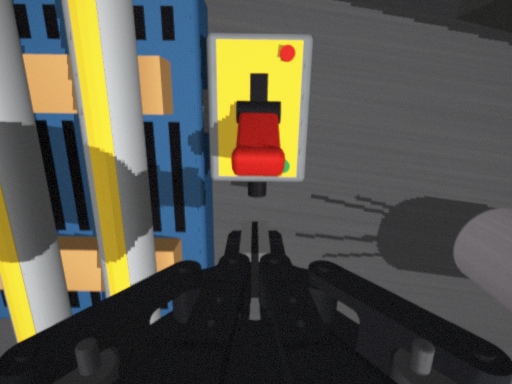

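```bash
python3 -m inch '[0,0,0,0.3,0,0,0, 0,0,0,0.3,0,0,0, 0,0,0,0.3,0,0,0, 0,0,0,0.3,0,0,0, 0,0,0,0.25,0,0,0, 0,0,0,0,0,0,0]'; python3 -m inch '[0,0,0,-0.5,0,0,0, 0,0,0,-0.4,0,0,0, 0,0,0,0,0,0,0]';python3 - <<'E'
from h import *
save(get_image("wrist"),"w2.png")
E
```

```text
time: 2.82
tool_pos: [499.9, 429.5, 107.0]
eef_rot: [[-0.99, -0.142, 0.003], [-0.142, 0.99, 0.0], [-0.003, -0.0, -1.0]]
ft_force: [0.3, -0.0, -0.3]
opening: 0.1
time: 3.2
tool_pos: [546.2, 436.0, 107.4]
eef_rot: [[-0.99, -0.143, 0.004], [-0.143, 0.99, 0.0], [-0.004, -0.0, -1.0]]
ft_force: [0.5, -0.4, -0.2]
opening: -0.1
```

View pics/w2.png

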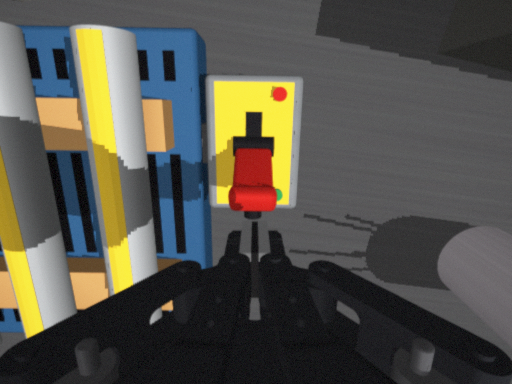

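```bash
python3 - <<'E'
from h import *
im=get_image("side"); save(im,"s2.png",(150,80,330,230),4)
E
```

```text
(no output)
```

View pics/s2.png

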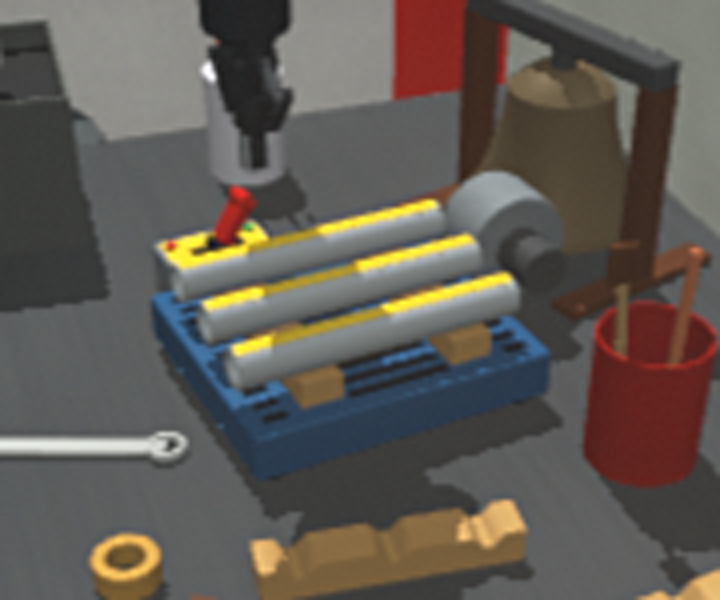

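```bash
python3 - <<'E'
from h import *
m=camera_model("side"); o=get_obs(); print(o["tool_pos"])
for p in ([546,436,90],[546,436,107],[546,436,125],[532,431,101]): print(p,((proj(m,p)-[150,80])*4).round())
m=camera_model("top"); im=get_image("top"); save(im,"t2.png",(100,140,240,240),5)
for p in ([546,436,90],[546,436,107],[532,431,101]): print(p,((proj(m,p)-[100,140])*5).round())
E
```

```text
[544.28478742 436.39017379 107.31399116]
[546, 436, 90] [254. 200.]
[546, 436, 107] [253. 182.]
[546, 436, 125] [251. 164.]
[532, 431, 101] [239. 194.]
[546, 436, 90] [165. 260.]
[546, 436, 107] [156. 255.]
[532, 431, 101] [166. 278.]
```

View pics/t2.png

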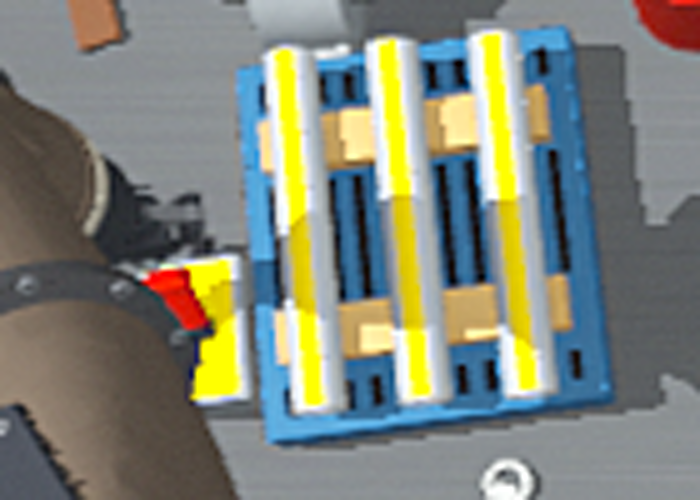

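```bash
python3 - <<'E'
from h import *
o=get_obs(); m=camera_model("wrist"); R=o["eef_rot"];p=o["tool_pos"]
for d in(-19,-2,0,17,30): print(d,proj(m,p+R[:,2]*d).round())
print(m["world_to_cam"].round(2), p)
print(proj(m,[532,431,101]),proj(m,[571.5-100*.992-.1266*120,280-12.66+119,55]), proj(m,[571.5-100*.992-.1266*190,280-12.66+188.5,55]))
ms=camera_model("side");mt=camera_model("top")
import numpy as np
A=[]
P=cv2.triangulatePoints(mt["K"]@mt["world_to_cam"][:3],ms["K"]@ms["world_to_cam"][:3],np.array([138.,186.5]),np.array([213.7,122.])).ravel(); print(P[:3]/P[3])
im=get_image("side"); save(im,"s3.png",(185,60,255,150),8)
E
```

```text
-19 [255. 242.]
-2 [255. 228.]
0 [255. 227.]
17 [255. 216.]
30 [255. 209.]
[[-1.4000e-01  9.9000e-01  0.0000e+00 -3.5331e+02]
 [ 9.5000e-01  1.4000e-01  2.8000e-01 -5.8238e+02]
 [ 2.8000e-01  4.0000e-02 -9.6000e-01  1.0420e+02]
 [ 0.0000e+00  0.0000e+00  0.0000e+00  1.0000e+00]] [543.83722136 436.54189211 107.41294341]
[249.03271984 203.71798647] [201.21041368  71.1976478 ] [302.52931486  73.10239106]
[548.33212143 406.18930703 135.85342003]
```

View pics/s3.png

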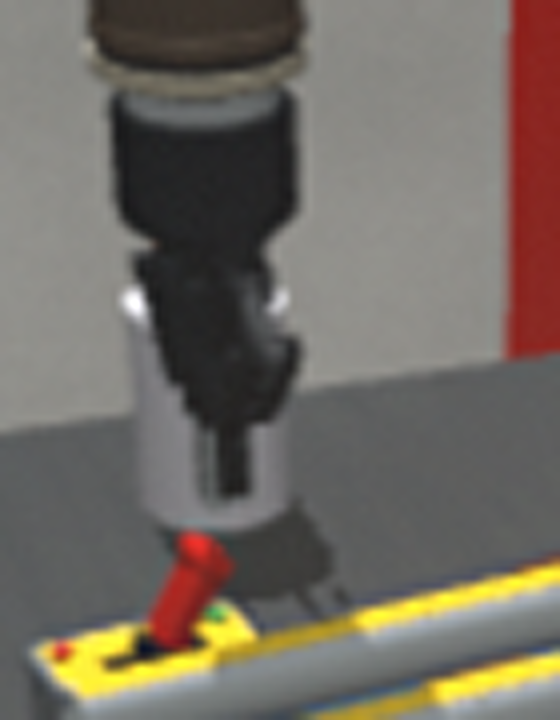

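```bash
python3 -m inch '[0,0,0,-0.5,0,0,0, 0,0,0,-0.1,0,0.2,0, 0,0,0,0,0,0.25,0, 0,0,0,0,0,0,0]';python3 - <<'E'
from h import *
im=get_image("side"); save(im,"s4.png",(185,60,255,150),8)
save(get_image("wrist"),"w4.png"); print(get_obs()["tool_pos"])
E
```

```text
time: 3.9
tool_pos: [569.6, 441.8, 83.1]
eef_rot: [[-0.989, -0.148, -0.001], [-0.148, 0.989, -0.0], [0.001, 0.0, -1.0]]
ft_force: [-0.4, -0.3, -0.1]
opening: -0.4
[570.31585632 442.409505    84.47780827]
```

View pics/s4.png

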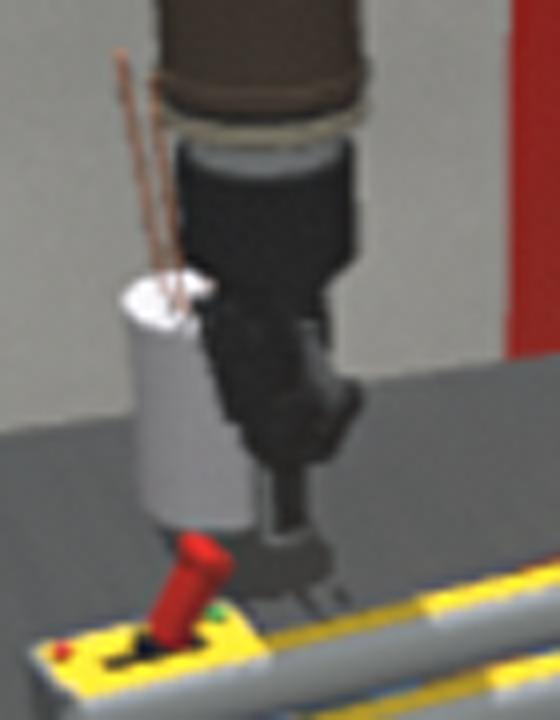

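View pics/w4.png

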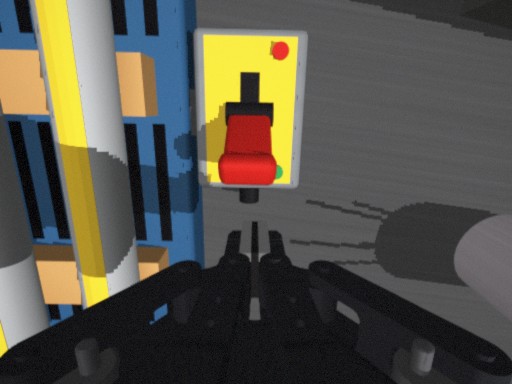

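```bash
python3 - <<'E'
from h import *
o=get_obs(); m=camera_model("side"); mt=camera_model("top")
print(o["tool_pos"],o["ft_force"])
for z in(60,67,80,90,100,110): print(z,proj(m,[570.3,442.4,z]).round(1))
w=camera_model("wrist");P=cv2.triangulatePoints(w["K"]@w["world_to_cam"][:3],m["K"]@m["world_to_cam"][:3],np.array([255.,222.]),np.array([221.2,126.9])).ravel(); print(P[:3]/P[3])
print(proj(w,[502.3,427.4,53]), "pivot; box corners",[proj(w,[571.5+.992*x-.1266*y,280+.1266*x+.992*y,55]).round() for x,y in((-100,120),(0,120),(0,190),(-100,190))])
E
```

```text
[570.31585632 442.409505    84.47780827] [ 0.25037332 -1.03071954  0.61553914]
60 [219.8 135.6]
67 [219.7 133.9]
80 [219.6 130.6]
90 [219.5 128.1]
100 [219.4 125.6]
110 [219.2 123. ]
[571.94332331 441.1630165   92.60118924]
[247.55039596 106.93750665] pivot; box corners [array([189.,  17.]), array([195., 182.]), array([297., 184.]), array([308.,  20.])]
```

```bash
python3 -m inch '[0,0,0,0,-0.12,0.15,0, 0,0,0,0,0,0,0]'; python3 -m inch '[0,0,0,0.3,0,0,0, 0,0,0,0.3,0,0,0, 0,0,0,0.3,0,0,0, 0,0,0,0.2,0,0,0, 0,0,0,0,0,0,0]'; python3 -m inch '[0,0,0,0.3,0,0,0, 0,0,0,0.2,0,0,0]';python3 - <<'E'
from h import *
im=get_image("side"); save(im,"s5.png",(185,60,255,150),8)
E
```

```text
time: 4.25
tool_pos: [571.0, 436.1, 77.1]
eef_rot: [[-0.989, -0.148, 0.001], [-0.148, 0.989, 0.002], [-0.001, 0.001, -1.0]]
ft_force: [-0.4, -0.9, -0.2]
opening: -0.2
time: 4.88
tool_pos: [516.5, 428.0, 78.5]
eef_rot: [[-0.989, -0.147, 0.004], [-0.147, 0.989, 0.004], [-0.005, 0.003, -1.0]]
ft_force: [0.5, -0.1, -0.1]
opening: 0.2
time: 5.12
tool_pos: [499.4, 424.9, 79.2]
eef_rot: [[-0.99, -0.143, 0.018], [-0.143, 0.99, 0.009], [-0.019, 0.006, -1.0]]
ft_force: [40.5, 13.1, -28.1]
opening: -0.0
```

View pics/s5.png

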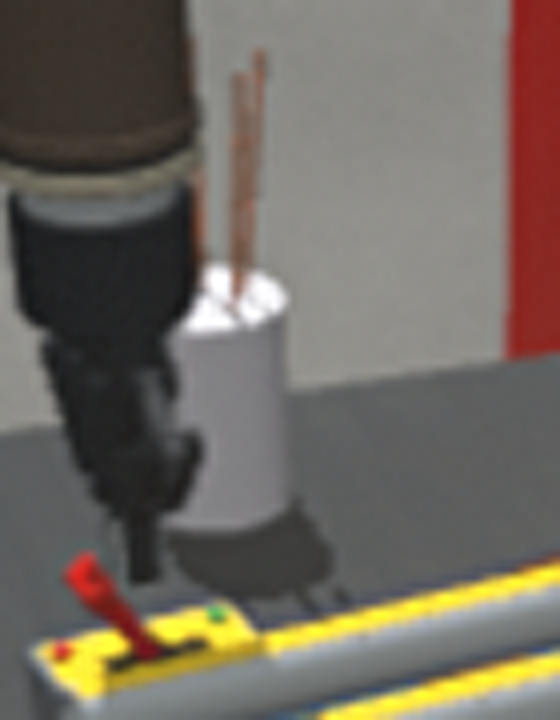

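```bash
python3 -m inch '[0,0,0,-0.4,0,0,0, 0,0,0,0,0,-0.9,0, 0,0,0,0,0,-0.9,0, 0,0,0,0,0,-0.9,0, 0,0,0,0,0,0,0]';python3 - <<'E'
from h import *
save(get_image("wrist"),"w6.png")
im=get_image("top"); save(im,"t6.png",(100,100,420,280),2.5); cv2.imwrite("pics/top6.png",im[:,:,::-1])
save(get_image("side"),"s6.png",(150,80,330,230),4)
E
```

```text
time: 5.8
tool_pos: [515.3, 425.7, 217.0]
eef_rot: [[-0.99, -0.142, 0.018], [-0.142, 0.99, 0.008], [-0.019, 0.005, -1.0]]
ft_force: [0.2, -1.0, -0.8]
opening: 0.3
```

View pics/s6.png

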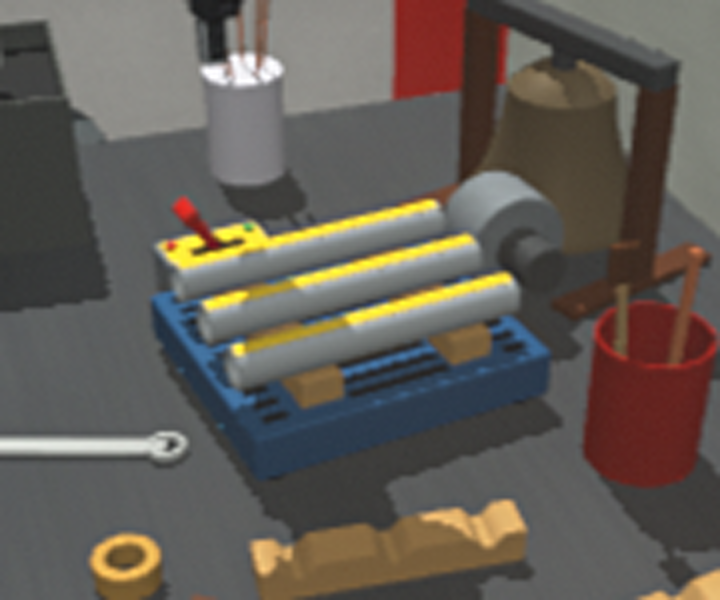

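View pics/w6.png

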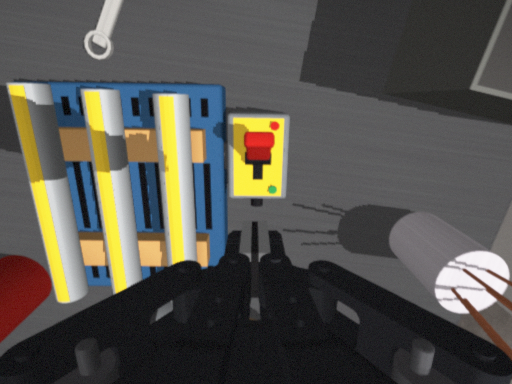

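View pics/t6.png

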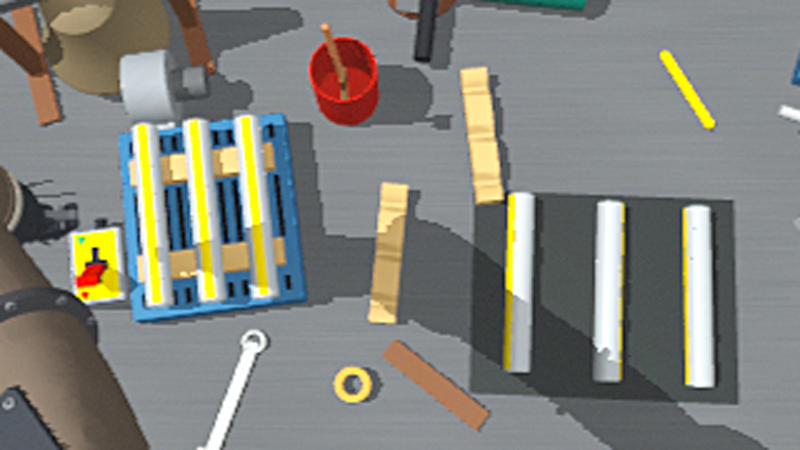

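```bash
cat >> h.py <<'E'
from scipy.spatial.transform import Rotation as Ro
def goal(p,az):
    "total turn (deg, tool) and shift (units, tool axes NOW) and shift in the axes after turning"
    o=get_obs();a=np.radians(az);y=np.array([np.cos(a),np.sin(a),0]);z=np.array([0,0,-1.]);x=np.cross(y,z)
    D=np.c_[x,y,z];R=o["eef_rot"]
    d=np.asarray(p,float)-o["tool_pos"]
    print("pos",o["tool_pos"].round(1),"turn",Ro.from_matrix(R.T@D).as_rotvec(degrees=True).round(2),"shift now",(R.T@d/50).round(3),"after",(D.T@d/50).round(3))
E
python3 -c "
from h import *
goal([524,41,160],84.5)"
```

```text
pos [513.5 423.8 211.9] turn [ 0.1   0.68 13.68] shift now [ 0.894 -7.607  1.025] after [-0.942 -7.6    1.037]
```

```bash
python3 -m inch '[0,0.7,6.8,0,0,0,0.3, 0,0,6.8,0,0,0,0.6, 0,0,0,-0.1,-0.9,0,0.6, 0,0,0,-0.1,-0.95,0,0.6, 0,0,0,-0.1,-0.95,0,0.6, 0,0,0,-0.1,-0.95,0,0.6, 0,0,0,-0.1,-0.95,0,0.6, 0,0,0,-0.1,-0.95,0.2,0.6, 0,0,0,-0.1,-0.95,0.3,0.6, 0,0,0,-0.2,-0.95,0.4,0.6,0,0,0,0,0,0,0.6]'; python3 - <<'E'
from h import *
save(get_image("wrist"),"w7.png")
goal([524,41,60],84.5)
E
```

```text
time: 7.32
tool_pos: [507.0, 27.5, 149.2]
eef_rot: [[-0.994, 0.101, -0.028], [0.101, 0.995, -0.014], [0.027, -0.017, -0.999]]
ft_force: [-0.2, 0.4, 0.1]
opening: 51.1
pos [507.4  30.  149.7] turn [-0.89 -1.5  -0.15] shift now [-0.356  0.279  1.782] after [-0.31   0.25   1.795]
```

View pics/w7.png

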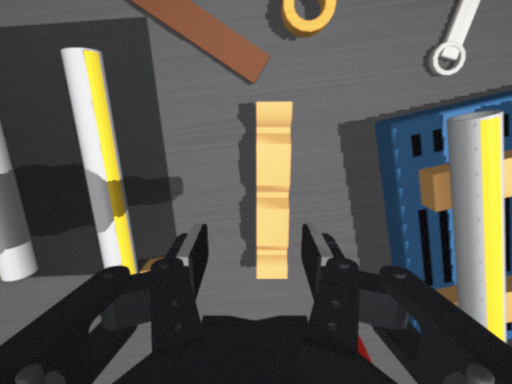

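```bash
cat > stick.py <<'E'
from meas import *
def stick(im,m,z=28,near=None):
    M,b=blobs(im,(9,60,110),(25,205,255),200)
    M=cv2.morphologyEx(M,cv2.MORPH_CLOSE,np.ones((5,5)))
    n,L,S,C=cv2.connectedComponentsWithStats(M)
    for i in range(1,n):
        if S[i,4]<250: continue
        c=cv2.findContours((L==i).astype('uint8'),0,2)[0][0]
        b=cv2.boxPoints(cv2.minAreaRect(c)); W=np.array([ray(m,*p,z)[:2] for p in b])
        e1=W[1]-W[0];e2=W[2]-W[1]
        l,s=(e1,e2) if np.linalg.norm(e1)>np.linalg.norm(e2) else (e2,e1)
        if 150<np.linalg.norm(l)<230 and np.linalg.norm(s)<60:
            print("stick",W.mean(0).round(1),"az",round(np.degrees(np.arctan2(l[1],l[0]))%180,1),"LxW",np.linalg.norm(l).round(),np.linalg.norm(s).round(), "px",C[i].round())
E
python3 - <<'E'
from stick import *
stick(cv2.imread("pics/w7.png")[:,:,::-1].copy(),camera_model("wrist"))
stick(cv2.imread("pics/top6.png")[:,:,::-1].copy(),camera_model("top"))
E
```

```text
stick [ 487.1 -114.4] az 2.8 LxW 228.0 28.0 px [117. 185.]
stick [526.8  45.7] az 176.3 LxW 191.0 35.0 px [273. 187.]
stick [689.6 -94.9] az 5.5 LxW 196.0 54.0 px [292. 154.]
stick [524.8  41.5] az 174.7 LxW 193.0 39.0 px [255. 201.]
stick [518.5 267. ] az 91.5 LxW 168.0 52.0 px [189. 203.]
stick [348.7 -20.1] az 51.8 LxW 158.0 30.0 px [274. 254.]
```

```bash
python3 -m inch '[-0.9,-1.5,0,-0.3,0.25,0.6,0.6, 0,0,0,-0.07,0,0.6,0.6, 0,0,0,0,0,0.6,0.6, 0,0,0,0,0,0.2,0.6, 0,0,0,0,0,0,0.6]'; python3 - <<'E'
from h import *
goal([526,43,30],85)
save(get_image("side"),"s8.png",(180,150,320,250),5)
save(get_image("wrist"),"w8.png")
E
```

```text
time: 8.0
tool_pos: [525.2, 47.4, 45.2]
eef_rot: [[-0.996, 0.091, -0.002], [0.091, 0.996, 0.003], [0.002, 0.003, -1.0]]
ft_force: [-0.1, 0.5, 0.0]
opening: 51.1
pos [525.2  47.4  45.2] turn [ 0.17 -0.13 -0.25] shift now [-0.025 -0.088  0.303] after [-0.024 -0.087  0.303]
```

View pics/s8.png

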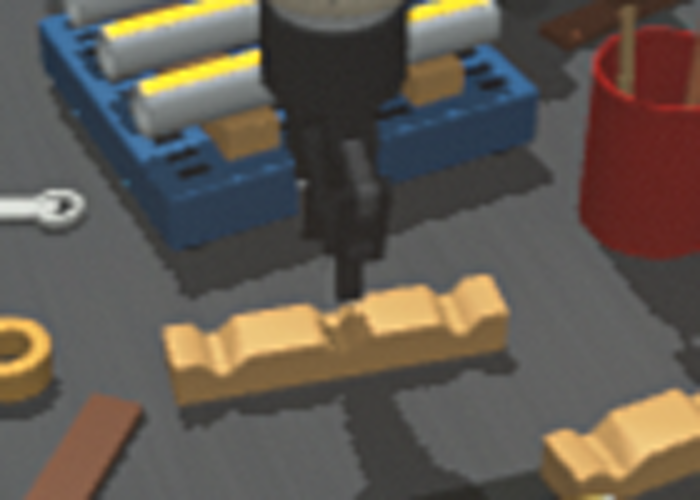

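View pics/w8.png

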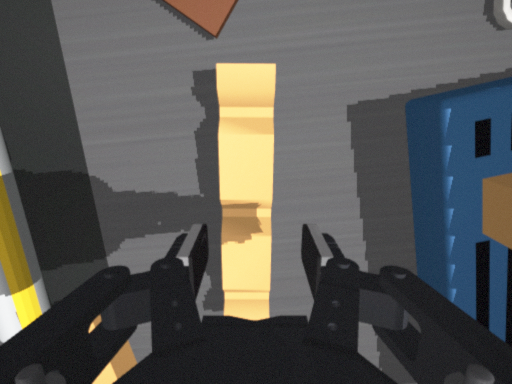

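```bash
python3 - <<'E'
from h import *
m=camera_model("side")
for y in(20,47,75):
  for z in(30,40,50,60): print(y,z,proj(m,[525,y,z]).round(1))
E
```

```text
20 30 [248.6 218.1]
20 40 [248.6 215.4]
20 50 [248.7 212.6]
20 60 [248.7 209.8]
47 30 [245.2 212.1]
47 40 [245.2 209.3]
47 50 [245.3 206.6]
47 60 [245.3 203.8]
75 30 [241.9 206. ]
75 40 [241.9 203.3]
75 50 [241.9 200.6]
75 60 [241.9 197.8]
```

```bash
python3 -m inch '[0,0,0,0,0,0.3,0.6, 0,0,0,0,0,0.3,0.6, 0,0,0,0,0,0,0.6]'; python3 - <<'E'
from h import *
goal([526,43,30],85)
save(get_image("side"),"s9.png",(180,150,320,250),5)
E
```

```text
time: 8.48
tool_pos: [527.2, 47.6, 15.8]
eef_rot: [[-0.996, 0.092, 0.003], [0.092, 0.996, 0.004], [-0.003, 0.004, -1.0]]
ft_force: [0.6, -0.4, 0.6]
opening: 51.3
pos [527.2  47.6  15.8] turn [ 0.25  0.15 -0.27] shift now [ 0.014 -0.092 -0.285] after [ 0.015 -0.093 -0.285]
```

View pics/s9.png

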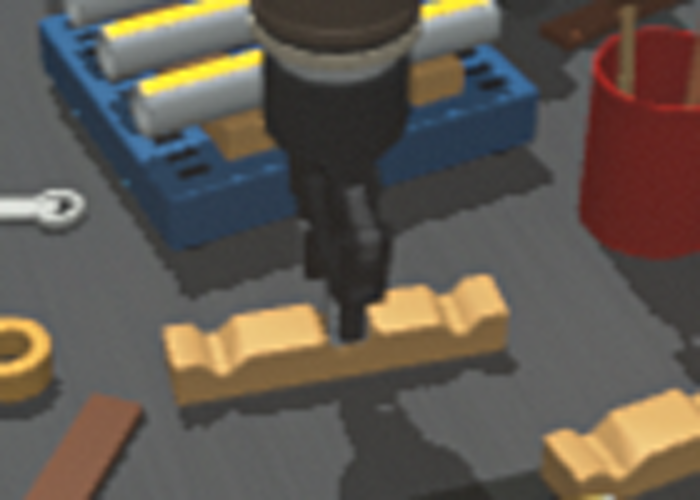

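```bash
python3 -m inch '[0,0,0,0,-0.07,0.2,0.6, 0,0,0,0,0,0.12,0.6, 0,0,0,0,0,0,0.6]'; python3 -m inch '[0,0,0,0,0,0.1,0.6,0,0,0,0,0,0,0.6]'
```

```text
time: 8.9
tool_pos: [527.6, 43.7, -0.6]
eef_rot: [[-0.996, 0.092, 0.004], [0.092, 0.996, 0.004], [-0.004, 0.005, -1.0]]
ft_force: [0.1, -1.3, -0.4]
opening: 51.2
time: 9.15
tool_pos: [527.7, 43.8, -5.8]
eef_rot: [[-0.996, 0.092, 0.004], [0.092, 0.996, 0.004], [-0.004, 0.005, -1.0]]
ft_force: [0.3, -0.4, 0.6]
opening: 50.9
```

```bash
python3 -m inch '[0,0,0,0,0,0,0.2, 0,0,0,0,0,0,0.2, 0,0,0,0,0,0,0.2, 0,0,0,0,0,0,0.2, 0,0,0,0,0,0,0.2]' 40;  python3 -m inch '[0,0,0,0,0,-0.3,0.2, 0,0,0,0,0,-0.9,0.2, 0,0,0,0,0,-0.9,0.2, 0,0,0,0,0,-0.9,0.2, 0,0,0,0,0,-0.6,0.2, 0,0,0,0,0,0,0.2]'; python3 - <<'E'
from h import *
save(get_image("wrist"),"w10.png")
save(get_image("side"),"s10.png",(150,80,350,230),4)
C=np.array([571.5,280]);d=np.array([.992,.1266])
goal([*(C+65*d),190],7.3)
goal([*(C-65*d),190],7.3)
E
```

```text
time: 9.78
tool_pos: [527.8, 43.9, -5.5]
eef_rot: [[-0.996, 0.092, 0.005], [0.092, 0.996, 0.004], [-0.004, 0.005, -1.0]]
ft_force: [-0.9, -0.1, -0.5]
opening: 33.1
time: 10.52
tool_pos: [526.5, 42.8, 184.9]
eef_rot: [[-0.996, 0.093, 0.007], [0.093, 0.996, 0.005], [-0.006, 0.005, -1.0]]
ft_force: [0.8, -0.1, -1.4]
opening: 33.3
pos [524.9  42.6 182.1] turn [ 2.700e-01 -7.000e-02  7.739e+01] shift now [-1.757  5.097 -0.133] after [ 4.59   2.827 -0.157]
pos [524.9  42.6 182.1] turn [ 2.700e-01 -7.000e-02  7.739e+01] shift now [ 0.781  4.531 -0.14 ] after [ 4.591  0.227 -0.157]
```

View pics/w10.png

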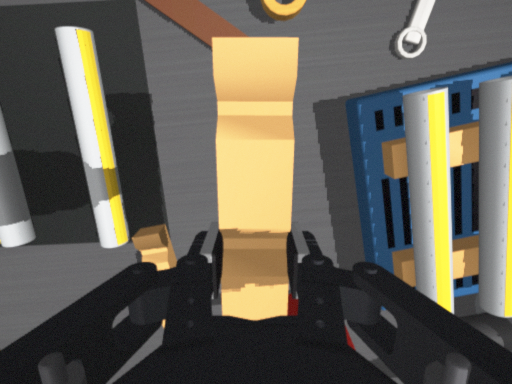

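View pics/s10.png

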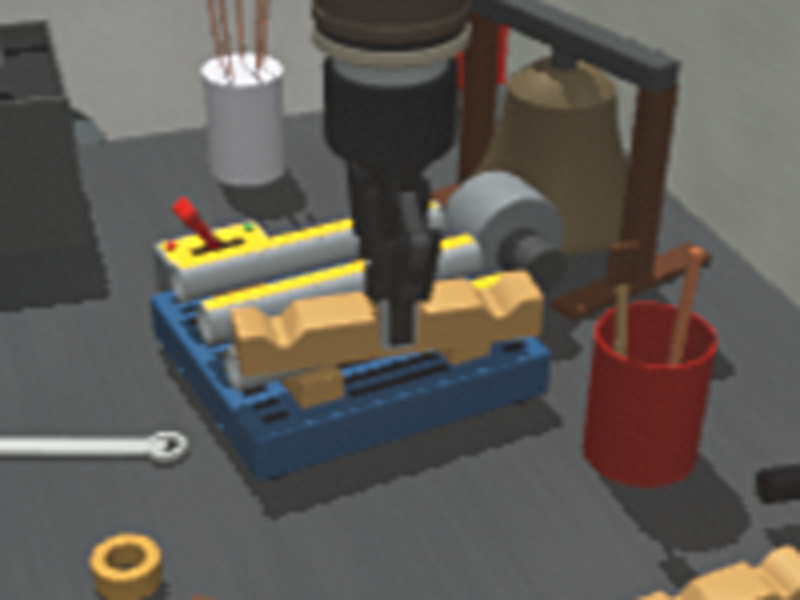

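```bash
python3 -m inch '[0,0,9.7,0,0,0,0.2, 0,0,9.7,0,0,0,0.2, 0,0,9.7,0,0,0,0.2, 0,0,9.7,0,0,0,0.2, 0,0,9.7,0,0,0,0.2, 0,0,9.7,0,0,0,0.2, 0,0,9.7,0,0,0,0.2, 0,0,9.5,0,0,0,0.2, 0,0,0,0.9,0,0,0.2, 0,0,0,0.9,0,0,0.2, 0,0,0,0.9,0,0,0.2, 0,0,0,0.9,0,0,0.2]'; python3 -m inch '[0,0,0,0.8,0.1,0,0.2, 0,0,0,0.2,0.1,0,0.2, 0,0,0,0,0,0,0.2]'; python3 - <<'E'
from h import *
save(get_image("wrist"),"w11.png")
C=np.array([571.5,280]);d=np.array([.992,.1266])
goal([*(C-65*d),120],7.3)
E
```

```text
time: 12.12
tool_pos: [498.3, 219.1, 164.5]
eef_rot: [[-0.071, 0.997, -0.029], [0.997, 0.071, -0.009], [-0.007, -0.029, -1.0]]
ft_force: [0.1, 0.3, -1.5]
opening: 33.1
time: 12.5
tool_pos: [500.9, 273.8, 159.1]
eef_rot: [[-0.077, 0.996, -0.036], [0.997, 0.077, -0.013], [-0.01, -0.037, -0.999]]
ft_force: [0.2, -0.8, 0.0]
opening: 32.8
pos [500.7 273.3 159.2] turn [-2.14  0.53 -2.9 ] shift now [-0.032  0.153  0.778] after [-0.046  0.122  0.783]
```

View pics/w11.png

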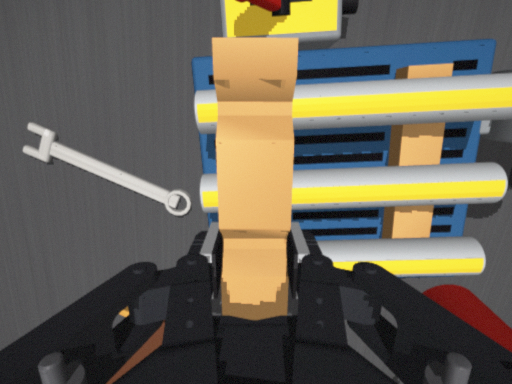

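```bash
python3 - <<'E'
from h import *
m=camera_model("wrist");C=np.array([571.5,280]);d=np.array([.992,.1266]);n=np.array([-.1266,.992])
for px,z in(((195,58),50),((494,42),50),((400,66),72),((452,65),72),((405,150),72),((384,239),72),((431,238),72),((490,257),90)):
    p=ray(m,*px,z)[:2]-C; print(px,"dryer",(p@d).round(1),(p@n).round(1))
E
```

```text
(195, 58) dryer -121.5 113.4
(494, 42) dryer 129.6 111.5
(400, 66) dryer 45.0 95.2
(452, 65) dryer 84.8 93.7
(405, 150) dryer 55.5 28.3
(384, 239) dryer 44.5 -55.3
(431, 238) dryer 87.5 -55.6
(490, 257) dryer 128.9 -66.1
```

```bash
python3 -m inch '[-2.1,0.5,-2.9,0,0.1,0.2,0.2, 0,0,0,0,0,0.3,0.2, 0,0,0,0,0,0,0.2]'; python3 - <<'E'
from h import *
C=np.array([571.5,280]);d=np.array([.992,.1266])
goal([*(C-65*d),95],7.3)
E
```

```text
time: 12.92
tool_pos: [505.2, 268.6, 132.2]
eef_rot: [[-0.121, 0.993, -0.002], [0.993, 0.121, -0.003], [-0.003, -0.003, -1.0]]
ft_force: [-0.4, 0.3, -1.0]
opening: 32.7
pos [505.2 268.6 132.2] turn [-0.15  0.17 -0.32] shift now [0.06  0.045 0.744] after [0.058 0.043 0.744]
```

```bash
python3 -m inch '[0,0,-0.3,0.06,0.04,0.2,0.2, 0,0,0,0,0,0.2,0.2, 0,0,0,0,0,0.2,0.2,0,0,0,0,0,0,0.2]'; python3 - <<'E'
from h import *
C=np.array([571.5,280]);d=np.array([.992,.1266])
goal([*(C-65*d),95],7.3)
E
```

```text
time: 13.42
tool_pos: [507.2, 271.3, 100.1]
eef_rot: [[-0.125, 0.992, -0.003], [0.992, 0.125, -0.004], [-0.003, -0.003, -1.0]]
ft_force: [-0.4, 0.3, -1.2]
opening: 32.7
pos [507.2 271.3 100.1] turn [-0.2   0.19 -0.13] shift now [ 0.01  -0.003  0.102] after [ 0.009 -0.003  0.102]
```

```bash
python3 -m inch '[0,0,0,0.01,0,0.08,0.2, 0,0,0,0,0,0,0.2]'; python3 -m inch '[0,0,0,0,0,0.04,0.2, 0,0,0,0,0,0,0.2]'
```

```text
time: 13.68
tool_pos: [507.3, 272.0, 96.1]
eef_rot: [[-0.125, 0.992, -0.003], [0.992, 0.125, -0.004], [-0.003, -0.003, -1.0]]
ft_force: [-0.6, 0.2, -1.9]
opening: 32.9
time: 13.92
tool_pos: [507.8, 272.3, 94.7]
eef_rot: [[-0.125, 0.992, -0.002], [0.992, 0.125, -0.003], [-0.003, -0.002, -1.0]]
ft_force: [-0.5, 0.0, -0.8]
opening: 33.0
```

```bash
python3 -m inch '[0,0,0,0,0,0.04,0.2, 0,0,0,0,0,0,0.2]'; python3 - <<'E'
from h import *
save(get_image("side"),"s12.png",(150,80,350,230),4)
E
```

```text
time: 14.18
tool_pos: [508.1, 272.5, 94.9]
eef_rot: [[-0.125, 0.992, -0.001], [0.992, 0.125, -0.001], [-0.001, -0.001, -1.0]]
ft_force: [-0.2, -0.4, -0.4]
opening: 33.3
```

View pics/s12.png

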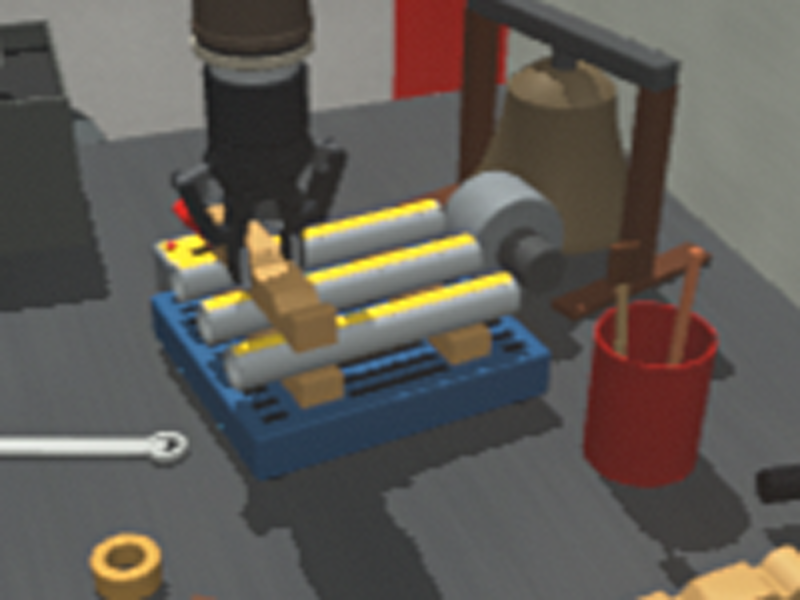

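```bash
python3 -m inch '[0,0,0,0,0,0,0.45, 0,0,0,0,0,0,0.55, 0,0,0,0,0,0,0.6, 0,0,0,0,0,-0.4,0.6, 0,0,0,0,0,-0.8,0.6, 0,0,0,0,0,-0.9,0.6,0,0,0,0,0,-0.9,0.6, 0,0,0,0,0,0,0.6]'; python3 - <<'E'
from h import *
save(get_image("wrist"),"w13.png")
im=get_image("top"); save(im,"t13.png",(100,100,420,280),2.5); cv2.imwrite("pics/top13.png",im[:,:,::-1])
from stick import stick
stick(cv2.imread("pics/w13.png")[:,:,::-1].copy(),camera_model("wrist"),128)
stick(im,camera_model("top"))
E
```

```text
time: 15.22
tool_pos: [508.2, 272.6, 248.0]
eef_rot: [[-0.125, 0.992, -0.002], [0.992, 0.124, -0.003], [-0.002, -0.002, -1.0]]
ft_force: [0.2, -0.1, -0.6]
opening: 51.2
stick [689.8 -94.9] az 5.5 LxW 196.0 54.0 px [292. 154.]
stick [349.4 -20.1] az 51.5 LxW 157.0 31.0 px [274. 253.]
```

View pics/w13.png

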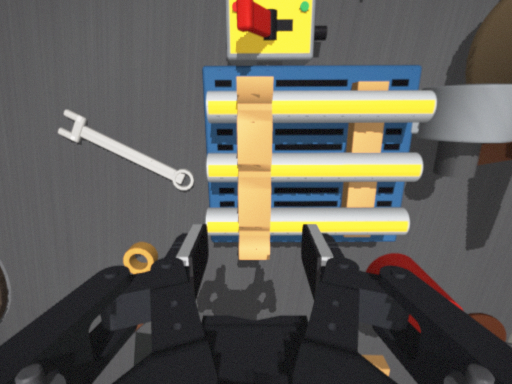

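View pics/t13.png

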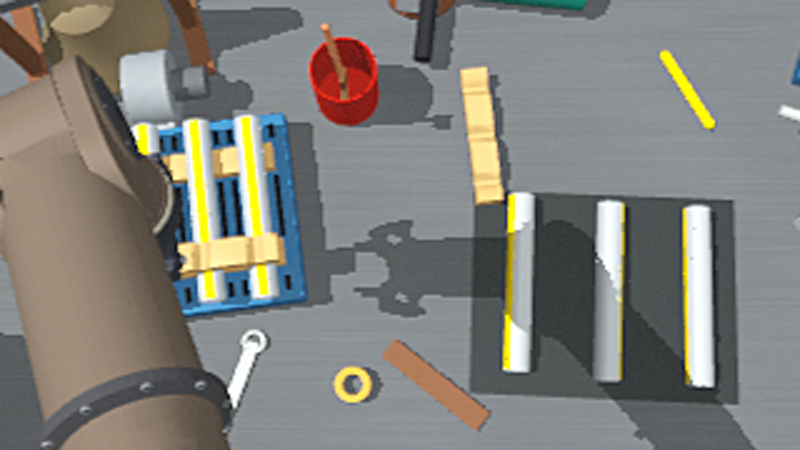

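```bash
python3 - <<'E'
from h import *
m=camera_model("wrist");C=np.array([571.5,280]);d=np.array([.992,.1266]);n=np.array([-.1266,.992])
# note camera_model now == at image (no motion since)
for nm,px,z in(("st",(238,77),128),("st",(274,77),128),("st",(239,259),128),("st",(269,259),128),("far",(357,83),72),("far",(389,82),72),("far",(345,206),72),("far",(377,207),72),("box",(204,67),50),("box",(420,65),50),("box",(396,242),50),("tube ends",(207,106),83),("",(436,106),83),("",(207,167),83),("",(422,167),83),("",(207,222),83),("",(409,223),83)):
    p=ray(m,*px,z)[:2]-C; print(nm,px,"dryer",(p@d).round(1),(p@n).round(1))
E
```

```text
st (238, 77) dryer -81.4 94.2
st (274, 77) dryer -48.7 94.1
st (239, 259) dryer -83.8 -92.2
st (269, 259) dryer -51.0 -92.2
far (357, 83) dryer 45.9 92.5
far (389, 82) dryer 80.8 93.4
far (345, 206) dryer 45.4 -51.3
far (377, 207) dryer 85.2 -52.6
box (204, 67) dryer -125.3 111.9
box (420, 65) dryer 123.7 113.2
box (396, 242) dryer 127.5 -112.3
tube ends (207, 106) dryer -118.4 68.7
 (436, 106) dryer 129.9 68.0
 (207, 167) dryer -121.8 0.8
 (422, 167) dryer 125.9 0.5
 (207, 222) dryer -125.3 -68.1
 (409, 223) dryer 121.6 -69.3
```

```bash
python3 -m inch '[0,0,-9.9,0,0,0,0.6, 0,0,-9.9,0,0,0,0.6, 0,0,-9.9,0,0,0,0.6, 0,0,-9.9,0,0,0,0.6, 0,0,-9.9,0,0,0,0.6, 0,0,-9.9,0,0,0,0.6, 0,0,-9.9,0,0,0,0.6, 0,0,-9.9,0,0,0,0.6, 0,0,-9.5,0,0,0,0.6, 0,0,0,0,0,0,0.6]'; python3 - <<'E'
from h import *
goal([689,-88,130],96)
E
```

```text
time: 16.58
tool_pos: [497.6, 267.7, 226.5]
eef_rot: [[-0.988, -0.152, -0.032], [-0.152, 0.988, -0.022], [0.035, -0.017, -0.999]]
ft_force: [-0.2, 0.6, -0.3]
opening: 51.4
pos [497.6 267.7 226.5] turn [-1.   -1.99  2.75] shift now [-2.769 -7.581  1.959] after [-3.063 -7.475  1.929]
```

```bash
python3 -m inch '[-1,-2,2.7,0,0,0,0.6, 0,0,0,-0.38,-0.93,0,0.6, 0,0,0,-0.38,-0.93,0,0.6, 0,0,0,-0.38,-0.93,0,0.6, 0,0,0,-0.38,-0.93,0,0.6, 0,0,0,-0.38,-0.93,0,0.6, 0,0,0,-0.38,-0.93,0.3,0.6, 0,0,0,-0.38,-0.93,0.5,0.6, 0,0,0,-0.38,-0.93,0.5,0.6, 0,0,0,0,0,0,0.6]'; python3 - <<'E'
from h import *
im=get_image("wrist");save(im,"w14.png")
goal([689,-88,40],96)
from stick import stick
stick(im,camera_model("wrist"),28)
E
```

```text
time: 17.82
tool_pos: [681.2, -99.6, 147.8]
eef_rot: [[-0.998, -0.064, -0.013], [-0.064, 0.998, -0.002], [0.013, -0.001, -1.0]]
ft_force: [-1.3, -0.9, -0.5]
opening: 51.0
pos [681.4 -96.5 148.8] turn [ 0.05 -0.67 -2.16] shift now [-0.188  0.158  2.173] after [-0.168  0.153  2.175]
stick [692.5 -86. ] az 6.1 LxW 193.0 36.0 px [265. 179.]
```

View pics/w14.png

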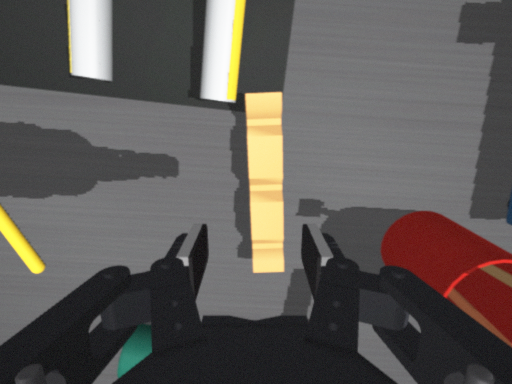

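```bash
python3 -m inch '[0,-0.7,-2.1,-0.2,0.17,0.7,0.6, 0,0,0,0,0,0.7,0.6, 0,0,0,0,0,0.7,0.6,0,0,0,0,0,0.4,0.6, 0,0,0,0,0,0,0.6]'; python3 - <<'E'
from h import *
goal([691,-87,-5],96)
E
```

```text
time: 18.5
tool_pos: [691.5, -78.9, 21.5]
eef_rot: [[-0.995, -0.099, 0.003], [-0.099, 0.995, 0.005], [-0.003, 0.005, -1.0]]
ft_force: [0.1, -0.1, -0.4]
opening: 51.6
pos [691.5 -78.9  21.5] turn [ 0.27  0.2  -0.3 ] shift now [ 0.027 -0.163  0.53 ] after [ 0.026 -0.16   0.531]
```

```bash
python3 -m inch '[0,0,0,0.02,-0.14,0,0.6, 0,0,0,0,0,0.25,0.6, 0,0,0,0,0,0.2,0.6, 0,0,0,0,0,0,0.6]'; python3 - <<'E'
from h import *
goal([691,-87,-5],96)
save(get_image("wrist"),"w15.png")
E
```

```text
time: 19.0
tool_pos: [693.6, -86.5, 1.3]
eef_rot: [[-0.995, -0.098, 0.008], [-0.098, 0.995, 0.005], [-0.009, 0.004, -1.0]]
ft_force: [0.0, -0.0, -0.1]
opening: 51.1
pos [693.6 -86.5   1.3] turn [ 0.21  0.5  -0.36] shift now [ 0.055 -0.006  0.126] after [ 0.054 -0.005  0.126]
```

View pics/w15.png

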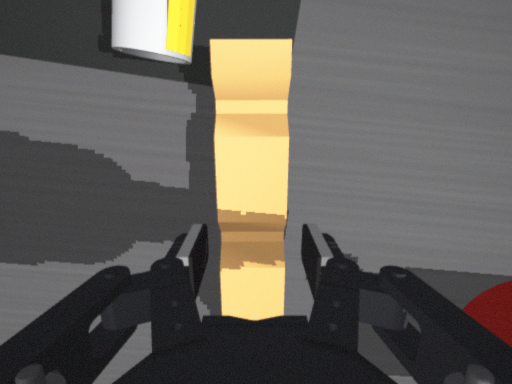

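```bash
python3 - <<'E'
from h import *
m=camera_model("wrist")
for r in(39,101,135,209,268): print(r,ray(m,252,r,28).round(1))
E
```

```text
39 [597.3 -97.6  28. ]
101 [621.8 -95.2  28. ]
135 [636.6 -93.8  28. ]
209 [672.5 -90.4  28. ]
268 [705.5 -87.2  28. ]
```

```bash
python3 -m inch '[0,0.5,0,0.02,0,0.12,0.6, 0,0,0,0,0,0,0.6, 0,0,0,0,0,0,0.2, 0,0,0,0,0,0,0.2, 0,0,0,0,0,0,0.2, 0,0,0,0,0,0,0.2, 0,0,0,0,0,0,0.2]' 40;  python3 -m inch '[0,0,0,0,0,-0.3,0.2, 0,0,0,0,0,-0.9,0.2, 0,0,0,0,0,-0.9,0.2, 0,0,0,0,0,-0.9,0.2, 0,0,0,0,0,-0.9,0.2, 0,0,0,0,0,-0.4,0.2,0,0,0,0,0,0,0.2]'; python3 - <<'E'
from h import *
C=np.array([571.5,280]);d=np.array([.992,.1266])
goal([*(C+65*d),190],7.3)
E
```

```text
time: 19.92
tool_pos: [693.6, -86.5, -4.0]
eef_rot: [[-0.995, -0.099, 0.001], [-0.099, 0.995, 0.004], [-0.001, 0.003, -1.0]]
ft_force: [0.8, -0.5, -0.3]
opening: 33.0
time: 20.8
tool_pos: [692.6, -87.5, 223.5]
eef_rot: [[-0.995, -0.098, 0.003], [-0.098, 0.995, 0.004], [-0.003, 0.003, -1.0]]
ft_force: [-0.7, -0.3, -2.0]
opening: 32.7
pos [692.6 -87.5 223.5] turn [ 0.29 -0.   88.33] shift now [0.393 7.587 0.694] after [ 7.597 -0.169  0.671]
```

```bash
python3 -m inch '[0,0,9.9,0.4,0,-0.1,0.2, 0,0,9.9,0.4,0.1,-0.1,0.2, 0,0,9.9,0.4,0,-0.1,0.2, 0,0,9.9,0.3,0,-0.1,0.2, 0,0,9.9,0,0,-0.1,0.2, 0,0,9.9,0,0,-0.1,0.2, 0,0,9.9,0,0,0,0.2, 0,0,9.9,0,0,0,0.2, 0,0,9.5,0,0,0,0.2, 0,0,0,0,0,0,0.2]'; python3 - <<'E'
from h import *
C=np.array([571.5,280]);d=np.array([.992,.1266])
goal([*(C+65*d),190],7.3)
save(get_image("side"),"s16.png",(150,50,400,230),3)
E
```

```text
time: 22.05
tool_pos: [610.4, -70.2, 244.3]
eef_rot: [[-0.071, 0.997, -0.014], [0.997, 0.071, 0.005], [0.006, -0.013, -1.0]]
ft_force: [-0.2, 0.2, -1.5]
opening: 32.8
pos [610.4 -70.2 244.3] turn [-0.75 -0.38 -3.24] shift now [7.107 1.033 1.116] after [7.045 1.419 1.085]
```

View pics/s16.png

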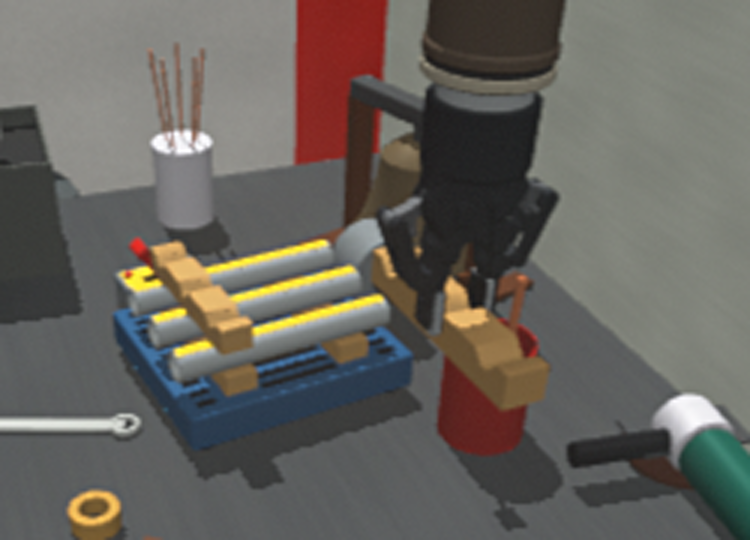

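```bash
python3 -m inch '[-0.7,-0.4,-3.2,0,0,0,0.2, 0,0,0,0.9,0,0,0.2, 0,0,0,0.9,0,0,0.2, 0,0,0,0.9,0,0,0.2, 0,0,0,0.9,0.1,0,0.2, 0,0,0,0.9,0.3,0,0.2, 0,0,0,0.9,0.3,0,0.2, 0,0,0,0.9,0.3,0.3,0.2, 0,0,0,0.5,0.2,0.3,0.2, 0,0,0,0,0,0,0.2]'; python3 - <<'E'
from h import *
C=np.array([571.5,280]);d=np.array([.992,.1266])
goal([*(C+65*d),120],7.3)
save(get_image("wrist"),"w17.png")
E
```

```text
time: 23.35
tool_pos: [617.5, 284.2, 208.9]
eef_rot: [[-0.169, 0.986, -0.005], [0.986, 0.169, -0.001], [-0.001, -0.005, -1.0]]
ft_force: [0.0, -0.3, -1.8]
opening: 32.8
pos [617.5 284.2 208.9] turn [-0.29  0.04  2.43] shift now [0.017 0.387 1.777] after [0.032 0.377 1.779]
```

View pics/w17.png

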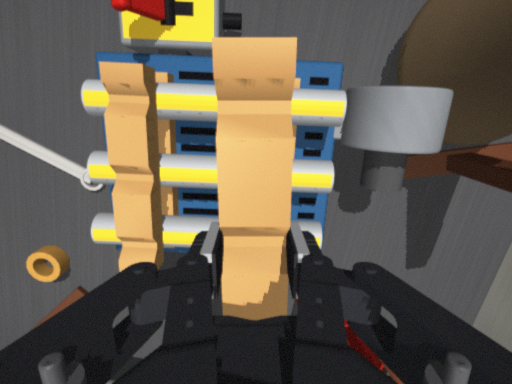

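```bash
python3 -m inch '[-0.3,0,2.4,0.03,0.38,0.5,0.2, 0,0,0,0,0,0.6,0.2, 0,0,0,0,0,0.6,0.2, 0,0,0,0,0,0,0.2]'; python3 - <<'E'
from h import *
C=np.array([571.5,280]);d=np.array([.992,.1266])
goal([*(C+65*d),97],7.3)
E
```

```text
time: 23.9
tool_pos: [639.3, 280.5, 126.1]
eef_rot: [[-0.126, 0.992, 0.005], [0.992, 0.126, -0.002], [-0.002, 0.005, -1.0]]
ft_force: [-0.1, 0.3, -1.1]
opening: 32.9
pos [639.3 280.5 126.1] turn [ 0.29  0.13 -0.09] shift now [ 0.163 -0.05   0.581] after [ 0.161 -0.047  0.581]
```

```bash
python3 -m inch '[0.3,0,0,0.16,-0.04,0,0.2, 0,0,0,0,0,0.2,0.2, 0,0,0,0,0,0.2,0.2, 0,0,0,0,0,0,0.2]'; python3 - <<'E'
from h import *
C=np.array([571.5,280]);d=np.array([.992,.1266])
goal([*(C+65*d),96],7.3)
E
```

```text
time: 24.4
tool_pos: [638.4, 288.1, 109.4]
eef_rot: [[-0.126, 0.992, 0.005], [0.992, 0.126, 0.0], [-0.0, 0.005, -1.0]]
ft_force: [-0.5, -0.8, -1.7]
opening: 33.2
pos [638.4 288.1 109.4] turn [ 0.28  0.03 -0.07] shift now [ 0.008 -0.05   0.269] after [ 0.008 -0.048  0.269]
```

```bash
python3 -m inch '[0.3,0,0,0,-0.06,0.12,0.2, 0,0,0,0,0,0.1,0.2, 0,0,0,0,0,0,0.2]'; python3 -m inch '[0,0,0,0,0,0.08,0.2, 0,0,0,0,0,0,0.2]'; python3 -m inch '[0,0,0,0,0,0.04,0.2, 0,0,0,0,0,0,0.2]'
```

```text
time: 24.78
tool_pos: [635.4, 287.7, 97.9]
eef_rot: [[-0.126, 0.992, -0.0], [0.992, 0.126, -0.001], [-0.001, -0.0, -1.0]]
ft_force: [-0.3, 0.2, -1.5]
opening: 32.8
time: 25.02
tool_pos: [636.3, 288.0, 96.4]
eef_rot: [[-0.126, 0.992, 0.002], [0.992, 0.126, 0.001], [0.001, 0.002, -1.0]]
ft_force: [0.6, -0.1, -1.2]
opening: 32.8
time: 25.28
tool_pos: [636.8, 288.1, 96.1]
eef_rot: [[-0.126, 0.992, 0.003], [0.992, 0.126, 0.002], [0.002, 0.003, -1.0]]
ft_force: [0.6, -0.5, -1.2]
opening: 32.7
```

```bash
python3 -m inch '[0,0,0,0,0,0.02,0.2, 0,0,0,0,0,0,0.45, 0,0,0,0,0,0,0.55, 0,0,0,0,0,0,0.6, 0,0,0,0,0,-0.4,0.6, 0,0,0,0,0,-0.8,0.6, 0,0,0,0,0,-0.9,0.6,0,0,0,0,0,-0.9,0.6, 0,0,0,0,0,0,0.6]'; python3 - <<'E'
from h import *
save(get_image("wrist"),"w18.png");m=camera_model("wrist"); np.savez("w18.npz",K=m["K"],T=m["world_to_cam"])
im=get_image("top"); cv2.imwrite("pics/top18.png",im[:,:,::-1])
print(get_obs()["tool_pos"])
E
```

```text
time: 26.4
tool_pos: [637.3, 287.5, 255.5]
eef_rot: [[-0.125, 0.992, 0.007], [0.992, 0.125, 0.003], [0.002, 0.007, -1.0]]
ft_force: [-0.2, -0.4, -0.5]
opening: 51.2
[635.32989617 287.17021358 251.07670378]
```

View pics/w18.png

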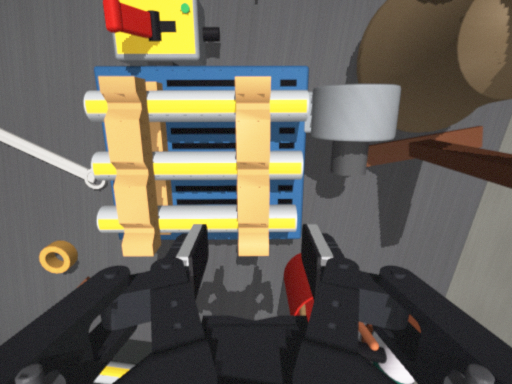

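```bash
python3 - <<'E'
from h import *
f=np.load("w18.npz");m={"K":f["K"],"world_to_cam":f["T"]};C=np.array([571.5,280]);d=np.array([.992,.1266]);n=np.array([-.1266,.992])
for nm,px,z in(("far",(236,77),128),("far",(270,77),128),("far",(238,256),128),("far",(269,256),128),("near",(100,77),128),("near",(136,77),128),("near",(124,256),128),("near",(155,256),128),("box",(97,67),50),("box",(308,66),50)):
    p=ray(m,*px,z)[:2]-C; print(nm,px,"dryer",(p@d).round(1),(p@n).round(1))
E
python3 - <<'E'
import sys; sys.path.insert(0,'.')
from h import *
im=cv2.imread("pics/top18.png")[:,:,::-1]
save(im,"/../t18.png",(100,100,420,280),2.5)
E
mv t18.png pics/ 2>/dev/null; ls pics | tail -3
```

```text
far (236, 77) dryer 48.5 94.6
far (270, 77) dryer 80.4 94.6
far (238, 256) dryer 46.9 -93.5
far (269, 256) dryer 81.8 -93.7
near (100, 77) dryer -78.8 94.8
near (136, 77) dryer -45.2 94.8
near (124, 256) dryer -80.8 -92.9
near (155, 256) dryer -46.1 -93.1
box (97, 67) dryer -120.4 113.2
box (308, 66) dryer 129.9 113.9
w7.png
w8.png
wrist0.png
```

View pics/t18.png

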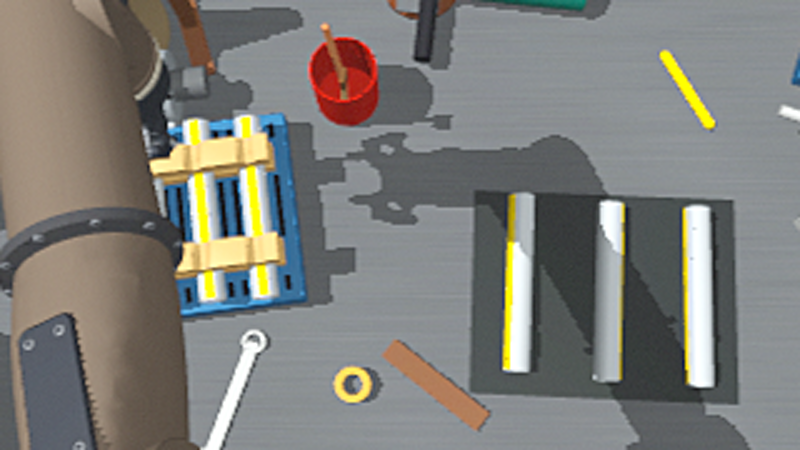

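```bash
python3 -c "
from h import *
goal([470,-150,260],0)"
```

```text
pos [635.3 287.2 251.1] turn [ 0.05 -0.02  7.2 ] shift now [-8.26  -4.376 -0.184] after [-8.743 -3.307 -0.178]
```

```bash
python3 -m inch '[0,0,7.2,0,0,0,0, 0,0,0,-0.9,-0.36,0,0, 0,0,0,-0.9,-0.36,0,0, 0,0,0,-0.9,-0.36,-0.05,0, 0,0,0,-0.9,-0.36,-0.05,0, 0,0,0,-0.9,-0.36,-0.05,0, 0,0,0,-0.9,-0.36,0,0, 0,0,0,-0.9,-0.36,0,0, 0,0,0,-0.9,-0.36,0,0, 0,0,0,-0.9,-0.36,0,0, 0,0,0,-0.6,0,0,0,0,0,0,0,0,0,0]'; python3 - <<'E'
from h import *
im=get_image("wrist");save(im,"w19.png");m=camera_model("wrist"); np.savez("w19.npz",K=m["K"],T=m["world_to_cam"])
goal([470,-150,250],2)
E
```

```text
time: 28.0
tool_pos: [456.3, -159.7, 248.7]
eef_rot: [[0.003, 1.0, -0.023], [1.0, -0.003, -0.004], [-0.005, -0.023, -1.0]]
ft_force: [0.1, 1.3, 0.1]
opening: 0.1
pos [ 456.4 -158.4  248.5] turn [-1.36  0.2  -2.07] shift now [ 0.167  0.272 -0.036] after [ 0.157  0.278 -0.029]
```

View pics/w19.png

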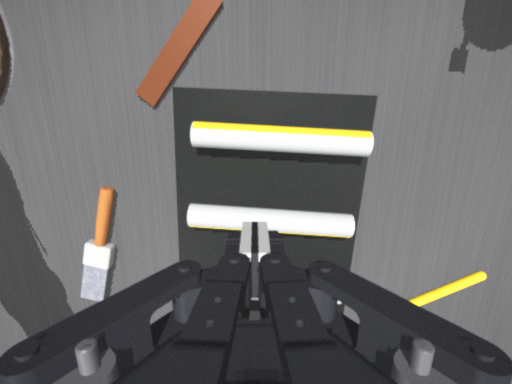

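```bash
cat > strip.py <<'E'
from h import *
def scan(im,m,px0,px1,N=400,show=True):
    """sample along pixel segment crossing a tube; report classes"""
    hsv=cv2.cvtColor(im,cv2.COLOR_RGB2HSV)
    t=np.linspace(0,1,N);X=(px0[0]+(px1[0]-px0[0])*t).astype(np.float32);Y=(px0[1]+(px1[1]-px0[1])*t).astype(np.float32)
    col=cv2.remap(im,X[None],Y[None],cv2.INTER_LINEAR)[0].astype(int)
    sat=(col.max(1)-col.min(1))/(col.max(1)+1.)
    yel=(sat>.45)&(col[:,0]>80)&(col[:,0]>col[:,2]*1.6); gry=(~yel)&(col.mean(1)>95)
    tube=yel|gry
    # longest tube run
    idx=np.nonzero(tube)[0]; runs=np.split(idx,np.nonzero(np.diff(idx)>4)[0]+1); r=max(runs,key=len)
    a,b=r[0],r[-1]; yy=[i for i in r if yel[i]]
    g=lambda i:(X[i],Y[i])
    return g(a),g(b),(g(yy[0]),g(yy[-1])) if yy else None
def cyl(m,px,P,d,r=17.):
    K=m["K"];T=m["world_to_cam"];R=T[:3,:3];c=-R.T@T[:3,3];v=R.T@np.linalg.inv(K)@np.array([*px,1.])
    u=np.array([-d[1],d[0],0]) # lateral
    a=lambda w:np.array([w@u,w[2]])
    o=a(c-P);w=a(v);A=w@w;B=o@w;Cc=o@o-r*r;D=B*B-A*Cc
    t=(-B-np.sqrt(max(D,0)))/A; q=o+t*w
    return np.degrees(np.arctan2(q[0],q[1]))
def axis_lat(m,pa,pb,d,zax=17.,r=17.):
    """lateral position of axis from the two silhouette pixels (tangent planes), given direction d; returns u-coordinate"""
    K=m["K"];T=m["world_to_cam"];R=T[:3,:3];c=-R.T@T[:3,3]
    u=np.array([-d[1],d[0],0]);out=[]
    an=[]
    for p in(pa,pb):
        v=R.T@np.linalg.inv(K)@np.array([*p,1.]); an.append(np.arctan2(v@u,-v[2]))
    mid=(an[0]+an[1])/2
    L=c@u+np.tan(mid)*(c[2]-zax)
    h=abs(an[1]-an[0])/2; dist=np.hypot(np.tan(mid)*(c[2]-zax),c[2]-zax)
    return L, np.sin(h)*dist   # lateral, apparent radius
def tubeinfo(im,m,px0,px1,az,z=17.):
    d=np.array([np.cos(np.radians(az)),np.sin(np.radians(az)),0])
    a,b,ys=scan(im,m,px0,px1); L,rr=axis_lat(m,a,b,d,z)
    mid=ray(m,(a[0]+b[0])/2,(a[1]+b[1])/2,z)
    u=np.array([-d[1],d[0],0]);P=mid+u*(L-mid@u);P[2]=z
    s=[round(float(cyl(m,y,P,d)),1) for y in ys] if ys else None
    return P[:2].round(1),round(float(rr),1),s
E
python3 - <<'E'
from strip import *
im=cv2.imread("pics/w19.png")[:,:,::-1].copy();f=np.load("w19.npz");m={"K":f["K"],"world_to_cam":f["T"]}
# axes azimuths from tube ends in wrist
for e in(((192,134),(372,143)),((188,216),(354,226))):
    A,B=ray(m,*e[0],17),ray(m,*e[1],17); print("ends",A.round(1),B.round(1),"len",np.linalg.norm(A-B).round(1),"az",np.degrees(np.arctan2(*(B-A)[1::-1])).round(2),"mid",((A+B)/2).round(1))
for c in(205,225,290,340): print("t1",c,tubeinfo(im,m,(c,105),(c,175),-3.6))
for c in(205,220,300,340): print("t2",c,tubeinfo(im,m,(c,190),(c,255),-4))
im=cv2.imread("pics/top18.png")[:,:,::-1].copy();m=camera_model("top")
for r in(190,200,215): print("top t1",tubeinfo(im,m,(295,r),(322,r),-3.6))
for r in(190,220,230): print("top t2",tubeinfo(im,m,(330,r),(360,r),-3.6))
for r in(190,210,230): print("top t3",tubeinfo(im,m,(365,r),(394,r),-2.4))
E
```

```text
ends [ 365.5 -126.9   17. ] [ 611.5 -139.    17. ] len 246.3 az -2.8 mid [ 488.5 -132.9   17. ]
ends [ 351.7 -247.9   17. ] [ 599.1 -262.1   17. ] len 247.8 az -3.28 mid [ 475.4 -255.    17. ]
t1 205 (array([ 383.4, -126.9]), 18.1, [93.8, 36.9])
t1 225 (array([ 410.8, -128.5]), 17.8, [93.8, 34.3])
t1 290 (array([ 499.7, -133.6]), 17.9, [93.7, 36.3])
t1 340 (array([ 568. , -137.3]), 17.9, [93.6, 37.1])
t2 205 (array([ 377.2, -246.8]), 18.1, [-60.6, -64.6])
t2 220 (array([ 399.6, -248.2]), 18.1, [-64.7, -64.6])
t2 300 (array([ 518.7, -256.3]), 18.5, [-64.7, -64.5])
t2 340 (array([ 578.2, -260.1]), 18.2, [-64.7, -64.6])
top t1 (array([ 562.4, -140. ]), 18.5, [95.9, 38.8])
top t1 (array([ 527.8, -136.8]), 19.7, [95.8, 38.1])
top t1 (array([ 476.5, -133.7]), 18.9, [95.9, 33.5])
top t2 (array([ 561.6, -262.8]), 17.7, [-54.7, -77.0])
top t2 (array([ 458.9, -255.5]), 17.9, [-47.5, -77.0])
top t2 (array([ 425.4, -253. ]), 17.5, [-55.4, -67.5])
top t3 (array([ 560.9, -378.9]), 19.0, [106.6, 67.2])
top t3 (array([ 492.2, -375.2]), 19.2, [106.5, 63.6])
top t3 (array([ 424.8, -372.6]), 18.5, [106.6, 71.5])
```

```bash
python3 -c "
from h import *
goal([489,-125,60],-3)"
```

```text
pos [ 456.4 -158.4  248.5] turn [-1.35  0.26  2.93] shift now [0.682 0.741 3.752] after [0.7   0.617 3.771]
```

```bash
python3 -m inch '[-1.3,0.3,2.9,0,0,0,0, 0,0,0,0.3,0.3,0.4,0, 0,0,0,0.3,0.3,0.8,0, 0,0,0,0.1,0,0.8,0, 0,0,0,0,0,0.8,0, 0,0,0,0,0,0.6,0, 0,0,0,0,0,0.2,0, 0,0,0,0,0,0,0]'; python3 -c "
from h import *
goal([489,-125,32],-3)"
```

```text
time: 29.05
tool_pos: [488.4, -110.3, 60.1]
eef_rot: [[0.039, 0.999, -0.007], [0.999, -0.039, 0.006], [0.006, -0.007, -1.0]]
ft_force: [-1.0, 0.1, -0.0]
opening: 0.4
pos [ 488.4 -110.3   60.1] turn [-0.41 -0.34  0.78] shift now [-0.296  0.028  0.56 ] after [-0.292  0.028  0.562]
```

```bash
python3 -m inch '[-0.4,-0.3,0.8,-0.28,0.02,0,0, 0,0,0,0,0,0.3,0, 0,0,0,0,0,0.2,0, 0,0,0,0,0,0,0]'; python3 -c "
from h import *
save(get_image('side'),'s20.png',(180,200,360,340),4)
goal([489,-125,32],-3)"
```

```text
time: 29.55
tool_pos: [490.8, -125.6, 35.8]
eef_rot: [[0.054, 0.999, 0.005], [0.999, -0.054, 0.0], [0.0, 0.005, -1.0]]
ft_force: [-0.1, 1.3, 0.3]
opening: -0.3
pos [ 491.  -125.6   36.1] turn [ 0.3  -0.02 -0.08] shift now [ 0.01  -0.041  0.082] after [ 0.01  -0.041  0.082]
```

View pics/s20.png

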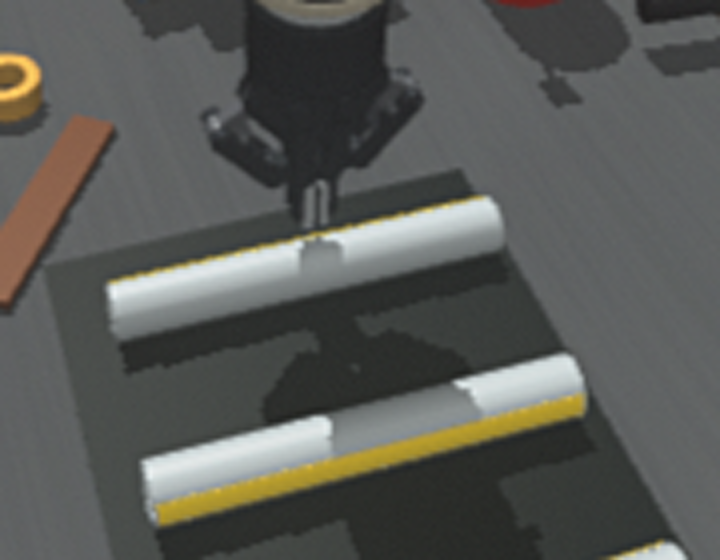

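Fingertip is a few mm above tube 1; creep down.

```bash
python3 -m inch '[0,0,0,0,0,0.08,0, 0,0,0,0,0,0,0]';python3 -m inch '[0,0,0,0,0,0.06,0, 0,0,0,0,0,0,0]';python3 -m inch '[0,0,0,0,0,0.04,0, 0,0,0,0,0,0,0]'
```

```text
time: 29.85
tool_pos: [491.2, -125.5, 32.1]
eef_rot: [[0.054, 0.999, 0.006], [0.999, -0.054, 0.0], [0.001, 0.005, -1.0]]
ft_force: [-0.8, 0.1, 0.8]
opening: -0.2
time: 30.1
tool_pos: [491.4, -125.4, 29.0]
eef_rot: [[0.053, 0.999, 0.006], [0.999, -0.053, 0.0], [0.001, 0.006, -1.0]]
ft_force: [-0.6, -0.3, -0.5]
opening: 0.3
time: 30.35
tool_pos: [491.5, -125.4, 27.0]
eef_rot: [[0.053, 0.999, 0.006], [0.999, -0.053, 0.0], [0.001, 0.006, -1.0]]
ft_force: [0.3, 0.4, -0.8]
opening: 0.2
```

```bash
python3 -m inch '[0,0,0,0,0,0.04,0, 0,0,0,0,0,0,0]';python3 -m inch '[0,0,0,0,0,0.03,0, 0,0,0,0,0,0,0]';python3 -m inch '[0,0,0,0,0,0.03,0, 0,0,0,0,0,0,0]'
```

```text
time: 30.6
tool_pos: [491.6, -125.4, 24.9]
eef_rot: [[0.053, 0.999, 0.006], [0.999, -0.053, 0.0], [0.001, 0.006, -1.0]]
ft_force: [-0.1, -0.6, -0.5]
opening: 0.4
time: 30.85
tool_pos: [491.6, -125.4, 23.3]
eef_rot: [[0.053, 0.999, 0.006], [0.999, -0.053, 0.0], [0.001, 0.006, -1.0]]
ft_force: [0.1, -0.0, -0.4]
opening: -0.3
time: 31.1
tool_pos: [491.6, -125.4, 21.7]
eef_rot: [[0.053, 0.999, 0.006], [0.999, -0.053, 0.0], [0.001, 0.006, -1.0]]
ft_force: [-0.5, 0.5, -0.4]
opening: 0.1
```

```bash
python3 -m inch '[0,0,0,0,0,0.03,0, 0,0,0,0,0,0,0]';python3 -m inch '[0,0,0,0,0,0.03,0, 0,0,0,0,0,0,0]'; python3 -c "
from h import *
save(get_image('side'),'s21.png',(220,230,300,290),8)"
```

```text
time: 31.35
tool_pos: [491.8, -125.5, 20.5]
eef_rot: [[0.053, 0.999, 0.007], [0.999, -0.053, 0.0], [0.001, 0.007, -1.0]]
ft_force: [-1.3, 1.4, 5.7]
opening: -0.1
time: 31.6
tool_pos: [491.9, -125.4, 20.5]
eef_rot: [[0.054, 0.999, 0.007], [0.999, -0.054, 0.002], [0.002, 0.007, -1.0]]
ft_force: [-2.4, 0.8, 5.3]
opening: -0.3
```

View pics/s21.png

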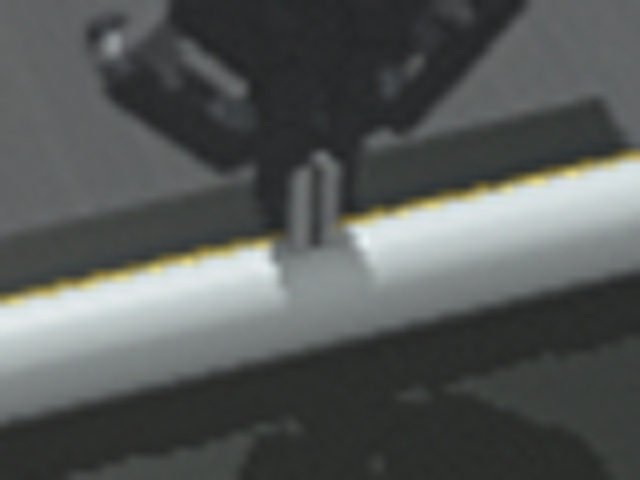

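```bash
python3 -m inch '[0,0,0,-0.1,0,0.01,0, 0,0,0,-0.1,0,0.01,0, 0,0,0,-0.1,0,0.01,0]'
```

```text
time: 32.02
tool_pos: [491.0, -140.5, 20.7]
eef_rot: [[0.054, 0.999, 0.008], [0.999, -0.054, 0.003], [0.004, 0.008, -1.0]]
ft_force: [-2.3, 1.8, 9.4]
opening: -0.0
```

```bash
python3 -m inch '[0,0,0,-0.12,0,0,0, 0,0,0,-0.12,0,0,0, 0,0,0,-0.12,0,0,0,0,0,0,0,0,0,0]'; python3 -m inch '[0,0,0,0,0,-0.3,0,0,0,0,0,0,-0.3,0]'; python3 -c "
from h import *
save(get_image('side'),'s22.png',(180,200,360,340),4)"
```

```text
time: 32.52
tool_pos: [489.9, -159.9, 20.7]
eef_rot: [[0.055, 0.998, 0.009], [0.999, -0.055, 0.003], [0.004, 0.008, -1.0]]
ft_force: [-0.5, 0.2, 2.6]
opening: 0.2
time: 32.78
tool_pos: [488.9, -159.6, 51.5]
eef_rot: [[0.055, 0.998, 0.006], [0.998, -0.055, 0.004], [0.004, 0.006, -1.0]]
ft_force: [-0.4, 0.1, 1.1]
opening: 0.1
```

View pics/s22.png

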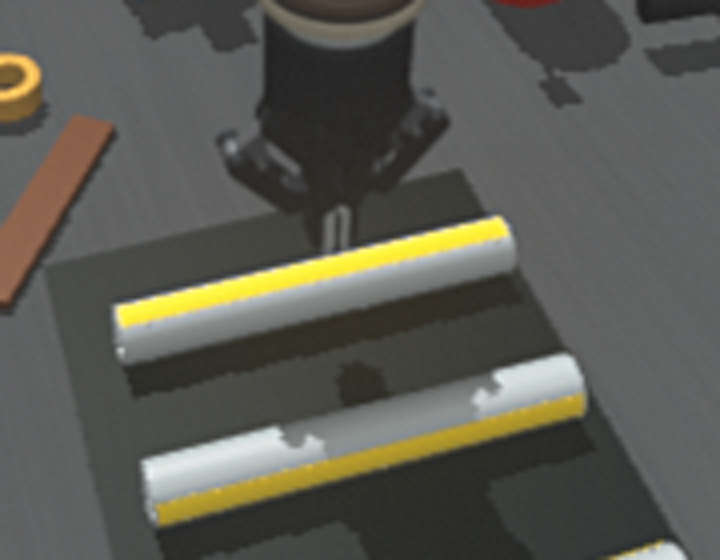

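```bash
python3 -m inch '[0,0,0,-0.7,-0.1,0,0, 0,0,0,-0.7,-0.1,0,0, 0,0,0,-0.6,0,0,0, 0,0,0,0,0,0,0]'; python3 -c "
from h import *
goal([477,-263,30],-3.5)
goal([477,-263,22],-3.5)"
```

```text
time: 33.33
tool_pos: [476.8, -260.7, 56.4]
eef_rot: [[0.05, 0.999, 0.014], [0.999, -0.05, 0.002], [0.003, 0.014, -1.0]]
ft_force: [-0.3, 0.6, -0.4]
opening: -0.1
pos [ 476.8 -260.7   56.4] turn [ 0.81 -0.18  0.63] shift now [-0.048 -0.001  0.527] after [-0.046  0.007  0.527]
pos [ 476.8 -260.7   56.4] turn [ 0.81 -0.18  0.63] shift now [-0.048 -0.004  0.687] after [-0.046  0.007  0.687]
```

```bash
python3 -m inch '[0.8,0,0.6,-0.05,0,0.3,0, 0,0,0,0,0,0.2,0, 0,0,0,0,0,0.1,0, 0,0,0,0,0,0,0]'; python3 -c "
from h import *
goal([477,-263,22],-3.5)"
```

```text
time: 33.83
tool_pos: [477.5, -259.6, 23.9]
eef_rot: [[0.057, 0.998, -0.002], [0.998, -0.057, 0.005], [0.005, -0.002, -1.0]]
ft_force: [1.2, 0.6, 0.4]
opening: -0.1
pos [ 477.5 -259.6   23.9] turn [-0.11 -0.29  0.22] shift now [-0.068 -0.005  0.037] after [-0.068 -0.005  0.037]
```

```bash
python3 -m inch '[0,0,0,-0.08,0,0.02,0, 0,0,0,0,0,0.04,0,0,0,0,0,0,0.02,0,0,0,0,0,0,0,0]';python3 -m inch '[0,0,0,0,0,0.03,0, 0,0,0,0,0,0,0]'
```

```text
time: 34.33
tool_pos: [477.5, -264.3, 20.7]
eef_rot: [[0.057, 0.998, -0.0], [0.998, -0.057, 0.005], [0.005, -0.001, -1.0]]
ft_force: [0.2, 0.5, 2.0]
opening: 0.2
time: 34.58
tool_pos: [477.5, -265.6, 20.6]
eef_rot: [[0.059, 0.998, 0.001], [0.998, -0.059, 0.004], [0.004, 0.001, -1.0]]
ft_force: [0.3, -0.9, 2.0]
opening: -0.1
```

```bash
python3 -m inch '[0,0,0,0.1,0,0.02,0, 0,0,0,0.1,0,0.01,0, 0,0,0,0.1,0,0.01,0]'; python3 -m inch '[0,0,0,0.12,0,0,0, 0,0,0,0.12,0,0,0, 0,0,0,0.12,0,0,0]'
```

```text
time: 34.95
tool_pos: [478.4, -252.2, 20.7]
eef_rot: [[0.061, 0.998, 0.003], [0.998, -0.061, 0.002], [0.002, 0.003, -1.0]]
ft_force: [-2.4, -0.3, 7.6]
opening: 0.0
time: 35.33
tool_pos: [479.7, -233.1, 20.8]
eef_rot: [[0.061, 0.998, 0.004], [0.998, -0.061, 0.002], [0.002, 0.004, -1.0]]
ft_force: [-0.9, -0.2, 2.6]
opening: 0.1
```

```bash
python3 -m inch '[0,0,0,0.1,0,0.02,0,0,0,0,0.04,0,0,0,0,0,0,0,0,0,0]'; python3 -m inch '[0,0,0,0,0,-0.3,0,0,0,0,0,0,-0.7,0,0,0,0,0,0,-0.8,0,0,0,0,0,0,-0.8,0,0,0,0,0.8,0,-0.5,0,0,0,0,0.8,0,-0.3,0,0,0,0,0.8,0,0,0,0,0,0,0.8,0,0,0,0,0,0,0,0,0,0]'; python3 - <<'E'
from h import *
im=get_image("wrist");save(im,"w23.png");m=camera_model("wrist"); np.savez("w23.npz",K=m["K"],T=m["world_to_cam"])
im=get_image("top");cv2.imwrite("pics/top23.png",im[:,:,::-1]);save(im,"t23.png",(230,110,410,270),4)
E
```

```text
time: 35.7
tool_pos: [480.3, -224.7, 20.5]
eef_rot: [[0.06, 0.998, 0.004], [0.998, -0.06, 0.003], [0.003, 0.004, -1.0]]
ft_force: [-0.4, -0.2, 3.8]
opening: 0.1
time: 36.83
tool_pos: [490.8, -62.6, 203.1]
eef_rot: [[0.065, 0.998, 0.01], [0.998, -0.065, 0.002], [0.003, 0.01, -1.0]]
ft_force: [-0.3, -1.1, 0.0]
opening: 0.1
```

View pics/w23.png

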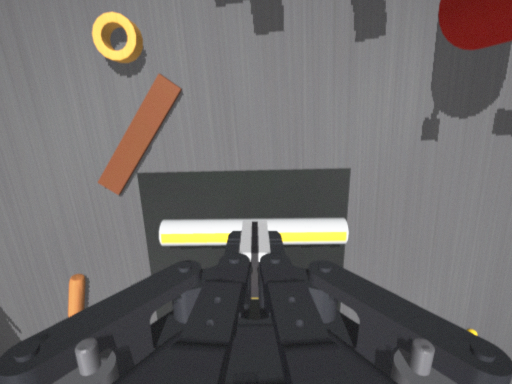

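View pics/t23.png

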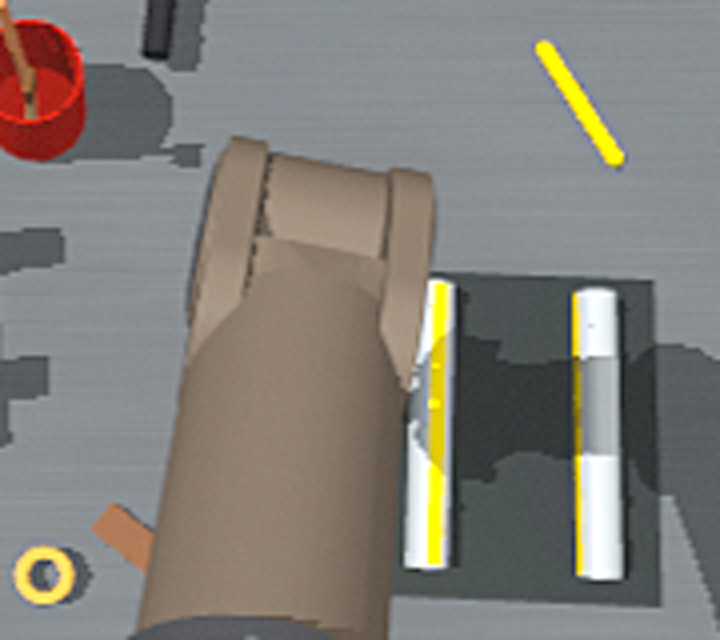

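```bash
python3 - <<'E'
from strip import *
im=cv2.imread("pics/w23.png")[:,:,::-1].copy();f=np.load("w23.npz");m={"K":f["K"],"world_to_cam":f["T"]}
for c in(180,210,310,330): print("t1",c,tubeinfo(im,m,(c,200),(c,260),-3))
A,B=ray(m,160,232,17),ray(m,347,231,17);print(((A+B)/2).round(1),(B-A).round(1))
im=cv2.imread("pics/top23.png")[:,:,::-1].copy();m=camera_model("top")
for r in(185,235,245): print("top t2",tubeinfo(im,m,(327,r),(350,r),-3.4))
for r in(190,230): print("top t3",tubeinfo(im,m,(365,r),(394,r),-2.4))
E
python3 -m inch '[0,0,0,-0.9,0,0,0,0,0,0,-0.9,0,0,0,0,0,0,-0.9,0,0,0,0,0,0,-0.9,0,0,0,0,0,0,-0.9,0,0,0,0,0,0,-0.6,0,0,0,0,0,0,0,0,0,0]'; python3 - <<'E'
from h import *
im=get_image("wrist");save(im,"w24.png");m=camera_model("wrist"); np.savez("w24.npz",K=m["K"],T=m["world_to_cam"])
E
```

```text
t1 180 (array([ 387.9, -149.1]), 17.7, [16.9, -22.3])
t1 210 (array([ 427.6, -151.7]), 17.8, [16.6, -20.9])
t1 310 (array([ 560.5, -159.7]), 17.7, [17.4, -20.9])
t1 330 (array([ 587.2, -161.3]), 17.8, [17.1, -21.4])
[ 485.8 -155.7   17. ] [248.4 -16.8   0. ]
top t2 (array([ 579.2, -233.3]), 27.5, [-25.6, -78.2])
top t2 (array([ 408.8, -230.6]), 19.3, [8.8, -27.9])
top t2 (array([ 375.7, -228.2]), 19.2, [8.8, -28.5])
top t3 (array([ 560.9, -378.6]), 19.0, [106.5, 66.0])
top t3 (array([ 424.8, -372.7]), 18.4, [106.6, 72.2])
time: 37.8
tool_pos: [466.0, -339.7, 205.4]
eef_rot: [[0.083, 0.996, 0.01], [0.997, -0.083, -0.005], [-0.004, 0.011, -1.0]]
ft_force: [0.5, 0.4, 0.0]
opening: 0.2
```

View pics/w24.png

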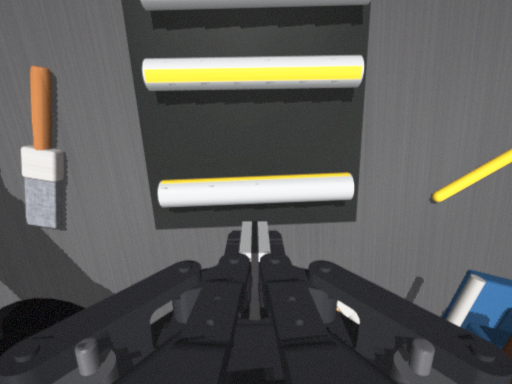

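```bash
python3 - <<'E'
from strip import *
im=cv2.imread("pics/w24.png")[:,:,::-1].copy();f=np.load("w24.npz");m={"K":f["K"],"world_to_cam":f["T"]}
for c in(170,210,300,340): print("t2",c,tubeinfo(im,m,(c,45),(c,105),-3.4))
for c in(170,200,300,340): print("t3",c,tubeinfo(im,m,(c,160),(c,215),-2.6))
for a,b in(((145,75),(363,69)),((160,195),(353,187))):
    A,B=ray(m,*a,17),ray(m,*b,17);print(((A+B)/2).round(1),(B-A).round(1))
E
```

```text
t2 170 (array([ 381.2, -226.9]), 17.2, [10.3, -33.5])
t2 210 (array([ 426.6, -229.9]), 17.3, [9.6, -33.2])
t2 300 (array([ 529.2, -236.6]), 17.3, [10.0, -33.5])
t2 340 (array([ 575. , -239.8]), 17.3, [10.7, -32.8])
t3 170 (array([ 357.5, -367.7]), 17.8, [104.1, 64.1])
t3 200 (array([ 395.9, -369.3]), 17.8, [104.1, 64.1])
t3 300 (array([ 524.1, -375. ]), 17.8, [104.0, 65.0])
t3 340 (array([ 575.4, -377. ]), 17.8, [104.0, 64.0])
[ 476.9 -232.9   17. ] [248.7 -13.9   0. ]
[ 468.2 -375.    17. ] [247.8 -10.6   0. ]
```

```bash
python3 -c "
from h import *
goal([468,-364,40],-2.6)"
```

```text
pos [ 466.4 -338.2  205.2] turn [ 0.61  0.22 -2.1 ] shift now [-0.499  0.039  3.307] after [-0.513  0.055  3.305]
```

```bash
python3 -m inch '[0.6,0.2,-2.1,-0.2,0.03,0.5,0, 0,0,0,-0.2,0,0.8,0, 0,0,0,-0.1,0,0.8,0, 0,0,0,0,0,0.8,0, 0,0,0,0,0,0.4,0, 0,0,0,0,0,0,0]'; python3 -c "
from h import *
goal([468,-364,22],-2.6)"
```

```text
time: 38.6
tool_pos: [468.1, -360.0, 37.0]
eef_rot: [[0.041, 0.999, 0.002], [0.999, -0.041, 0.002], [0.002, 0.002, -1.0]]
ft_force: [-0.5, -0.5, 0.2]
opening: 0.0
pos [ 468.1 -360.    37. ] turn [ 0.09 -0.13  0.26] shift now [-0.082  0.002  0.299] after [-0.081  0.003  0.299]
```

```bash
python3 -m inch '[0,0,0,-0.05,0,0.2,0, 0,0,0,0,0,0.06,0, 0,0,0,0,0,0.04,0, 0,0,0,0,0,0.03,0]';python3 -m inch '[0,0,0,0,0,0.03,0,0,0,0,0,0,0,0]'
```

```text
time: 39.1
tool_pos: [469.9, -362.9, 22.4]
eef_rot: [[0.04, 0.999, 0.006], [0.999, -0.04, 0.0], [0.001, 0.006, -1.0]]
ft_force: [-0.3, 0.8, -0.5]
opening: -0.2
time: 39.35
tool_pos: [470.1, -363.0, 21.2]
eef_rot: [[0.04, 0.999, 0.006], [0.999, -0.04, 0.0], [0.0, 0.006, -1.0]]
ft_force: [-0.0, 0.6, -0.5]
opening: 0.3
```

```bash
python3 -m inch '[0,0,0,0,0,0.04,0,0,0,0,0,0,0,0]'; python3 -m inch '[0,0,0,-0.1,0,0.02,0, 0,0,0,-0.1,0,0.01,0, 0,0,0,-0.1,0,0.01,0]'; python3 -m inch '[0,0,0,-0.12,0,0,0, 0,0,0,-0.12,0,0,0, 0,0,0,-0.12,0,0,0,0,0,0,0,0,0,0]'
```

```text
time: 39.6
tool_pos: [470.4, -363.6, 20.2]
eef_rot: [[0.04, 0.999, 0.007], [0.999, -0.04, -0.0], [-0.0, 0.007, -1.0]]
ft_force: [-1.8, 1.2, 4.8]
opening: 0.1
time: 39.98
tool_pos: [469.6, -380.3, 20.8]
eef_rot: [[0.041, 0.999, 0.009], [0.999, -0.041, -0.002], [-0.001, 0.009, -1.0]]
ft_force: [-0.9, -0.4, 3.2]
opening: 0.1
time: 40.48
tool_pos: [468.6, -400.0, 20.8]
eef_rot: [[0.041, 0.999, 0.009], [0.999, -0.041, -0.002], [-0.002, 0.009, -1.0]]
ft_force: [-0.1, 0.0, 3.6]
opening: 0.1
```

```bash
python3 -m inch '[0,0,0,0,0,-0.2,0, 0,0,0,0.3,0,0,0, 0,0,0,0,0,0.08,0, 0,0,0,0,0,0,0]'; python3 -m inch '[0.5,0,0,0,0,0.04,0,0,0,0,0,0,0.02,0,0,0,0,0,0,0,0]'
```

```text
time: 40.98
tool_pos: [469.7, -382.2, 26.9]
eef_rot: [[0.04, 0.999, 0.009], [0.999, -0.04, -0.001], [-0.0, 0.009, -1.0]]
ft_force: [0.1, 0.4, 0.4]
opening: -0.2
time: 41.35
tool_pos: [469.6, -382.3, 23.3]
eef_rot: [[0.04, 0.999, -0.001], [0.999, -0.04, -0.0], [-0.0, -0.001, -1.0]]
ft_force: [-0.3, 0.4, -0.2]
opening: 0.1
```

```bash
python3 -m inch '[0,0,0,0,0,0.04,0,0,0,0,0,0,0.03,0,0,0,0,0,0,0,0]'; python3 -m inch '[0,0,0,-0.1,0,0.03,0, 0,0,0,-0.1,0,0.01,0, 0,0,0,-0.05,0,0.0,0,0,0,0,0,0,0,0]'
```

```text
time: 41.72
tool_pos: [469.6, -383.1, 20.5]
eef_rot: [[0.041, 0.999, -0.0], [0.999, -0.041, -0.001], [-0.001, 0.0, -1.0]]
ft_force: [-0.7, 1.2, 3.4]
opening: -0.4
time: 42.22
tool_pos: [468.8, -398.1, 20.9]
eef_rot: [[0.042, 0.999, 0.002], [0.999, -0.042, -0.003], [-0.003, 0.002, -1.0]]
ft_force: [-0.9, 0.7, 1.8]
opening: -0.1
```

```bash
python3 -m inch '[0,0,0,0,0,-0.3,0, 0,0,0,0,0,-0.4,0, 0,0,0,0.8,0.05,0,0, 0,0,0,0.8,0.05,0,0,0,0,0,0.8,0.05,0,0,0,0,0,0.7,0,0,0,0,0,0,0.1,0,0,0,0,0,0,0,0,0,0]'; python3 -c "
from h import *
goal([477,-236,25],-3.4)"
```

```text
time: 43.22
tool_pos: [485.2, -233.7, 61.8]
eef_rot: [[0.041, 0.999, 0.006], [0.999, -0.041, -0.004], [-0.004, 0.007, -1.0]]
ft_force: [-0.8, -1.1, 0.8]
opening: -0.2
pos [ 485.2 -233.7   61.8] turn [0.38 0.2  1.04] shift now [-0.049 -0.168  0.736] after [-0.055 -0.162  0.737]
```

```bash
python3 -m inch '[0,0,1,-0.06,-0.16,0.3,0, 0,0,0,0,0,0.2,0, 0,0,0,0,0,0.15,0, 0,0,0,0,0,0.03,0,0,0,0,0,0,0.0,0]';python3 -m inch '[0,0,0,0,0,0.04,0,0,0,0,0,0,0.03,0,0,0,0,0,0,0,0]'
```

```text
time: 43.85
tool_pos: [478.4, -240.8, 28.0]
eef_rot: [[0.062, 0.998, 0.009], [0.998, -0.062, -0.006], [-0.006, 0.009, -1.0]]
ft_force: [-0.5, -0.1, 0.9]
opening: 0.1
time: 44.22
tool_pos: [479.0, -240.9, 24.8]
eef_rot: [[0.062, 0.998, 0.01], [0.998, -0.062, -0.007], [-0.006, 0.01, -1.0]]
ft_force: [0.5, -0.6, 1.0]
opening: -0.1
```

```bash
python3 -m inch '[0.5,0,0,0.05,0,0.04,0,0,0,0,0,0,0.04,0,0,0,0,0,0,0.02,0,0,0,0,0,0,0,0]'
```

```text
time: 44.72
tool_pos: [479.4, -238.8, 20.9]
eef_rot: [[0.062, 0.998, 0.002], [0.998, -0.062, -0.006], [-0.006, 0.002, -1.0]]
ft_force: [-1.9, -0.3, 2.3]
opening: 0.3
```

```bash
python3 -m inch '[0,0,0,0.08,0,0.02,0,0,0,0,0.05,0,0.01,0,0,0,0,0,0,0,0]'; python3 -m inch '[0,0,0,0,0,-0.3,0,0,0,0,0,0,-0.7,0,0,0,0,-0.5,0,-0.8,0,0,0,0,-0.8,0,-0.8,0,0,0,0,-0.8,0,-0.5,0,0,0,0,-0.6,0,0,0,0,0,0,0,0,0,0]'; python3 - <<'E'
from h import *
im=get_image("wrist");save(im,"w25.png");m=camera_model("wrist"); np.savez("w25.npz",K=m["K"],T=m["world_to_cam"])
im=get_image("top");cv2.imwrite("pics/top25.png",im[:,:,::-1])
E
```

```text
time: 45.1
tool_pos: [479.8, -233.5, 20.8]
eef_rot: [[0.064, 0.998, 0.003], [0.998, -0.064, -0.007], [-0.007, 0.004, -1.0]]
ft_force: [0.4, 0.7, 0.3]
opening: -0.1
time: 45.98
tool_pos: [470.7, -370.2, 186.9]
eef_rot: [[0.062, 0.998, 0.004], [0.998, -0.062, -0.01], [-0.01, 0.005, -1.0]]
ft_force: [-1.4, 1.1, 0.2]
opening: -0.0
```

View pics/w25.png

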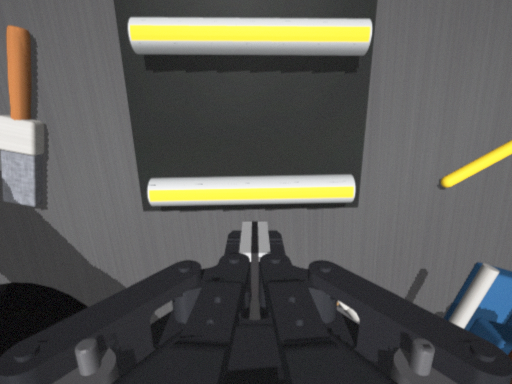

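View pics/top25.png

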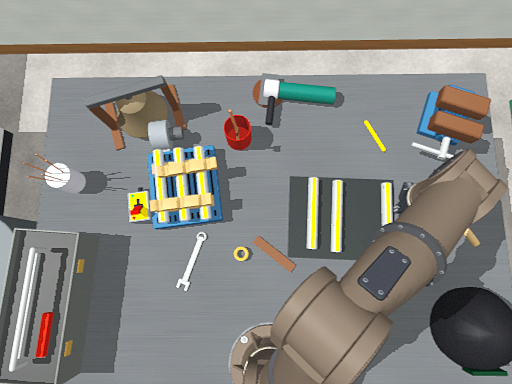

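```bash
python3 - <<'E'
from strip import *
im=cv2.imread("pics/w25.png")[:,:,::-1].copy();f=np.load("w25.npz");m={"K":f["K"],"world_to_cam":f["T"]}
for c in(160,210,300,340): print("t2",c,tubeinfo(im,m,(c,5),(c,75),-3.4))
for c in(165,200,300,340): print("t3",c,tubeinfo(im,m,(c,165),(c,220),-2.6))
for a,b in(((130,36),(371,36)),((149,192),(354,190))):
    A,B=ray(m,*a,17),ray(m,*b,17);print(((A+B)/2).round(1),(B-A).round(1))
im=cv2.imread("pics/top25.png")[:,:,::-1].copy();m=camera_model("top")
for r in(190,210,240): print("top t1",tubeinfo(im,m,(303,r),(324,r),-3.5))
for r in(190,210,240): print("top t2",tubeinfo(im,m,(326,r),(350,r),-3.5))
for r in(190,200): print("top t3",tubeinfo(im,m,(370,r),(397,r),-2.5))
E
```

```text
t2 160 (array([ 382.5, -224.6]), 17.0, [17.5, -25.4])
t2 210 (array([ 434.4, -227.9]), 17.1, [17.3, -25.1])
t2 300 (array([ 528. , -234.1]), 17.1, [17.8, -24.8])
t2 340 (array([ 569.8, -236.9]), 17.1, [18.5, -24.2])
t3 165 (array([ 361.9, -394. ]), 17.2, [22.1, -20.7])
t3 200 (array([ 404.3, -395.8]), 17.3, [21.8, -20.3])
t3 300 (array([ 525.6, -401.1]), 17.2, [21.5, -20.0])
t3 340 (array([ 574.2, -403.2]), 17.3, [22.3, -19.7])
[ 476.7 -231.    17. ] [251. -15.   0.]
[ 466.8 -400.3   17. ] [248.9 -13.1   0. ]
top t1 (array([ 562.3, -156.5]), 18.8, [13.9, -25.9])
top t1 (array([ 493.4, -151.8]), 19.1, [14.1, -24.5])
top t1 (array([ 392.5, -146.3]), 19.1, [17.2, -26.3])
top t2 (array([ 561.8, -238.6]), 18.8, [16.3, -22.3])
top t2 (array([ 493. , -233.8]), 19.1, [12.2, -26.8])
top t2 (array([ 392.2, -227.4]), 18.3, [16.5, -21.8])
top t3 (array([ 560.7, -404.6]), 18.2, [23.2, -21.0])
top t3 (array([ 526.2, -402.9]), 18.3, [21.4, -18.5])
```

```bash
python3 -m inch '[0,0,9.9,0,0,0,0.3, 0,0,9.9,0,0,0,0.6, 0,0,9.9,0,0,0,0.6, 0,0,9.9,0,0,0,0.6, 0,0,9.9,0,0,0,0.6, 0,0,9.9,0,0,0,0.6, 0,0,9.9,0,0,0,0.6, 0,0,9.9,0,0,0,0.6, 0,0,9.9,0,0,0,0.6, 0,0,0,0,0,0,0.6]'; python3 -c "
from h import *
goal([467,-398.5,100],-92.6);print(get_obs()['q'])"
```

```text
time: 47.32
tool_pos: [475.4, -347.5, 182.8]
eef_rot: [[0.997, -0.074, -0.001], [-0.074, -0.997, 0.008], [-0.002, -0.008, -1.0]]
ft_force: [-0.8, -0.1, -0.6]
opening: 51.4
pos [ 475.4 -347.5  182.8] turn [-0.44  0.1  -1.65] shift now [-0.089  1.042  1.649] after [-0.122  1.027  1.656]
[-0.14836823  0.60741625  1.09194614  1.7597492  -0.59200978  1.15323038
 -0.51601774]
```

```bash
python3 -m inch '[-0.4,0,-1.6,-0.05,0.35,0.4,0.6, 0,0,0,-0.05,0.35,0.6,0.6, 0,0,0,0,0.3,0.6,0.6, 0,0,0,0,0,0,0.6]'; python3 - <<'E'
from h import *
goal([467,-398.5,60],-92.6);print(get_obs()['q'].round(2))
im=get_image("wrist");save(im,"w26.png");m=camera_model("wrist"); np.savez("w26.npz",K=m["K"],T=m["world_to_cam"])
E
```

```text
time: 47.82
tool_pos: [470.0, -393.2, 100.4]
eef_rot: [[1.0, -0.022, -0.001], [-0.022, -1.0, 0.004], [-0.001, -0.004, -1.0]]
ft_force: [-0.2, -0.1, -0.4]
opening: 51.2
pos [ 470.  -393.2  100.4] turn [-0.24  0.07  1.36] shift now [-0.056  0.111  0.808] after [-0.054  0.109  0.808]
[ 0.01  0.71  0.97  1.78 -0.68  1.03 -0.35]
```

View pics/w26.png

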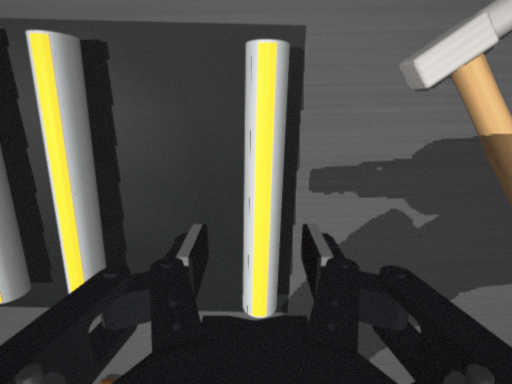

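```bash
cat > wt.py <<'E'
import sys
from strip import *
# usage: wt.py img npz c0 c1 [z]
im=cv2.imread(f"pics/{sys.argv[1]}.png")[:,:,::-1].copy();f=np.load(sys.argv[1]+".npz");m={"K":f["K"],"world_to_cam":f["T"]}
c0,c1=float(sys.argv[2]),float(sys.argv[3]);z=float(sys.argv[4]) if len(sys.argv)>4 else 17.
rows=[float(r) for r in sys.argv[5].split(",")] if len(sys.argv)>5 else [60,90,140,190,215]
az=-3.
for k in range(2):
    R=[tubeinfo(im,m,(c0,r),(c1,r),az,z) for r in rows]
    P=np.array([r[0] for r in R]);s=np.polyfit(P[:,0],P[:,1],1);az=np.degrees(np.arctan(s[0]))
print("az",az.round(2)); 
for r in R: print(r)
print("y at x:",{x:round(float(np.polyval(s,x)),1) for x in(460,467,475,485,490)})
E
python3 wt.py w26 232 302
```

```text
az -2.55
(array([ 575.1, -405.3]), 17.1, [23.9, -20.9])
(array([ 552.7, -404.2]), 17.0, [24.0, -21.6])
(array([ 512.4, -402.5]), 17.1, [24.2, -21.2])
(array([ 467.9, -400.5]), 16.9, [23.5, -21.7])
(array([ 443.9, -399.4]), 17.0, [23.3, -21.5])
y at x: {460: -400.1, 467: -400.4, 475: -400.8, 485: -401.2, 490: -401.5}
```

```bash
python3 -m inch '[-0.2,0,0.5,-0.05,0.13,0.5,0.6, 0,0,0,0,0,0.4,0.6, 0,0,0,0,0,0,0.6]'; python3 - <<'E'
from h import *
goal([467,-400.4,-6],-92.6)
im=get_image("wrist");save(im,"w27.png");m=camera_model("wrist"); np.savez("w27.npz",K=m["K"],T=m["world_to_cam"])
E
python3 wt.py w27 200 310 17 100,140,180,215
```

```text
time: 48.25
tool_pos: [471.0, -398.1, 58.8]
eef_rot: [[1.0, -0.023, 0.005], [-0.023, -1.0, -0.001], [0.005, 0.0, -1.0]]
ft_force: [-1.0, -0.2, -0.2]
opening: 51.3
pos [ 471.  -398.1   58.8] turn [ 0.02 -0.26  1.29] shift now [-0.084  0.047  1.296] after [-0.077  0.05   1.296]
az -2.6
(array([ 545. , -404.7]), 17.0, [24.6, -20.7])
(array([ 518.1, -403.5]), 16.9, [23.6, -20.9])
(array([ 489. , -402.2]), 16.9, [24.2, -20.8])
(array([ 461.6, -400.9]), 17.0, [23.3, -21.3])
y at x: {460: -400.9, 467: -401.2, 475: -401.5, 485: -402.0, 490: -402.2}
```

View pics/w27.png

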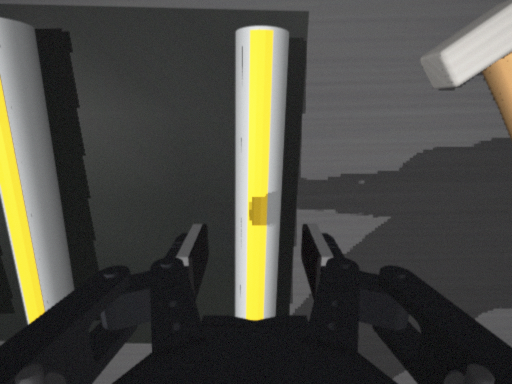

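```bash
python3 -m inch '[0,-0.2,1.3,-0.06,0.06,0.4,0.6, 0,0,0,0,0,0.4,0.6, 0,0,0,0,0,0.3,0.6, 0,0,0,0,0,0,0.6]'; python3 - <<'E'
from h import *
goal([467,-401.2,-6],-92.6)
im=get_image("wrist");save(im,"w28.png");m=camera_model("wrist"); np.savez("w28.npz",K=m["K"],T=m["world_to_cam"])
E
python3 wt.py w28 190 320 17 90,120,150,180
```

```text
time: 48.8
tool_pos: [469.2, -401.7, 2.3]
eef_rot: [[0.999, -0.045, 0.003], [-0.045, -0.999, -0.002], [0.003, 0.002, -1.0]]
ft_force: [0.2, -0.4, 0.6]
opening: 51.3
pos [ 469.2 -401.7    2.3] turn [ 0.1  -0.18  0.  ] shift now [-0.045 -0.008  0.166] after [-0.045 -0.007  0.166]
az -2.35
(array([ 546.6, -404.3]), 16.9, [24.2, -21.6])
(array([ 532.5, -403.8]), 16.9, [24.5, -21.2])
(array([ 517.7, -403.1]), 17.0, [25.0, -21.0])
(array([ 502. , -402.5]), 17.0, [24.7, -20.6])
y at x: {460: -400.8, 467: -401.1, 475: -401.4, 485: -401.8, 490: -402.0}
```

View pics/w28.png

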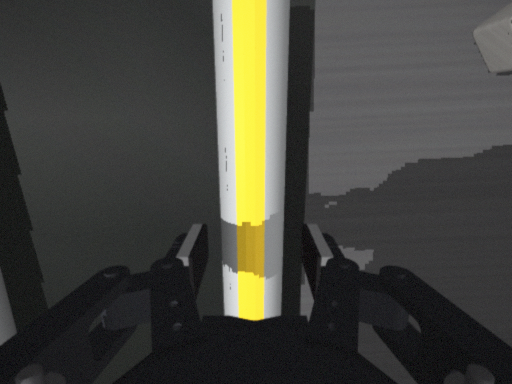

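```bash
python3 -m inch '[0,0,0,-0.02,-0.01,0.16,0.6, 0,0,0,0,0,0,0.6]'; python3 -m inch '[0,0,0,0,0,0,0.2, 0,0,0,0,0,0,0.2, 0,0,0,0,0,0,0.2, 0,0,0,0,0,0,0.2, 0,0,0,0,0,0,0.2]' 60;python3 -m inch '[0,0,0,0,0,-0.3,0.2, 0,0,0,0,0,-0.8,0.2, 0,0,0,0,0,-0.9,0.2, 0,0,0,0,0,-0.9,0.2, 0,0,0,0,0,-0.9,0.2, 0,0,0,0,0,-0.9,0.2, 0,0,0,0,0,0,0.2]';python3 - <<'E'
from h import *
C=np.array([571.5,280]);n=np.array([-.1266,.992])
goal([*(C+68*n),230],-82.7);print(get_obs()['q'].round(2))
save(get_image("wrist"),"w29.png")
E
```

```text
time: 49.1
tool_pos: [468.7, -402.0, -4.9]
eef_rot: [[0.999, -0.045, 0.004], [-0.045, -0.999, -0.003], [0.005, 0.003, -1.0]]
ft_force: [0.7, 0.0, -0.1]
opening: 51.1
time: 49.72
tool_pos: [468.9, -401.9, -4.3]
eef_rot: [[0.999, -0.045, 0.005], [-0.045, -0.999, -0.003], [0.005, 0.003, -1.0]]
ft_force: [-0.4, -0.0, -1.9]
opening: 31.8
time: 50.6
tool_pos: [465.2, -399.9, 240.8]
eef_rot: [[0.999, -0.048, 0.002], [-0.048, -0.999, -0.0], [0.002, 0.0, -1.0]]
ft_force: [-0.7, -0.2, -6.5]
opening: 31.8
pos [ 465.2 -399.9  240.8] turn [  0.03  -0.1  -10.07] shift now [  1.229 -15.024   0.213] after [  3.838 -14.578   0.216]
[-0.06  0.58  1.1   1.63 -0.54  1.27 -0.47]
```

View pics/w29.png

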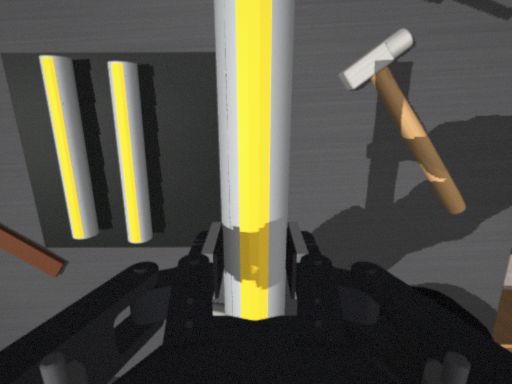

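```bash
python3 -m inch '[0,0,-5,0,0,0,0.2, 0,0,-5,0,-0.4,0,0.2, 0,0,0,0.2,-0.8,0,0.2, 0,0,0,0.24,-0.9,0,0.2, 0,0,0,0.24,-0.9,0,0.2, 0,0,0,0.24,-0.9,0,0.2, 0,0,0,0.24,-0.9,0,0.2, 0,0,0,0.24,-0.9,0,0.2, 0,0,0,0.24,-0.9,0,0.2, 0,0,0,0.24,-0.9,0,0.2]'; python3 -c "
from h import *
C=np.array([571.5,280]);n=np.array([-.1266,.992])
goal([*(C+68*n),220],-82.7);print(get_obs()['q'].round(2))"
```

```text
time: 51.9
tool_pos: [500.7, 0.7, 225.9]
eef_rot: [[0.992, 0.123, -0.025], [0.123, -0.992, 0.011], [-0.024, -0.014, -1.0]]
ft_force: [0.1, 0.4, -5.1]
opening: 31.9
pos [500.7   0.7 225.9] turn [-0.79  1.35 -0.22] shift now [ 2.092 -6.726  0.161] after [ 2.114 -6.72   0.119]
[-0.97  0.43  1.22  1.9  -0.44  1.16 -1.03]
```

```bash
python3 -m inch '[0,1.3,0,0.3,-0.8,0,0.2, 0,0,0,0.35,-0.9,0,0.2, 0,0,0,0.35,-0.9,0,0.2]'; python3 -c "
from h import *
C=np.array([571.5,280]);n=np.array([-.1266,.992])
goal([*(C+68*n),220],-82.7);print(get_obs()['q'].round(2))"
```

```text
time: 52.28
tool_pos: [530.2, 141.2, 222.9]
eef_rot: [[0.992, 0.123, -0.01], [0.123, -0.992, 0.013], [-0.008, -0.014, -1.0]]
ft_force: [0.6, -1.3, -4.1]
opening: 32.0
pos [530.2 141.2 222.9] turn [-0.81  0.48 -0.24] shift now [ 1.156 -4.012  0.104] after [ 1.172 -4.009  0.057]
[-1.14  0.52  1.19  1.81 -0.53  1.19 -1.23]
```

Joint 3 recedes; continue.

```bash
python3 -m inch '[-0.8,0.5,0,0.3,-0.9,0,0.2, 0,0,0,0.3,-0.9,0,0.2, 0,0,0,0.3,-0.9,0,0.2, 0,0,0,0.15,-0.8,0,0.2,0,0,0,0.05,-0.3,0.2,0.2,0,0,0,0,0,0,0.2]'; python3 - <<'E'
from h import *
C=np.array([571.5,280]);n=np.array([-.1266,.992])
goal([*(C+68*n),160],-82.7);print(get_obs()['q'].round(2))
im=get_image("wrist");save(im,"w30.png");m=camera_model("wrist"); np.savez("w30.npz",K=m["K"],T=m["world_to_cam"])
E
```

```text
time: 53.02
tool_pos: [553.9, 346.2, 200.4]
eef_rot: [[0.992, 0.128, -0.016], [0.128, -0.992, -0.008], [-0.017, 0.006, -1.0]]
ft_force: [0.3, -0.3, -4.3]
opening: 31.9
pos [553.9 346.2 200.4] turn [0.34 0.96 0.05] shift now [ 0.195 -0.006  0.806] after [ 0.181 -0.002  0.809]
[-1.26  0.72  1.11  1.56 -0.66  1.3  -1.5 ]
```

View pics/w30.png

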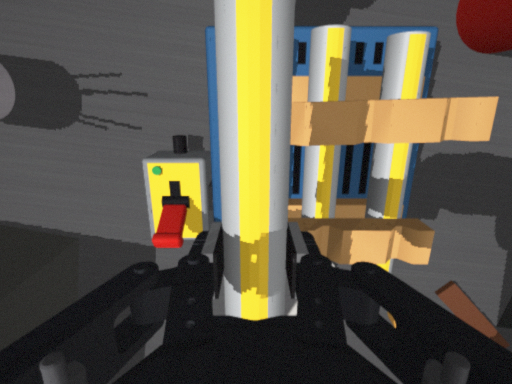

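```bash
python3 -m inch '[0.3,0.9,0,0.18,-0.01,0.4,0.2, 0,0,0,0,0,0.5,0.2, 0,0,0,0,0,0.4,0.2,0,0,0,0,0,0,0.2]'; python3 - <<'E'
from h import *
goal([562.8,348.2,118],-82.7)
E
```

```text
time: 53.58
tool_pos: [564.0, 339.1, 135.4]
eef_rot: [[0.993, 0.118, 0.001], [0.118, -0.993, -0.002], [0.0, 0.002, -1.0]]
ft_force: [-0.5, -0.2, -4.1]
opening: 32.0
pos [564.  339.1 135.4] turn [ 0.11 -0.02 -0.55] shift now [-0.003 -0.184  0.348] after [-0.001 -0.184  0.349]
```

```bash
python3 -m inch '[0,0,-0.5,0,-0.18,0,0.2, 0,0,0,0,0,0.1,0.2,0,0,0,0,0,0,0.2]'; python3 - <<'E'
from h import *
goal([562.8,348.2,118],-82.7)
E
```

```text
time: 53.95
tool_pos: [564.1, 348.6, 132.4]
eef_rot: [[0.992, 0.127, 0.003], [0.127, -0.992, -0.0], [0.003, 0.001, -1.0]]
ft_force: [-0.4, -0.1, -4.6]
opening: 31.7
pos [564.1 348.6 132.4] turn [ 0.05 -0.17 -0.03] shift now [-0.028  0.004  0.288] after [-0.027  0.004  0.288]
```

```bash
python3 -m inch '[0,0,0,-0.02,0,0.1,0.2, 0,0,0,0,0,0.1,0.2,0,0,0,0,0,0.04,0.2,0,0,0,0,0,0,0.2]'; python3 - <<'E'
from h import *
goal([562.8,348.2,118],-82.7)
save(get_image("side"),"s31.png",(170,80,340,210),4)
E
```

```text
time: 54.45
tool_pos: [563.4, 348.8, 122.5]
eef_rot: [[0.992, 0.127, 0.004], [0.127, -0.992, 0.002], [0.004, -0.001, -1.0]]
ft_force: [-4.8, -1.2, 3.1]
opening: 31.9
pos [563.4 348.8 122.5] turn [-0.08 -0.23 -0.01] shift now [-0.013  0.01   0.089] after [-0.012  0.01   0.089]
```

View pics/s31.png

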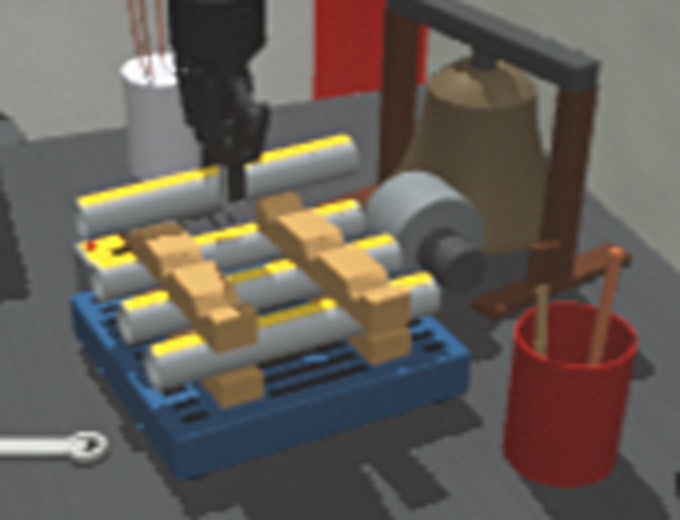

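```bash
python3 - <<'E'
from h import *
im=get_image("wrist");save(im,"w32.png");m=camera_model("wrist"); np.savez("w32.npz",K=m["K"],T=m["world_to_cam"])
C=np.array([571.5,280]);d=np.array([.992,.1266]);n=np.array([-.1266,.992])
print(get_obs()["ft_force"],get_obs()["tool_pos"])
for x,y,z in((65,94.5,128),(65,81,128),(65,55,128),(65,34,128),(65,68,118),(65,0,118),(65,-68,118),(65,-94,128)): print((x,y,z),proj(m,[*(C+x*d+y*n),z]).round())
E
```

```text
[-4.8194417  -0.70299126  4.83419298] [563.39034224 348.73834194 122.36281274]
(65, 94.5, 128) [205. 117.]
(65, 81, 128) [231. 117.]
(65, 55, 128) [281. 117.]
(65, 34, 128) [321. 117.]
(65, 68, 118) [256. 116.]
(65, 0, 118) [378. 116.]
(65, -68, 118) [501. 116.]
(65, -94, 128) [567. 117.]
```

View pics/w32.png

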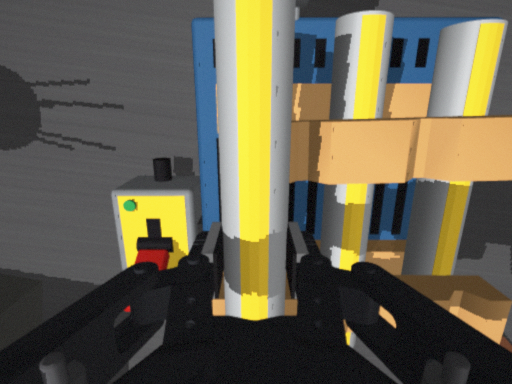

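```bash
python3 - <<'E'
from h import *
im=cv2.imread("pics/w32.png")[:,:,::-1]; save(im,"w32b.png",(190,70,512,330),2.4)
f=np.load("w32.npz");m={"K":f["K"],"world_to_cam":f["T"]}
C=np.array([571.5,280]);d=np.array([.992,.1266]);n=np.array([-.1266,.992])
for y in(0,-68): print("low stripe",y,[proj(m,[*(C+x*d+y*n),100]).round() for x in(0,20,105)])
E
```

```text
low stripe 0 [array([356., 214.]), array([358., 185.]), array([373.,  44.])]
low stripe -68 [array([456., 214.]), array([462., 185.]), array([491.,  44.])]
```

View pics/w32b.png

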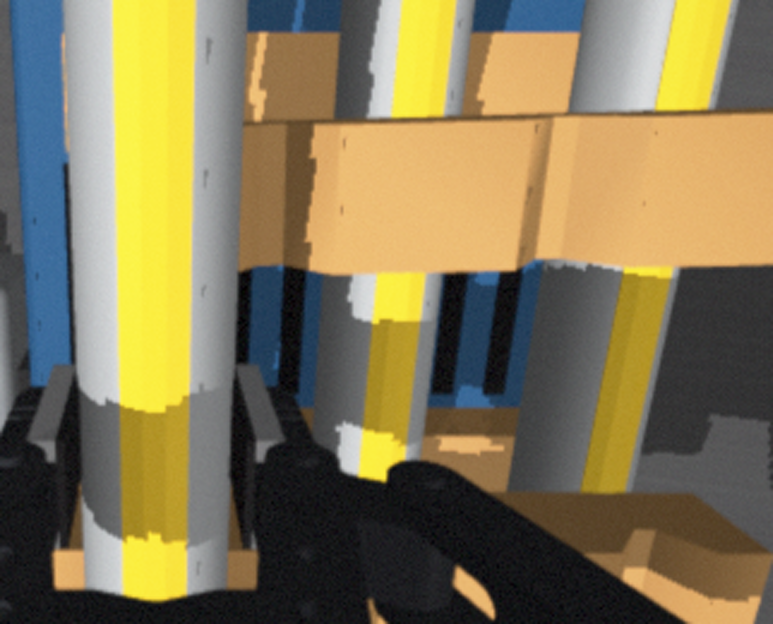

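```bash
python3 -m inch '[0,0,0,0,0,-0.3,0.2, 0,0,0,0,0,-0.7,0.2, 0,0,0,0,0,-0.8,0.2, 0,0,0,0,0,-0.7,0.2, 0,0,0,0,0.9,0,0.2,0,0,0,-0.1,0.9,0,0.2,0,0,0,-0.1,0.9,0,0.2,0,0,0,-0.2,0.9,0,0.2,0,0,0,-0.2,0.9,0,0.2,0,0,0,-0.3,0.9,0,0.2,0,0,0,0,0,0,0.2]'; python3 - <<'E'
from h import *
print(get_obs()["q"].round(2))
im=get_image("top");cv2.imwrite("pics/top33.png",im[:,:,::-1]);save(im,"t33.png",(120,130,270,240),5)
save(get_image("side"),"s33.png",(150,80,350,230),4)
E
```

```text
time: 55.92
tool_pos: [553.7, 64.0, 256.5]
eef_rot: [[0.992, 0.124, 0.011], [0.124, -0.992, -0.001], [0.011, 0.002, -1.0]]
ft_force: [0.3, 0.6, -4.3]
opening: 32.0
[-1.02  0.48  1.21  1.75 -0.48  1.23 -1.14]
```

View pics/t33.png

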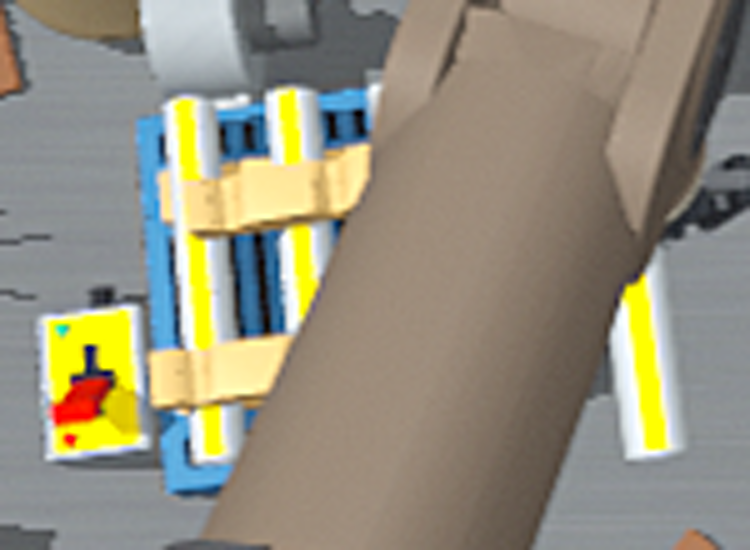

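View pics/s33.png

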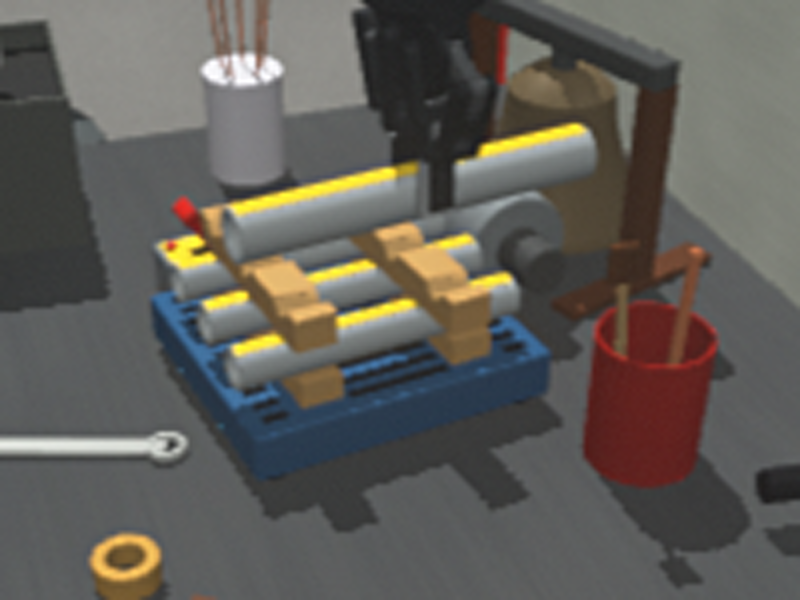

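```bash
python3 - <<'E'
from h import *
m=camera_model("top");C=np.array([571.5,280]);d=np.array([.992,.1266]);n=np.array([-.1266,.992])
im=cv2.imread("pics/top25.png")[:,:,::-1]; save(im,"t25.png",(120,130,270,240),5)
for k in("33",):
  for c in((160,175),(170,235),(150,350),(158,408),(220,185),(235,170)):
    p=ray(m,120+c[0]/5,130+c[1]/5,128)[:2]-C; print(c,(p@d).round(1),(p@n).round(1))
E
```

```text
(160, 175) 64.6 79.4
(170, 235) 24.8 76.2
(150, 350) -47.1 94.7
(158, 408) -84.2 92.6
(220, 185) 53.0 41.9
(235, 170) 61.5 31.6
```

View pics/t25.png

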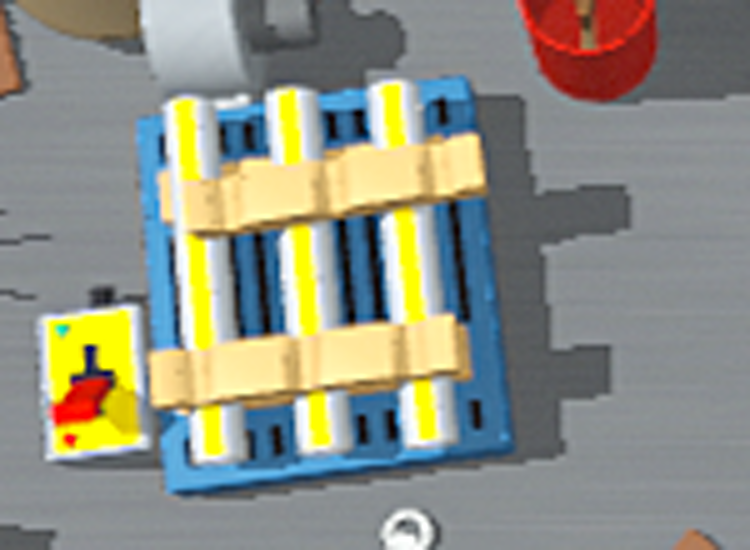

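```bash
python3 -m inch '[0,0,7,0,0.4,0.1,0.2, 0,0,0,-0.1,0.8,0.4,0.2, 0,0,0,-0.1,0.8,0.7,0.2, 0,0,0,0,0.2,0.9,0.2, 0,0,0,0,0,0.9,0.2, 0,0,0,0,0,0.9,0.2, 0,0,0,0,0,0,0.2]'; python3 - <<'E'
from h import *
goal([545,-45,-4],-90)
save(get_image("side"),"s34.png",(150,100,350,250),4)
C=np.array([571.5,280]);d=np.array([.992,.1266]);n=np.array([-.1266,.992]);m=camera_model("top")
for c in((185,182),(190,237),(480,133),(487,192)):
    p=ray(m,120+c[0]/5,130+c[1]/5,128)[:2]; q=p-C; print(c,p.round(1),(q@d).round(1),(q@n).round(1))
E
```

```text
time: 56.9
tool_pos: [556.3, -33.3, 55.7]
eef_rot: [[1.0, 0.021, 0.014], [0.021, -1.0, 0.001], [0.014, -0.001, -1.0]]
ft_force: [1.0, 0.2, -4.3]
opening: 31.7
pos [556.3 -33.3  55.7] turn [-0.05 -0.79  1.22] shift now [-0.247  0.229  1.191] after [-0.226  0.233  1.195]
(185, 182) [620.9 350.7] 57.9 63.9
(190, 237) [585. 346.] 21.8 63.7
(480, 133) [651.5 163.3] 64.6 -125.9
(487, 192) [612.9 158.3] 25.6 -126.0
```

View pics/s34.png

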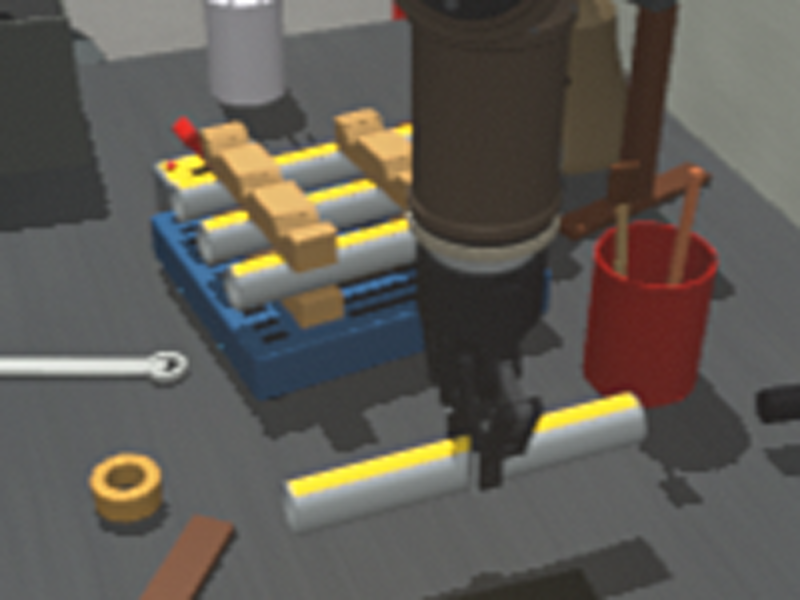

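```bash
python3 -m inch '[0,-0.8,1.2,-0.2,0.2,0,0.2, 0,0,0,0,0,0.4,0.2, 0,0,0,0,0,0.4,0.2, 0,0,0,0,0,0.15,0.2,0,0,0,0,0,0,0.2]'
```

```text
time: 57.58
tool_pos: [551.2, -44.1, 10.9]
eef_rot: [[1.0, 0.001, 0.009], [0.001, -1.0, 0.001], [0.009, -0.001, -1.0]]
ft_force: [-0.8, -0.9, -4.4]
opening: 32.1
```

```bash
python3 -m inch '[0,-0.5,0,0,0,0.15,0.2, 0,0,0,0,0,0.08,0.2, 0,0,0,0,0,0,0.2]'; python3 -m inch '[0,0,0,0,0,0.05,0.2, 0,0,0,0,0,0,0.2]'
```

```text
time: 57.95
tool_pos: [551.9, -44.1, -1.0]
eef_rot: [[1.0, 0.001, 0.0], [0.001, -1.0, 0.001], [0.0, -0.001, -1.0]]
ft_force: [-0.1, -0.2, -4.7]
opening: 32.1
time: 58.2
tool_pos: [552.1, -44.1, -3.4]
eef_rot: [[1.0, 0.001, 0.001], [0.001, -1.0, 0.001], [0.001, -0.001, -1.0]]
ft_force: [-0.1, -0.7, -5.5]
opening: 31.8
```

```bash
python3 -m inch '[0,0,0,0,0,0.03,0.2, 0,0,0,0,0,0,0.2]'; python3 -m inch '[0,0,0,0,0,0.01,0.2, 0,0,0,0,0,0,0.2]'
```

```text
time: 58.45
tool_pos: [552.4, -44.2, -4.2]
eef_rot: [[1.0, 0.001, 0.002], [0.001, -1.0, 0.001], [0.002, -0.001, -1.0]]
ft_force: [-0.3, 0.3, -4.1]
opening: 31.7
time: 58.7
tool_pos: [552.5, -44.2, -4.3]
eef_rot: [[1.0, 0.001, 0.002], [0.001, -1.0, 0.001], [0.002, -0.001, -1.0]]
ft_force: [-1.2, -0.3, -3.8]
opening: 31.9
```

```bash
python3 -m inch '[0,0,0,0,0,0,0.45, 0,0,0,0,0,0,0.55, 0,0,0,0,0,0,0.6, 0,0,0,0,0,-0.5,0.6, 0,0,0,0,0,-0.9,0.6, 0,0,0,0,0,-0.9,0.6, 0,0,0,0,0,-0.9,0.6, 0,0,0,0,0,-0.9,0.6, 0,0,0,0,0,-0.3,0.6,0,0,0,0,0,0,0.6]'; python3 - <<'E'
from h import *
im=get_image("wrist");save(im,"w35.png");m=camera_model("wrist"); np.savez("w35.npz",K=m["K"],T=m["world_to_cam"])
goal([618,254.6,230],9);print(get_obs()["q"].round(2))
E
```

```text
time: 59.95
tool_pos: [552.5, -45.0, 222.1]
eef_rot: [[1.0, 0.0, 0.003], [0.0, -1.0, 0.0], [0.003, -0.0, -1.0]]
ft_force: [-0.6, 0.1, -0.2]
opening: 51.0
pos [552.2 -45.  221.4] turn [ 8.0e-02 -1.0e-01 -9.9e+01] shift now [ 1.317 -5.991 -0.167] after [ 5.712  2.238 -0.171]
[-0.8   0.51  1.17  1.8  -0.51  1.17 -1.04]
```

View pics/w35.png

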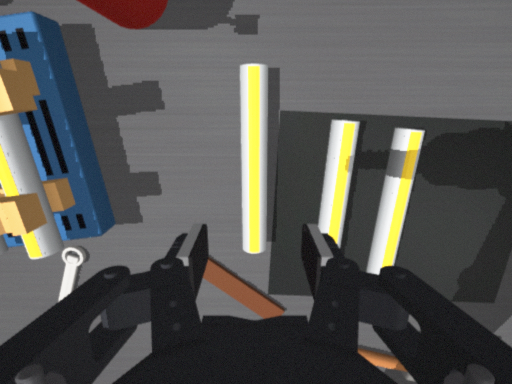

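```bash
python3 -m inch '[0,0,-9.9,0,-0.6,0,0.6, 0,0,-9.9,0,-0.6,0,0.6, 0,0,-9.9,0,-0.4,0,0.6, 0,0,-9.9,0,0,-0.1,0.6, 0,0,-9.9,0,0,-0.1,0.6, 0,0,-9.9,0,0,-0.1,0.6, 0,0,-9.9,0.3,0,-0.1,0.6, 0,0,-9.9,0.3,0,0,0.6, 0,0,-9.9,0.3,0,0,0.6, 0,0,-9.9,0.3,0,0,0.6, 0,0,0,0,0,0,0.6]'; python3 - <<'E'
from h import *
goal([618,254.6,230],9);print(get_obs()["q"].round(2))
E
```

```text
time: 61.38
tool_pos: [542.9, 96.7, 221.8]
eef_rot: [[-0.212, 0.977, -0.028], [0.977, 0.212, -0.005], [0.0, -0.028, -1.0]]
ft_force: [0.3, -0.5, 0.6]
opening: 51.3
pos [542.9  96.7 221.8] turn [-1.61  0.02  3.22] shift now [ 2.769  2.131 -0.223] after [ 2.885  1.977 -0.164]
[-0.77  0.37  0.69  1.76 -0.26  1.13  0.21]
```

```bash
python3 -m inch '[-1.6,0,3.2,0,0,0,0.6, 0,0,0,0.7,0.5,0,0.6, 0,0,0,0.8,0.5,0,0.6, 0,0,0,0.8,0.5,0,0.6, 0,0,0,0.5,0.5,0,0.6, 0,0,0,0,0,0,0.6]'; python3 - <<'E'
from h import *
goal([618,254.6,150],9)
im=get_image("wrist");save(im,"w36.png");m=camera_model("wrist"); np.savez("w36.npz",K=m["K"],T=m["world_to_cam"])
E
```

```text
time: 62.12
tool_pos: [621.8, 247.1, 214.0]
eef_rot: [[-0.122, 0.993, -0.009], [0.993, 0.122, -0.005], [-0.004, -0.009, -1.0]]
ft_force: [0.4, 0.1, -1.6]
opening: 51.1
pos [621.8 247.1 214. ] turn [-0.52  0.21 -2.02] shift now [ 0.162 -0.046  1.281] after [ 0.159 -0.052  1.281]
```

View pics/w36.png

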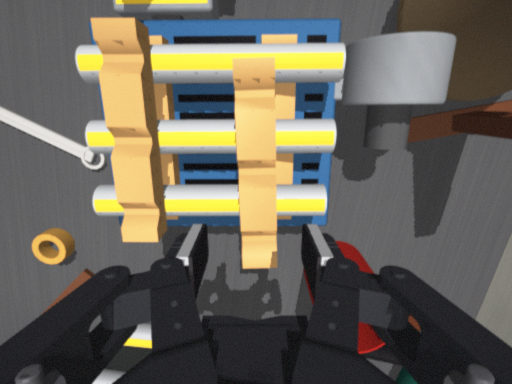

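```bash
python3 - <<'E'
from h import *
f=np.load("w36.npz");m={"K":f["K"],"world_to_cam":f["T"]};C=np.array([571.5,280]);d=np.array([.992,.1266]);n=np.array([-.1266,.992])
for nm,px,z in(("far",(234,59),128),("far",(274,59),128),("far",(242,268),128),("far",(277,267),128),("near",(92,20),128),("near",(142,18),128),("near",(123,241),128),("near",(164,241),128)):
    q=ray(m,*px,z)[:2];p=q-C; print(nm,px,q.round(1),"dryer",(p@d).round(1),(p@n).round(1))
E
```

```text
far (234, 59) [591.7 347.4] dryer 28.6 64.3
far (274, 59) [623.2 351.1] dryer 60.3 64.0
far (242, 268) [618.3 160.2] dryer 31.3 -124.7
far (277, 267) [652.2 165.7] dryer 65.6 -123.7
near (92, 20) [480.5 361.9] dryer -79.9 92.8
near (142, 18) [518.8 367.8] dryer -41.2 93.8
near (123, 241) [502.1 175.3] dryer -82.1 -95.1
near (164, 241) [541.1 180.2] dryer -42.8 -95.2
```

```bash
python3 -m inch '[-0.5,0.2,-1.5,0.16,-0.02,0.4,0.6, 0,0,0,0,0,0.6,0.6, 0,0,0,0,0,0.5,0.6, 0,0,0,0,0,0,0.6]'; python3 - <<'E'
from h import *
goal([621.3,256.1,96],8.5)
E
```

```text
time: 62.68
tool_pos: [617.6, 244.6, 136.5]
eef_rot: [[-0.13, 0.992, -0.003], [0.992, 0.13, -0.005], [-0.004, -0.003, -1.0]]
ft_force: [0.5, 0.1, 0.5]
opening: 51.2
pos [617.6 244.6 136.5] turn [-0.19  0.25 -1.05] shift now [0.222 0.106 0.808] after [0.217 0.107 0.809]
```

```bash
python3 -m inch '[0,0.2,-1,0.22,0.1,0,0.6, 0,0,0,0,0,0.3,0.6, 0,0,0,0,0,0.2,0.6, 0,0,0,0,0,0,0.6]'; python3 - <<'E'
from h import *
goal([621.3,256.1,96],8.5)
im=get_image("wrist");save(im,"w37.png")
E
```

```text
time: 63.18
tool_pos: [622.5, 255.8, 112.4]
eef_rot: [[-0.145, 0.989, -0.0], [0.989, 0.145, 0.0], [0.0, -0.0, -1.0]]
ft_force: [-0.9, -0.2, -0.4]
opening: 51.3
pos [622.5 255.8 112.4] turn [-0.02 -0.   -0.17] shift now [ 0.01  -0.023  0.328] after [ 0.01  -0.023  0.328]
```

View pics/w37.png

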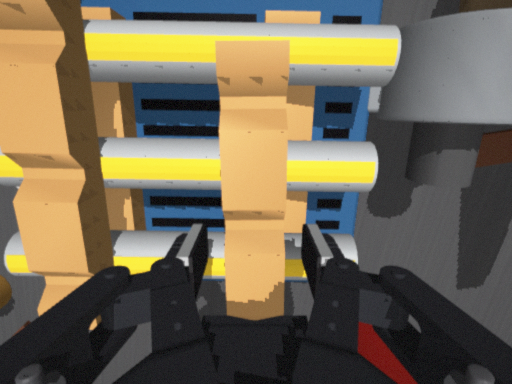

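Centred. Lower and grip.

```bash
python3 -m inch '[0,0,0,0,-0.02,0.2,0.6, 0,0,0,0,0,0.1,0.6, 0,0,0,0,0,0,0.6]';  python3 -m inch '[0,0,0,0,0,0,0.2, 0,0,0,0,0,0,0.2, 0,0,0,0,0,0,0.2, 0,0,0,0,0,0,0.2, 0,0,0,0,0,0,0.2]' 40; python3 -m inch '[0,0,0,0,0,-0.2,0.2, 0,0,0,0,0,-0.2,0.2,0,0,0,0,0,0,0.2]'; python3 - <<'E'
from h import *
C=np.array([571.5,280]);d=np.array([.992,.1266]);n=np.array([-.1266,.992])
goal([*(C+65*d),115],7.3)
im=get_image("wrist");save(im,"w38.png")
E
```

```text
time: 63.6
tool_pos: [621.9, 255.5, 97.2]
eef_rot: [[-0.145, 0.989, 0.001], [0.989, 0.145, 0.0], [0.0, 0.001, -1.0]]
ft_force: [0.1, 0.8, 0.7]
opening: 51.2
time: 64.22
tool_pos: [622.1, 255.4, 97.5]
eef_rot: [[-0.145, 0.989, 0.001], [0.989, 0.145, 0.0], [0.0, 0.001, -1.0]]
ft_force: [0.5, -0.8, 0.3]
opening: 32.8
time: 64.6
tool_pos: [622.4, 255.4, 119.3]
eef_rot: [[-0.145, 0.989, 0.002], [0.989, 0.145, 0.001], [0.0, 0.002, -1.0]]
ft_force: [0.2, 0.2, -2.0]
opening: 33.0
pos [622.4 255.4 119.3] turn [ 0.1  -0.02  1.01] shift now [0.609 0.364 0.087] after [0.616 0.353 0.087]
```

View pics/w38.png

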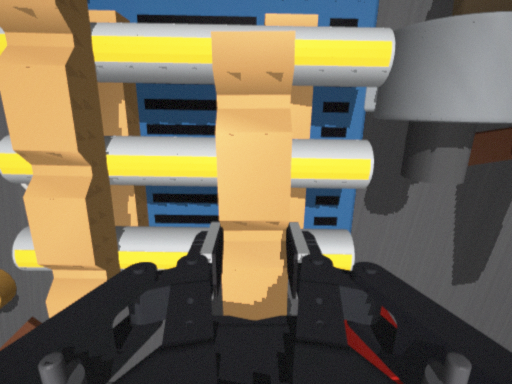

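```bash
python3 -m inch '[0,0,1,0.2,0.12,0,0.2, 0,0,0,0.2,0.12,0,0.2, 0,0,0,0.2,0.12,0,0.2, 0,0,0,0,0,0,0.2]'; python3 - <<'E'
from h import *
C=np.array([571.5,280]);d=np.array([.992,.1266]);n=np.array([-.1266,.992])
goal([*(C+65*d),98],7.3)
E
```

```text
time: 65.15
tool_pos: [636.4, 291.3, 117.9]
eef_rot: [[-0.128, 0.992, 0.0], [0.992, 0.128, 0.001], [0.001, 0.0, -1.0]]
ft_force: [0.1, -0.4, -1.5]
opening: 33.1
pos [636.4 291.3 117.9] turn [ 0.01 -0.03  0.03] shift now [-0.059 -0.017  0.398] after [-0.059 -0.017  0.398]
```

```bash
python3 -m inch '[0,0,0,-0.06,-0.02,0.15,0.2, 0,0,0,0,0,0.15,0.2, 0,0,0,0,0,0.08,0.2, 0,0,0,0,0,0,0.2]'; python3 - <<'E'
from h import *
C=np.array([571.5,280]);d=np.array([.992,.1266]);n=np.array([-.1266,.992])
goal([*(C+65*d),98],7.3)
E
```

```text
time: 65.65
tool_pos: [635.6, 286.7, 97.5]
eef_rot: [[-0.126, 0.992, -0.0], [0.992, 0.126, 0.0], [0.0, -0.0, -1.0]]
ft_force: [-1.5, 0.8, 4.7]
opening: 33.0
pos [635.6 286.7  97.5] turn [-0.02 -0.01 -0.04] shift now [ 0.029  0.011 -0.01 ] after [ 0.029  0.011 -0.01 ]
```

Contact at the expected height. Release and verify.

```bash
python3 -m inch '[0,0,0,0,0,-0.01,0.2, 0,0,0,0,0,0,0.45, 0,0,0,0,0,0,0.55, 0,0,0,0,0,0,0.6, 0,0,0,0,0,-0.4,0.6, 0,0,0,0,0,-0.8,0.6, 0,0,0,0,0,-0.9,0.6,0,0,0,0,0,-0.9,0.6, 0,0,0,-0.9,-0.4,0,0.6,0,0,0,-0.9,-0.4,0,0.6, 0,0,0,-0.6,-0.3,0,0.6,0,0,0,0,0,0,0.6]'; python3 - <<'E'
from h import *
im=get_image("wrist");save(im,"w39.png");m=camera_model("wrist"); np.savez("w39.npz",K=m["K"],T=m["world_to_cam"])
im=get_image("top");cv2.imwrite("pics/top39.png",im[:,:,::-1]);save(im,"t39.png",(120,130,270,240),5)
E
```

```text
time: 67.15
tool_pos: [597.7, 155.6, 264.6]
eef_rot: [[-0.125, 0.992, 0.011], [0.992, 0.125, 0.003], [0.001, 0.011, -1.0]]
ft_force: [1.0, 0.0, 0.5]
opening: 51.3
```

View pics/w39.png

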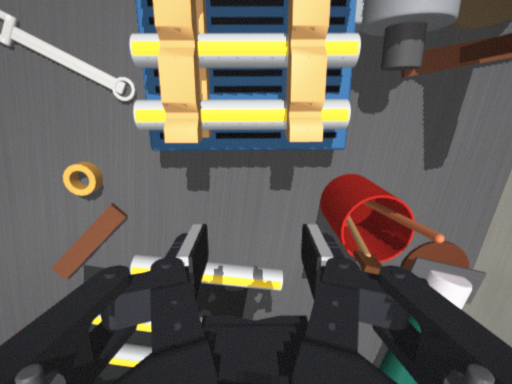

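View pics/top39.png

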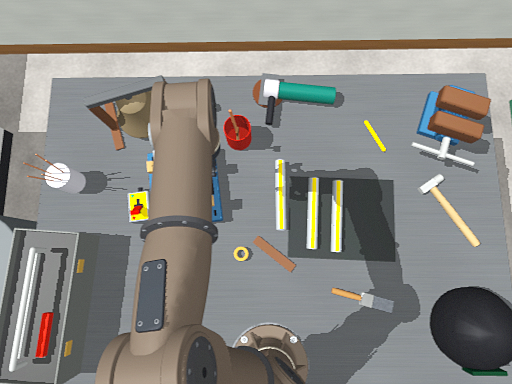

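```bash
python3 - <<'E'
from strip import *
f=np.load("w39.npz");m={"K":f["K"],"world_to_cam":f["T"]};C=np.array([571.5,280]);d=np.array([.992,.1266]);n=np.array([-.1266,.992])
for px in((165,143),(199,143),(289,142),(323,140),(161,0),(293,0),(328,0)):
    p=ray(m,*px,128)[:2]-C; print(px,"dryer",(p@d).round(1),(p@n).round(1))
im=cv2.imread("pics/top39.png")[:,:,::-1].copy();m=camera_model("top")
for nm,c0,c1 in(("t3",270,289),("t1",303,322),("t2",325,348)):
    for r in(190,210,222): print(nm,tubeinfo(im,m,(c0,r),(c1,r),-3 if nm!="t3" else -.5))
E
```

```text
(165, 143) dryer -80.2 -92.2
(199, 143) dryer -45.1 -92.3
(289, 142) dryer 48.4 -91.5
(323, 140) dryer 83.7 -89.5
(161, 0) dryer -72.4 37.3
(293, 0) dryer 47.8 37.7
(328, 0) dryer 79.8 37.8
t3 (array([563.1, -37.2]), 27.0, [-1.3, -49.5])
t3 (array([494. , -38.2]), 28.8, [-2.0, -51.9])
t3 (array([453.2, -37.3]), 28.4, [-6.6, -53.9])
t1 (array([ 562.3, -157.8]), 17.6, [24.1, -20.6])
t1 (array([ 493.4, -151.7]), 19.2, [14.5, -24.8])
t1 (array([ 452.7, -149.9]), 18.8, [14.3, -23.6])
t2 (array([ 561.8, -239.7]), 17.7, [22.7, -18.3])
t2 (array([ 493. , -233.7]), 19.1, [12.6, -26.9])
t2 (array([ 452.3, -230.9]), 18.9, [17.9, -19.4])
```

```bash
python3 -m inch '[0,0,9.8,-0.6,0,0,0.6, 0,0,9.8,-0.6,0,0,0.6, 0,0,9.8,-0.5,0,0,0.6, 0,0,9.8,-0.5,0,0,0.6, 0,0,9.8,0,0,0,0.6, 0,0,9.8,0,0,0,0.6, 0,0,9.8,0,0,0,0.6, 0,0,9.8,0,0,0,0.6, 0,0,9.8,0,0,0,0.6, 0,0,9,0,0,0,0.6, 0,0,0,0,0,0,0.6]'; python3 - <<'E'
from h import *
goal([552.5,-44.5,100],-90);print(get_obs()["q"].round(2))
E
```

```text
time: 68.62
tool_pos: [591.1, 67.2, 265.6]
eef_rot: [[1.0, -0.025, 0.013], [-0.025, -1.0, 0.005], [0.013, -0.005, -1.0]]
ft_force: [-0.0, 0.5, 0.6]
opening: 51.4
pos [591.1  67.2 265.6] turn [-0.29 -0.76 -1.42] shift now [-0.759  2.269  3.29 ] after [-0.771  2.233  3.312]
[-0.95  0.54  1.19  1.65 -0.53  1.29 -1.26]
```

```bash
python3 -m inch '[-0.3,-0.7,-1.4,-0.2,0.6,0.3,0.6, 0,0,0,-0.3,0.8,0.6,0.6, 0,0,0,-0.2,0.7,0.8,0.6, 0,0,0,-0.1,0.1,0.8,0.6, 0,0,0,0,0,0.7,0.6, 0,0,0,0,0,0,0.6]'; python3 - <<'E'
from h import *
goal([552.5,-44.5,40],-90)
im=get_image("wrist");save(im,"w40.png");m=camera_model("wrist"); np.savez("w40.npz",K=m["K"],T=m["world_to_cam"])
E
```

```text
time: 69.38
tool_pos: [554.9, -40.5, 102.4]
eef_rot: [[0.999, 0.037, 0.004], [0.037, -0.999, -0.001], [0.004, 0.001, -1.0]]
ft_force: [-0.5, -0.1, 1.3]
opening: 51.5
pos [554.9 -40.5 102.4] turn [ 0.04 -0.25  2.11] shift now [-0.056  0.077  1.248] after [-0.048  0.079  1.248]
```

View pics/w40.png

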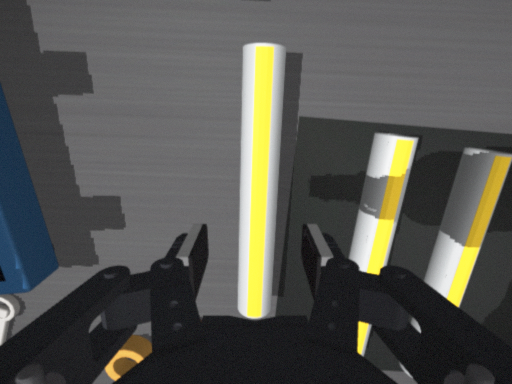

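```bash
python3 -m inch '[0,-0.2,2.1,-0.05,0.08,0.4,0.6, 0,0,0,0,0,0.6,0.6, 0,0,0,0,0,0.6,0.6, 0,0,0,0,0,0.3,0.6,0,0,0,0,0,0,0.6]'; python3 - <<'E'
from h import *
goal([552.5,-44.2,-4.5],-90)
im=get_image("wrist");save(im,"w41.png")
E
```

```text
time: 70.05
tool_pos: [559.5, -44.0, 10.2]
eef_rot: [[1.0, 0.004, 0.012], [0.004, -1.0, -0.0], [0.012, 0.0, -1.0]]
ft_force: [0.6, 1.2, 0.6]
opening: 51.2
pos [559.5 -44.   10.2] turn [ 0.02 -0.68  0.23] shift now [-0.144  0.003  0.292] after [-0.141  0.003  0.294]
```

View pics/w41.png

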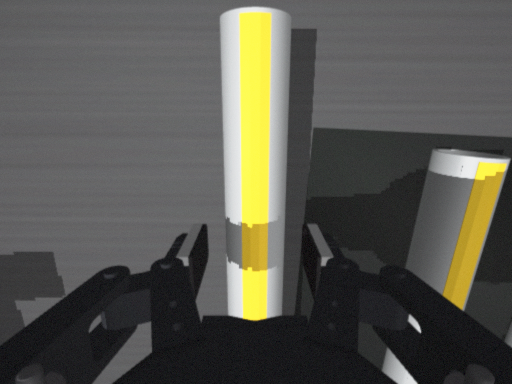

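```bash
python3 - <<'E'
from h import *
m=camera_model("wrist")
print(ray(m,256,10,34),ray(m,256,22,17),ray(m,256,10,28))
f=np.load("w40.npz");m={"K":f["K"],"world_to_cam":f["T"]}
print(ray(m,264,44,17),ray(m,264,44,34),ray(m,257,318,17),ray(m,257,318,34))
f=np.load("w35.npz");m={"K":f["K"],"world_to_cam":f["T"]}
print(ray(m,255,66,17),ray(m,255,66,34),ray(m,255,252,17),ray(m,255,252,34))
E
```

```text
[668.33320607 -44.96905704  34.        ] [668.38930065 -45.06646866  17.        ] [670.15143026 -44.99466637  28.        ]
[673.43728096 -44.85271806  17.        ] [670.03639175 -44.42812996  34.        ] [414.93590755 -49.22945366  17.        ] [429.60375816 -48.49894031  34.        ]
[667.94716797 -46.21240758  17.        ] [665.77005142 -46.18576785  34.        ] [420.98955758 -46.20179085  17.        ] [430.4594915  -46.17565182  34.        ]
```

```bash
python3 -m inch '[0,-0.6,0.2,-0.2,0.01,0.1,0.6, 0,0,0,0,0,0.18,0.6, 0,0,0,0,0,0,0.6]'; python3 - <<'E'
from h import *
goal([549,-44.2,-4.5],-90)
E
```

```text
time: 70.47
tool_pos: [550.6, -44.7, -2.3]
eef_rot: [[1.0, 0.001, 0.005], [0.001, -1.0, -0.0], [0.005, 0.0, -1.0]]
ft_force: [0.0, -0.5, -0.3]
opening: 50.6
pos [550.6 -44.7  -2.3] turn [ 0.01 -0.26  0.03] shift now [-0.031 -0.01   0.045] after [-0.031 -0.01   0.045]
```

```bash
python3 -m inch '[0,-0.2,0,-0.03,-0.01,0.04,0.6,0,0,0,0,0,0,0.6, 0,0,0,0,0,0,0.2, 0,0,0,0,0,0,0.2, 0,0,0,0,0,0,0.2, 0,0,0,0,0,0,0.2, 0,0,0,0,0,0,0.2]' 60;python3 -m inch '[0,0,0,0,0,-0.3,0.2, 0,0,0,0,0,-0.8,0.2, 0,0,0,0,0,-0.9,0.2, 0,0,0,0,0,-0.9,0.2, 0,0,0,0,0,-0.9,0.2, 0,0,0,0,0,-0.7,0.2, 0,0,0,0,0,0,0.2]';python3 - <<'E'
from h import *
C=np.array([571.5,280]);n=np.array([-.1266,.992])
goal([*(C+70*n),220],-82.7);print(get_obs()['q'].round(2))
im=get_image("wrist");save(im,"w42.png")
E
```

```text
time: 71.35
tool_pos: [549.4, -44.3, -3.7]
eef_rot: [[1.0, 0.001, 0.002], [0.001, -1.0, 0.0], [0.002, -0.0, -1.0]]
ft_force: [-0.2, 1.2, 1.2]
opening: 32.2
time: 72.22
tool_pos: [545.8, -44.8, 230.2]
eef_rot: [[1.0, -0.003, -0.004], [-0.003, -1.0, 0.0], [-0.004, -0.0, -1.0]]
ft_force: [-0.3, -0.4, -5.5]
opening: 32.0
pos [545.8 -44.8 230.2] turn [-0.02  0.25 -7.47] shift now [ 0.315 -7.887  0.203] after [ 1.337 -7.779  0.204]
[-0.81  0.49  1.18  1.8  -0.49  1.19 -1.06]
```

View pics/w42.png

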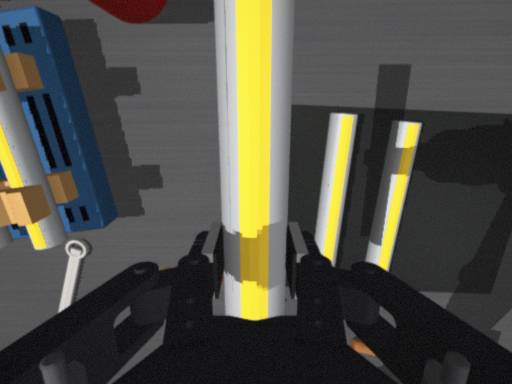

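```bash
python3 -m inch '[0,0.2,-7.4,0,-0.4,0,0.2, 0,0,0,0.1,-0.8,0,0.2, 0,0,0,0.15,-0.9,0,0.2, 0,0,0,0.15,-0.9,0,0.2, 0,0,0,0.15,-0.9,0,0.2, 0,0,0,0.2,-0.9,0,0.2, 0,0,0,0.2,-0.9,0,0.2, 0,0,0,0.2,-0.9,0,0.2, 0,0,0,0.15,-0.8,0,0.2, 0,0,0,0,-0.3,0.2,0.2,0,0,0,0,0,0,0.2]';python3 - <<'E'
from h import *
goal([562.7,348.9,150],-82.7);print(get_obs()['q'].round(2))
im=get_image("wrist");save(im,"w43.png")
E
```

```text
time: 73.65
tool_pos: [550.2, 355.6, 197.0]
eef_rot: [[0.992, 0.124, -0.032], [0.123, -0.992, -0.01], [-0.033, 0.005, -0.999]]
ft_force: [-0.7, 0.2, -5.9]
opening: 32.2
pos [550.2 355.6 197. ] turn [ 0.31  1.91 -0.2 ] shift now [0.263 0.16  0.933] after [0.231 0.165 0.94 ]
[-1.25  0.72  1.07  1.54 -0.64  1.31 -1.54]
```

View pics/w43.png

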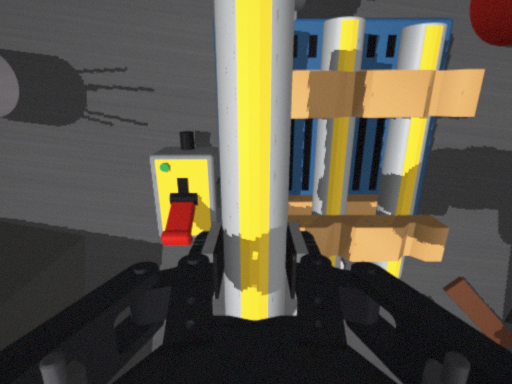

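```bash
python3 - <<'E'
from h import *
m=camera_model("wrist");C=np.array([571.5,280]);d=np.array([.992,.1266]);n=np.array([-.1266,.992])
for px in((482,70),(480,117),(444,222),(441,259)):
    p=ray(m,*px,128)[:2]-C; print(px,"dryer",(p@d).round(1),(p@n).round(1))
im=get_image("side");save(im,"s43.png",(150,80,350,230),4)
E
```

```text
(482, 70) dryer 81.1 -93.2
(480, 117) dryer 47.2 -100.0
(444, 222) dryer -42.3 -90.1
(441, 259) dryer -79.5 -94.9
```

View pics/s43.png

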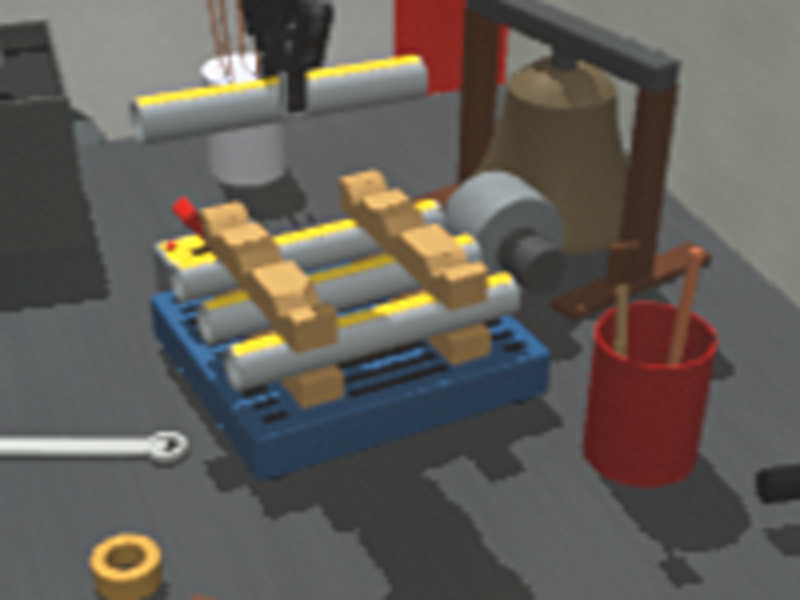

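```bash
python3 -m inch '[0.3,1.9,0,0.2,0.1,0,0.2, 0,0,0,0,0,0.4,0.2, 0,0,0,0,0,0.4,0.2, 0,0,0,0,0,0.25,0.2, 0,0,0,0,0,0,0.2]';python3 - <<'E'
from h import *
goal([562.7,348.9,118],-82.7)
E
```

```text
time: 74.38
tool_pos: [562.0, 344.4, 142.1]
eef_rot: [[0.994, 0.113, -0.0], [0.113, -0.994, -0.001], [-0.001, 0.001, -1.0]]
ft_force: [-0.3, -0.4, -4.4]
opening: 32.0
pos [562.  344.4 142.1] turn [ 0.04  0.03 -0.79] shift now [ 0.024 -0.089  0.482] after [ 0.025 -0.088  0.482]
```

```bash
python3 -m inch '[0,0,-0.8,0.02,-0.09,0.1,0.2, 0,0,0,0,0,0.15,0.2, 0,0,0,0,0,0,0.2]';python3 - <<'E'
from h import *
goal([562.7,348.9,118],-82.7)
E
```

```text
time: 74.75
tool_pos: [563.0, 349.9, 129.3]
eef_rot: [[0.992, 0.129, 0.0], [0.129, -0.992, -0.0], [0.0, 0.0, -1.0]]
ft_force: [-0.7, -0.6, -5.5]
opening: 32.0
pos [563.  349.9 129.3] turn [ 0.02 -0.02  0.12] shift now [-0.008  0.019  0.226] after [-0.008  0.019  0.226]
```

```bash
python3 -m inch '[0,0,0.1,0,0.02,0.1,0.2, 0,0,0,0,0,0.06,0.2, 0,0,0,0,0,0,0.2]';python3 -m inch '[0,0,0,0,0,0.04,0.2, 0,0,0,0,0,0,0.2]'
```

```text
time: 75.12
tool_pos: [563.4, 348.8, 121.3]
eef_rot: [[0.992, 0.127, 0.001], [0.127, -0.992, -0.0], [0.001, 0.0, -1.0]]
ft_force: [-0.1, -0.0, -5.0]
opening: 31.7
time: 75.38
tool_pos: [563.6, 349.0, 119.4]
eef_rot: [[0.992, 0.127, 0.002], [0.127, -0.992, 0.0], [0.002, -0.0, -1.0]]
ft_force: [1.1, 0.5, -4.8]
opening: 31.7
```

```bash
python3 -m inch '[0,0,0,0,0,0.03,0.2, 0,0,0,0,0,0,0.2]';python3 -m inch '[0,0,0,0,0,0.02,0.2, 0,0,0,0,0,0,0.2]'
```

```text
time: 75.62
tool_pos: [563.9, 349.6, 118.7]
eef_rot: [[0.992, 0.128, 0.002], [0.128, -0.992, 0.002], [0.003, -0.001, -1.0]]
ft_force: [-1.2, 0.7, -4.8]
opening: 31.7
time: 75.88
tool_pos: [564.1, 349.7, 118.5]
eef_rot: [[0.992, 0.128, 0.003], [0.128, -0.992, 0.002], [0.003, -0.002, -1.0]]
ft_force: [-0.3, 0.4, -2.5]
opening: 31.8
```

```bash
python3 -m inch '[0,0,0,0,0,0.02,0.2, 0,0,0,0,0,0,0.2]';python3 -m inch '[0,0,0,0,0,0,0.42, 0,0,0,0,0,0,0.5, 0,0,0,0,0,0,0.55, 0,0,0,0,0,-0.3,0.55, 0,0,0,0,0,-0.8,0.55, 0,0,0,0,0,-0.8,0.55, 0,0,0,0,0.4,-0.6,0.55,0,0,0,0,0,0,0.55]';python3 - <<'E'
from h import *
im=get_image("wrist");save(im,"w44.png");m=camera_model("wrist"); np.savez("w44.npz",K=m["K"],T=m["world_to_cam"])
im=get_image("side");save(im,"s44.png",(150,80,350,230),4)
E
```

```text
time: 76.12
tool_pos: [564.2, 349.7, 118.5]
eef_rot: [[0.992, 0.128, 0.003], [0.128, -0.992, 0.003], [0.003, -0.003, -1.0]]
ft_force: [-2.2, 1.5, -1.0]
opening: 31.5
time: 77.12
tool_pos: [568.2, 327.7, 251.6]
eef_rot: [[0.992, 0.126, 0.008], [0.126, -0.992, 0.002], [0.008, -0.001, -1.0]]
ft_force: [-0.1, 0.8, -0.6]
opening: 46.9
```

View pics/w44.png

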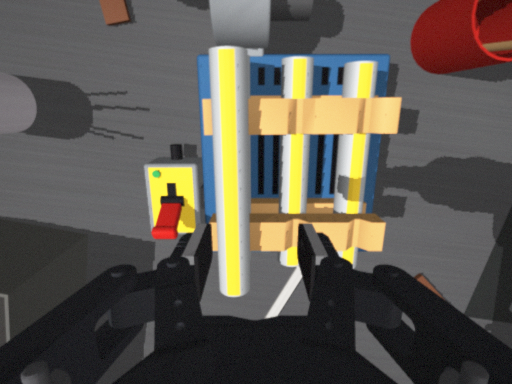

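View pics/s44.png

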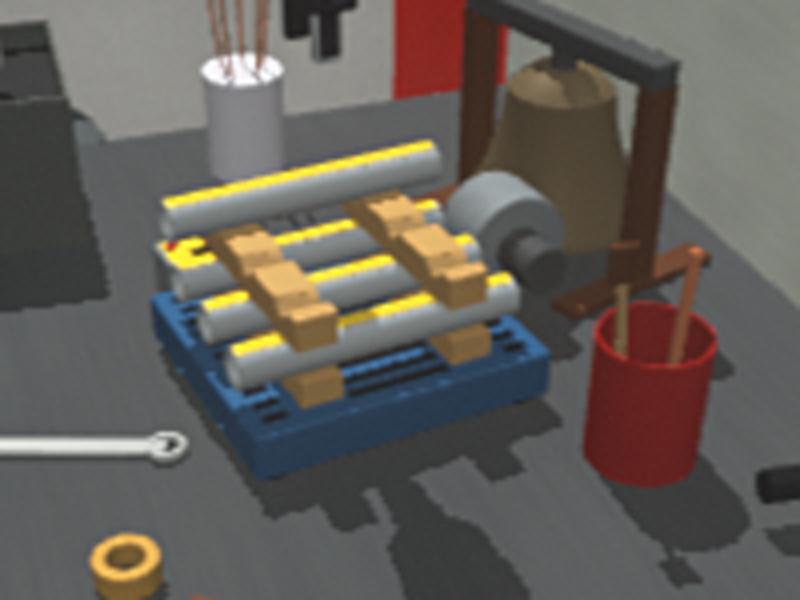

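```bash
python3 - <<'E'
from strip import *
im=cv2.imread("pics/w44.png")[:,:,::-1].copy();f=np.load("w44.npz");m={"K":f["K"],"world_to_cam":f["T"]};C=np.array([571.5,280]);d=np.array([.992,.1266]);n=np.array([-.1266,.992])
for px,z in(((229,48),150),((235,296),150)):
    p=ray(m,*px,z)[:2]-C; print(px,"dryer",(p@d).round(1),(p@n).round(1))
for r in(70,80,150,180): 
    P,rr,s=tubeinfo(im,m,(195,r),(255,r),7.3,139.); q=P-C; print((q@d).round(1),(q@n).round(1),rr,s)
E
```

```text
(229, 48) dryer 118.7 70.6
(235, 296) dryer -122.7 69.9
103.0 77.7 24.0 [3.6, -40.9]
94.6 78.0 24.2 [2.4, -41.9]
31.8 78.6 25.2 [-1.2, -47.4]
2.2 76.3 22.9 [6.0, -38.0]
```

```bash
python3 -m inch '[0,0,5.4,0,0.5,0,0.6, 0,0,5.4,-0.1,0.9,0,0.6, 0,0,0,-0.1,0.9,0,0.6, 0,0,0,-0.1,0.9,0,0.6, 0,0,0,-0.1,0.9,0,0.6, 0,0,0,-0.1,0.9,0,0.6, 0,0,0,-0.1,0.9,0,0.6, 0,0,0,-0.1,0.9,0,0.6, 0,0,0,-0.1,0.9,0.2,0.6, 0,0,0,-0.1,0.8,0.3,0.6, 0,0,0,0,0,0,0.6]';python3 - <<'E'
from h import *
goal([486,-151.5,100],-93.5);print(get_obs()["q"].round(2))
E
```

```text
time: 78.6
tool_pos: [498.8, -93.7, 213.2]
eef_rot: [[0.999, -0.05, -0.011], [-0.05, -0.999, -0.003], [-0.011, 0.003, -1.0]]
ft_force: [-0.5, 0.5, -0.9]
opening: 51.3
pos [498.8 -93.7 213.2] turn [0.2  0.61 0.64] shift now [-0.174  1.16   2.269] after [-0.185  1.17   2.263]
[-0.77  0.43  1.19  1.91 -0.44  1.11 -1.03]
```

```bash
python3 -m inch '[0.2,0.6,0.6,-0.1,0.4,0.4,0.6, 0,0,0,-0.08,0.5,0.7,0.6, 0,0,0,0,0.25,0.7,0.6, 0,0,0,0,0,0.4,0.6, 0,0,0,0,0,0,0.6]';python3 - <<'E'
from h import *
goal([486,-151.5,60],-93.5)
im=get_image("wrist");save(im,"w45.png");m=camera_model("wrist"); np.savez("w45.npz",K=m["K"],T=m["world_to_cam"])
E
python3 wt.py w45 215 305 17 70,90,140,190
```

```text
time: 79.22
tool_pos: [488.2, -144.8, 97.8]
eef_rot: [[0.999, -0.052, -0.004], [-0.052, -0.999, 0.002], [-0.004, -0.002, -1.0]]
ft_force: [0.6, -0.4, -0.0]
opening: 51.0
pos [ 488.2 -144.8   97.8] turn [-0.11  0.23  0.53] shift now [-0.033  0.138  0.756] after [-0.035  0.137  0.756]
az -3.22
(array([ 584.9, -158.2]), 17.2, [20.3, -24.4])
(array([ 570. , -157.2]), 16.9, [19.5, -25.0])
(array([ 530.2, -155. ]), 17.0, [19.8, -25.1])
(array([ 486.3, -152.6]), 17.0, [20.4, -24.8])
y at x: {460: -151.1, 467: -151.5, 475: -151.9, 485: -152.5, 490: -152.8}
```

View pics/w45.png

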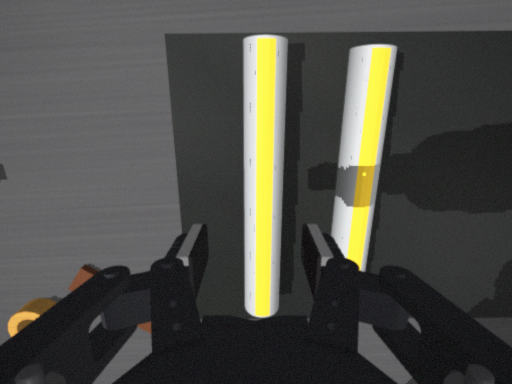

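```bash
python3 - <<'E'
from h import *
f=np.load("w45.npz");m={"K":f["K"],"world_to_cam":f["T"]}
print(ray(m,265,37,34)[:2],ray(m,262,316,34)[:2])
E
python3 -m inch '[0,0.2,0.3,-0.03,0.12,0.5,0.6, 0,0,0,0,0,0.6,0.6, 0,0,0,0,0,0.6,0.6, 0,0,0,0,0,0.1,0.6,0,0,0,0,0,0,0.6]';python3 - <<'E'
from h import *
goal([486,-151.8,-4.5],-93.3)
im=get_image("wrist");save(im,"w46.png");m=camera_model("wrist"); np.savez("w46.npz",K=m["K"],T=m["world_to_cam"])
E
python3 wt.py w46 190 320 17 90,120,150,180
```

```text
[ 604.70049609 -158.98188167] [ 367.20599609 -146.24612419]
time: 79.9
tool_pos: [493.4, -147.8, 11.2]
eef_rot: [[0.999, -0.049, 0.009], [-0.049, -0.999, 0.001], [0.009, -0.002, -1.0]]
ft_force: [-0.3, -0.2, 0.6]
opening: 51.3
pos [ 493.4 -147.8   11.2] turn [-0.11 -0.49  0.48] shift now [-0.146  0.088  0.312] after [-0.142  0.089  0.313]
az -3.45
(array([ 570.7, -157.3]), 16.8, [21.5, -24.4])
(array([ 555.8, -156.3]), 16.9, [20.7, -25.0])
(array([ 540.1, -155.5]), 16.8, [20.7, -24.5])
(array([ 523.4, -154.4]), 16.8, [20.7, -24.8])
y at x: {460: -150.6, 467: -151.0, 475: -151.5, 485: -152.1, 490: -152.4}
```

View pics/w46.png

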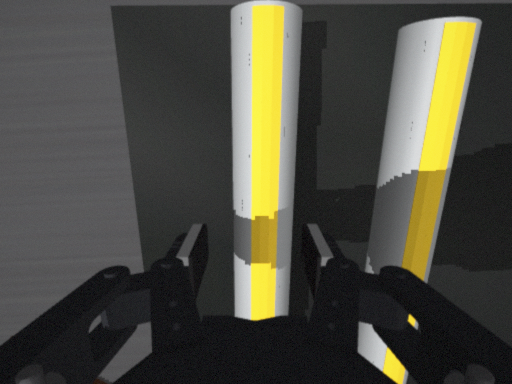

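```bash
python3 -m inch '[-0.1,-0.5,0.4,-0.13,0.08,0,0.6, 0,0,0,0,0,0.16,0.6, 0,0,0,0,0,0.12,0.6, 0,0,0,0,0,0,0.6]';python3 - <<'E'
from h import *
goal([486,-151.6,-4.5],-93.3)
im=get_image("wrist");save(im,"w47.png")
E
```

```text
time: 80.45
tool_pos: [487.8, -151.7, -1.6]
eef_rot: [[0.998, -0.056, 0.003], [-0.056, -0.998, -0.0], [0.003, 0.0, -1.0]]
ft_force: [-0.0, 0.2, -0.4]
opening: 51.0
pos [ 487.8 -151.7   -1.6] turn [ 0.   -0.17  0.09] shift now [-0.036 -0.001  0.059] after [-0.036 -0.001  0.059]
```

View pics/w47.png

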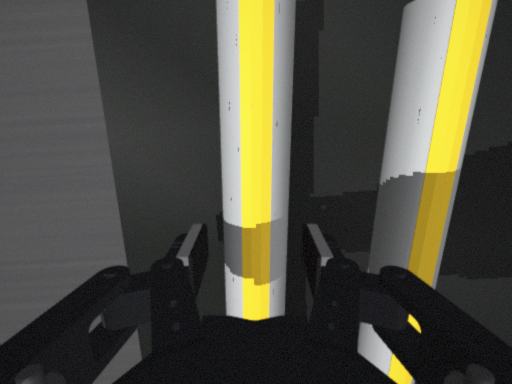

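```bash
python3 -m inch '[0,-0.2,0,-0.03,-0.01,0.05,0.6,0,0,0,0,0,0,0.6, 0,0,0,0,0,0,0.2, 0,0,0,0,0,0,0.2, 0,0,0,0,0,0,0.2, 0,0,0,0,0,0,0.2, 0,0,0,0,0,0,0.2]' 60;python3 -m inch '[0,0,0,0,0,-0.3,0.2, 0,0,0,0,0,-0.8,0.2, 0,0,0,0,0,-0.9,0.2, 0,0,0,0,0,-0.9,0.2, 0,0,0,0,0,-0.9,0.2, 0,0,0,0,0,-0.9,0.2, 0,0,0,0,0,0,0.2]';python3 - <<'E'
from h import *
C=np.array([571.5,280]);n=np.array([-.1266,.992])
goal([*(C+1.5*n),230],-82.7);print(get_obs()['q'].round(2))
im=get_image("wrist");save(im,"w48.png")
E
```

```text
time: 81.38
tool_pos: [486.4, -151.4, -3.6]
eef_rot: [[0.998, -0.056, -0.0], [-0.056, -0.998, -0.0], [-0.0, 0.0, -1.0]]
ft_force: [-0.1, -0.5, 0.5]
opening: 31.8
time: 82.25
tool_pos: [482.4, -151.4, 240.5]
eef_rot: [[0.998, -0.061, -0.008], [-0.061, -0.998, 0.002], [-0.008, -0.001, -1.0]]
ft_force: [-0.0, 0.6, -7.1]
opening: 32.1
pos [ 482.4 -151.4  240.5] turn [ -0.12   0.44 -10.77] shift now [ 1.253 -8.749  0.212] after [ 2.865 -8.361  0.21 ]
[-0.68  0.39  1.21  1.88 -0.39  1.16 -0.96]
```

View pics/w48.png

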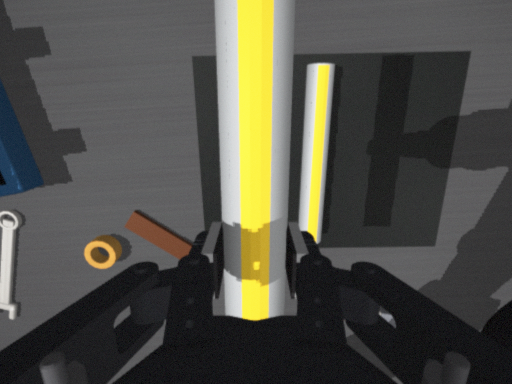

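```bash
python3 -m inch '[0,0.4,-5.4,0,0,0,0.2, 0,0,-5.4,0.1,-0.4,0,0.2, 0,0,0,0.3,-0.8,0,0.2, 0,0,0,0.3,-0.9,0,0.2, 0,0,0,0.33,-0.9,0,0.2, 0,0,0,0.33,-0.9,0,0.2, 0,0,0,0.33,-0.9,0,0.2, 0,0,0,0.33,-0.9,0,0.2, 0,0,0,0.33,-0.9,0,0.2, 0,0,0,0.3,-0.9,0,0.2, 0,0,0,0.2,-0.6,0,0.2,0,0,0,0,0,0,0.2]';python3 - <<'E'
from h import *
goal([571.2,282,150],-82.7);print(get_obs()['q'].round(2))
im=get_image("wrist");save(im,"w49.png");im=get_image("side");save(im,"s49.png",(150,40,350,230),4)
E
```

```text
time: 83.8
tool_pos: [555.4, 294.1, 219.6]
eef_rot: [[0.988, 0.147, -0.036], [0.147, -0.989, -0.0], [-0.036, -0.005, -0.999]]
ft_force: [0.6, -0.3, -6.3]
opening: 31.7
pos [555.4 294.1 219.6] turn [-0.27  2.05  1.16] shift now [0.327 0.294 1.38 ] after [0.283 0.281 1.392]
[-1.18  0.64  1.05  1.58 -0.57  1.3  -1.46]
```

View pics/w49.png

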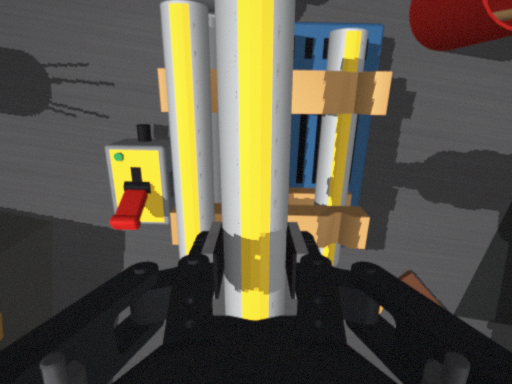

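View pics/s49.png

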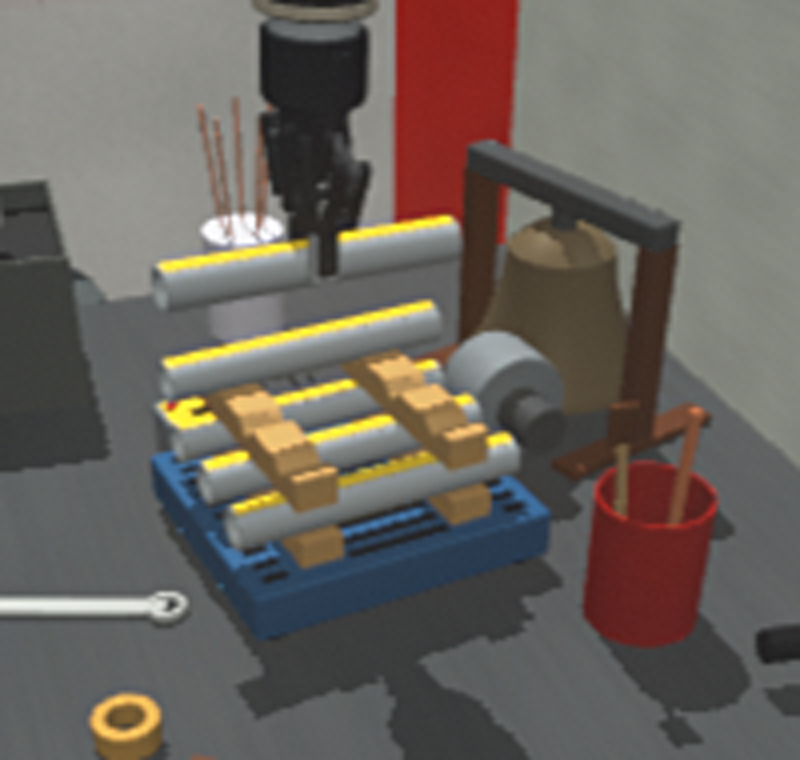

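```bash
python3 -m inch '[-0.2,2,1.1,0.25,0.25,0,0.2, 0,0,0,0,0,0.4,0.2, 0,0,0,0,0,0.5,0.2, 0,0,0,0,0,0,0.2]';python3 - <<'E'
from h import *
goal([571.2,282,135],-82.7)
E
```

```text
time: 84.4
tool_pos: [566.7, 276.4, 169.8]
eef_rot: [[0.993, 0.12, -0.007], [0.12, -0.993, -0.001], [-0.007, 0.0, -1.0]]
ft_force: [0.0, 0.0, -5.9]
opening: 31.8
pos [566.7 276.4 169.8] turn [ 0.01  0.41 -0.43] shift now [ 0.108 -0.1    0.696] after [ 0.104 -0.099  0.696]
```

```bash
python3 -m inch '[0,0.4,-0.4,0.1,-0.1,0.1,0.2, 0,0,0,0,0,0.3,0.2, 0,0,0,0,0,0.25,0.2, 0,0,0,0,0,0,0.2]';python3 - <<'E'
from h import *
goal([571.2,282,118.4],-82.7)
E
```

```text
time: 84.9
tool_pos: [571.1, 282.8, 135.4]
eef_rot: [[0.992, 0.128, -0.0], [0.128, -0.992, 0.001], [-0.0, -0.001, -1.0]]
ft_force: [0.2, -0.5, -4.8]
opening: 31.7
pos [571.1 282.8 135.4] turn [-0.03  0.01  0.04] shift now [0.    0.016 0.341] after [0.    0.016 0.341]
```

```bash
python3 -m inch '[0,0,0,0,0.015,0.12,0.2, 0,0,0,0,0,0.12,0.2, 0,0,0,0,0,0.04,0.2, 0,0,0,0,0,0,0.2]';python3 -m inch '[0,0,0,0,0,0.03,0.2, 0,0,0,0,0,0,0.2]'
```

```text
time: 85.4
tool_pos: [571.7, 281.9, 121.2]
eef_rot: [[0.992, 0.127, 0.001], [0.127, -0.992, 0.001], [0.001, -0.001, -1.0]]
ft_force: [0.6, 0.9, -5.7]
opening: 32.2
time: 85.65
tool_pos: [571.9, 282.0, 119.9]
eef_rot: [[0.992, 0.128, 0.001], [0.128, -0.992, 0.001], [0.001, -0.001, -1.0]]
ft_force: [-1.3, 0.6, -5.1]
opening: 31.9
```

```bash
python3 -m inch '[0,0,0,0,0,0.03,0.2, 0,0,0,0,0,0,0.2]';python3 -m inch '[0,0,0,0,0,0.02,0.2, 0,0,0,0,0,0,0.2]';python3 -m inch '[0,0,0,0,0,0.02,0.2, 0,0,0,0,0,0,0.2]'
```

```text
time: 85.9
tool_pos: [572.2, 282.1, 118.7]
eef_rot: [[0.992, 0.128, 0.002], [0.128, -0.992, 0.001], [0.002, -0.001, -1.0]]
ft_force: [0.1, 0.3, -4.9]
opening: 31.9
time: 86.15
tool_pos: [572.3, 282.2, 118.6]
eef_rot: [[0.992, 0.128, 0.002], [0.128, -0.992, 0.002], [0.002, -0.002, -1.0]]
ft_force: [-0.5, -0.5, -2.9]
opening: 31.8
time: 86.4
tool_pos: [572.4, 282.3, 118.5]
eef_rot: [[0.992, 0.129, 0.002], [0.129, -0.992, 0.003], [0.003, -0.003, -1.0]]
ft_force: [-1.0, -0.4, -2.3]
opening: 31.6
```

```bash
python3 -m inch '[0,0,0,0,0,0,0.42, 0,0,0,0,0,0,0.5, 0,0,0,0,0,0,0.55, 0,0,0,0,0,-0.3,0.55, 0,0,0,0,0,-0.8,0.55, 0,0,0,0,0,-0.8,0.55, 0,0,0,0,0.4,-0.6,0.55,0,0,0,0,0,0,0.55]';python3 - <<'E'
from h import *
im=get_image("wrist");save(im,"w50.png");m=camera_model("wrist"); np.savez("w50.npz",K=m["K"],T=m["world_to_cam"])
goal([476,-231,120],-93.4)
E
```

```text
time: 87.4
tool_pos: [576.7, 260.6, 252.0]
eef_rot: [[0.992, 0.126, 0.008], [0.126, -0.992, 0.003], [0.008, -0.002, -1.0]]
ft_force: [0.2, 0.7, -0.7]
opening: 47.1
pos [575.7 262.4 250.4] turn [-0.16 -0.35 10.78] shift now [-3.262  9.535  2.566] after [-1.406  9.968  2.609]
```

View pics/w50.png

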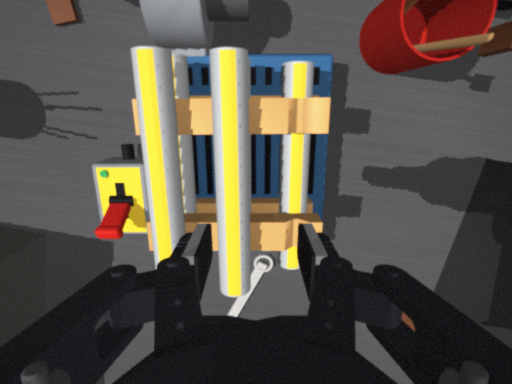

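Two seated. Now tube 2.

```bash
python3 -m inch '[0,0,5.4,0,0.5,0,0.6, 0,0,5.4,-0.1,0.9,0,0.6, 0,0,0,-0.1,0.95,0,0.6, 0,0,0,-0.1,0.95,0,0.6, 0,0,0,-0.15,0.95,0,0.6, 0,0,0,-0.15,0.95,0,0.6, 0,0,0,-0.15,0.95,0,0.6, 0,0,0,-0.15,0.95,0,0.6, 0,0,0,-0.15,0.95,0.2,0.6, 0,0,0,-0.15,0.95,0.3,0.6, 0,0,0,-0.1,0.6,0.4,0.6,0,0,0,0,0,0,0.6]';python3 - <<'E'
from h import *
goal([476,-231,100],-93.4);print(get_obs()["q"].round(2))
E
```

```text
time: 88.95
tool_pos: [486.8, -216.0, 195.4]
eef_rot: [[0.999, -0.052, -0.004], [-0.052, -0.999, 0.004], [-0.005, -0.004, -1.0]]
ft_force: [0.4, -0.3, -0.6]
opening: 51.3
pos [ 486.8 -216.   195.4] turn [-0.2   0.26  0.44] shift now [-0.191  0.318  1.909] after [-0.197  0.312  1.909]
[-0.44  0.47  1.09  1.88 -0.47  1.09 -0.79]
```

```bash
python3 -m inch '[-0.2,0.2,0.4,-0.1,0.2,0.5,0.6, 0,0,0,-0.08,0.1,0.7,0.6, 0,0,0,0,0,0.7,0.6, 0,0,0,0,0,0,0.6]';python3 - <<'E'
from h import *
goal([476,-231,60],-93.4)
im=get_image("wrist");save(im,"w51.png");m=camera_model("wrist"); np.savez("w51.npz",K=m["K"],T=m["world_to_cam"])
E
python3 wt.py w51 215 305 17 70,90,140,190
```

```text
time: 89.45
tool_pos: [479.7, -225.4, 97.9]
eef_rot: [[0.999, -0.053, -0.001], [-0.053, -0.999, 0.002], [-0.001, -0.002, -1.0]]
ft_force: [-0.6, -0.5, 1.1]
opening: 51.1
pos [ 479.7 -225.4   97.9] turn [-0.13  0.08  0.38] shift now [-0.067  0.118  0.758] after [-0.067  0.117  0.759]
az -3.8
(array([ 577.1, -240.7]), 17.6, [18.9, -23.7])
(array([ 562.1, -239.6]), 17.6, [18.3, -23.9])
(array([ 522.2, -237. ]), 17.6, [18.5, -23.2])
(array([ 478.3, -234.1]), 17.5, [18.7, -22.5])
y at x: {460: -232.9, 467: -233.3, 475: -233.9, 485: -234.5, 490: -234.9}
```

View pics/w51.png

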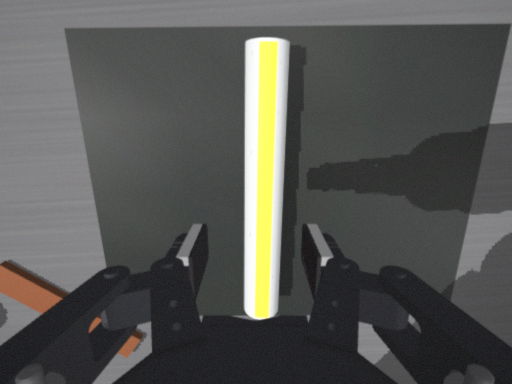

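```bash
python3 -m inch '[0,0.1,0.5,-0.04,0.16,0.5,0.6, 0,0,0,0,0,0.6,0.6, 0,0,0,0,0,0.6,0.6, 0,0,0,0,0,0.1,0.6,0,0,0,0,0,0,0.6]';python3 - <<'E'
from h import *
goal([477.5,-233.5,-4.5],-93.6)
im=get_image("wrist");save(im,"w52.png");m=camera_model("wrist"); np.savez("w52.npz",K=m["K"],T=m["world_to_cam"])
E
python3 wt.py w52 190 320 17 90,120,150,180
```

```text
time: 90.12
tool_pos: [487.0, -233.5, 15.4]
eef_rot: [[0.998, -0.055, 0.014], [-0.055, -0.998, -0.001], [0.015, 0.001, -1.0]]
ft_force: [0.3, 0.0, -0.3]
opening: 51.3
pos [ 487.  -233.5   15.4] turn [ 0.03 -0.83  0.45] shift now [-0.196  0.01   0.394] after [-0.19   0.012  0.397]
az -3.78
(array([ 564.8, -239.1]), 16.9, [20.1, -24.1])
(array([ 549.5, -238.1]), 17.0, [20.1, -24.2])
(array([ 533.3, -237. ]), 17.1, [20.9, -24.7])
(array([ 516.2, -235.9]), 17.0, [20.3, -24.2])
y at x: {460: -232.2, 467: -232.6, 475: -233.2, 485: -233.8, 490: -234.2}
```

```bash
python3 -m inch '[0,-0.8,0.4,-0.19,0,0.1,0.6, 0,0,0,0,0,0.16,0.6, 0,0,0,0,0,0.1,0.6, 0,0,0,0,0,0,0.6]';python3 - <<'E'
from h import *
goal([477.5,-233,-4.5],-93.6)
im=get_image("wrist");save(im,"w53.png")
E
```

```text
time: 90.68
tool_pos: [478.4, -233.1, -1.8]
eef_rot: [[0.998, -0.062, 0.003], [-0.062, -0.998, -0.001], [0.003, 0.001, -1.0]]
ft_force: [0.2, 0.7, -0.9]
opening: 51.1
pos [ 478.4 -233.1   -1.8] turn [ 0.06 -0.16  0.05] shift now [-0.017 -0.001  0.055] after [-0.017 -0.001  0.055]
```

View pics/w53.png

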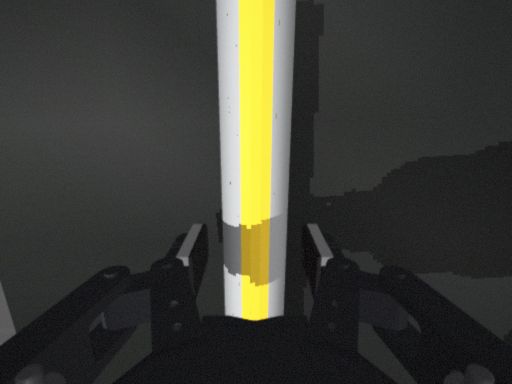

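Centred; grip and lift.

```bash
python3 -m inch '[0,-0.1,0,-0.02,0,0.05,0.6,0,0,0,0,0,0,0.6, 0,0,0,0,0,0,0.2, 0,0,0,0,0,0,0.2, 0,0,0,0,0,0,0.2, 0,0,0,0,0,0,0.2, 0,0,0,0,0,0,0.2]' 60;python3 -m inch '[0,0,0,0,0,-0.3,0.2, 0,0,0,0,0,-0.8,0.2, 0,0,0,0,0,-0.9,0.2, 0,0,0,0,0,-0.9,0.2, 0,0,0,0,0,-0.9,0.2, 0,0,0,0,0,-0.9,0.2, 0,0,0,0,0,0,0.2]';python3 - <<'E'
from h import *
C=np.array([571.5,280]);n=np.array([-.1266,.992])
print((C-66*n).round(1))
goal([*(C-66*n),230],-82.7);print(get_obs()['q'].round(2))
E
```

```text
time: 91.6
tool_pos: [477.6, -233.3, -3.8]
eef_rot: [[0.998, -0.062, 0.002], [-0.062, -0.998, -0.001], [0.002, 0.001, -1.0]]
ft_force: [-0.1, -0.1, -0.1]
opening: 31.7
time: 92.48
tool_pos: [473.7, -232.8, 240.9]
eef_rot: [[0.998, -0.066, -0.004], [-0.066, -0.998, 0.001], [-0.004, -0.001, -1.0]]
ft_force: [0.0, 0.2, -5.0]
opening: 31.4
[579.9 214.5]
pos [ 473.7 -232.8  240.9] turn [ -0.06   0.23 -11.08] shift now [ 1.53  -9.066  0.219] after [ 3.243 -8.604  0.218]
[-0.46  0.42  1.15  1.83 -0.41  1.17 -0.81]
```

```bash
python3 -m inch '[0,0.4,-5.6,0,0,0,0.2, 0,0,-5.6,0.1,-0.4,0,0.2, 0,0,0,0.3,-0.8,0,0.2, 0,0,0,0.35,-0.9,0,0.2, 0,0,0,0.38,-0.9,0,0.2, 0,0,0,0.38,-0.9,0,0.2, 0,0,0,0.38,-0.9,0,0.2, 0,0,0,0.38,-0.9,0,0.2, 0,0,0,0.38,-0.9,0,0.2, 0,0,0,0.35,-0.9,0,0.2, 0,0,0,0.2,-0.6,0,0.2,0,0,0,0,0,0,0.2]';python3 - <<'E'
from h import *
goal([579.7,214.5,150],-82.7);print(get_obs()['q'].round(2))
im=get_image("wrist");save(im,"w54.png")
E
```

```text
time: 93.98
tool_pos: [570.2, 204.1, 227.9]
eef_rot: [[0.991, 0.129, -0.021], [0.129, -0.992, 0.001], [-0.021, -0.003, -1.0]]
ft_force: [0.7, 0.0, -4.4]
opening: 31.9
pos [570.2 204.1 227.9] turn [-0.19  1.19  0.12] shift now [ 0.248 -0.177  1.554] after [ 0.215 -0.183  1.558]
[-1.08  0.57  1.05  1.64 -0.52  1.25 -1.37]
```

View pics/w54.png

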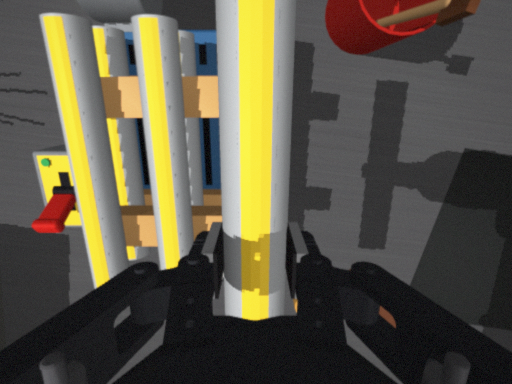

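```bash
python3 -m inch '[-0.2,1.1,0.1,0.2,-0.18,0,0.2, 0,0,0,0,0,0.5,0.2, 0,0,0,0,0,0.6,0.2, 0,0,0,0,0,0,0.2]';python3 - <<'E'
from h import *
goal([579.7,214.5,135],-82.7)
E
```

```text
time: 94.52
tool_pos: [579.4, 210.1, 171.1]
eef_rot: [[0.993, 0.12, 0.0], [0.12, -0.993, -0.001], [0.0, 0.001, -1.0]]
ft_force: [-0.3, -0.5, -2.6]
opening: 32.1
pos [579.4 210.1 171.1] turn [ 0.08 -0.01 -0.44] shift now [ 0.017 -0.088  0.721] after [ 0.018 -0.086  0.721]
```

```bash
python3 -m inch '[0,0,-0.4,0.02,-0.09,0.1,0.2, 0,0,0,0,0,0.3,0.2, 0,0,0,0,0,0.3,0.2, 0,0,0,0,0,0,0.2]';python3 - <<'E'
from h import *
goal([579.7,214.5,118.4],-82.7)
E
```

```text
time: 95.02
tool_pos: [581.4, 214.8, 136.1]
eef_rot: [[0.992, 0.126, 0.004], [0.126, -0.992, -0.0], [0.004, 0.001, -1.0]]
ft_force: [-0.2, -0.4, -5.0]
opening: 31.7
pos [581.4 214.8 136.1] turn [ 0.03 -0.2  -0.06] shift now [-0.036  0.001  0.355] after [-0.035  0.001  0.355]
```

```bash
python3 -m inch '[0,-0.2,0,-0.03,0,0.12,0.2, 0,0,0,0,0,0.12,0.2, 0,0,0,0,0,0.06,0.2, 0,0,0,0,0,0,0.2]';python3 -m inch '[0,0,0,0,0,0.03,0.2, 0,0,0,0,0,0,0.2]';python3 -m inch '[0,0,0,0,0,0.03,0.2, 0,0,0,0,0,0,0.2]'
```

```text
time: 95.52
tool_pos: [580.3, 214.4, 120.7]
eef_rot: [[0.992, 0.126, 0.001], [0.126, -0.992, -0.0], [0.001, 0.001, -1.0]]
ft_force: [-0.6, -0.7, -5.0]
opening: 31.6
time: 95.78
tool_pos: [580.6, 214.5, 119.4]
eef_rot: [[0.992, 0.126, 0.001], [0.126, -0.992, -0.0], [0.001, 0.0, -1.0]]
ft_force: [-0.0, -0.9, -4.6]
opening: 31.7
time: 96.02
tool_pos: [581.0, 214.6, 118.7]
eef_rot: [[0.992, 0.126, 0.002], [0.126, -0.992, 0.0], [0.002, -0.0, -1.0]]
ft_force: [-1.2, -0.1, -2.9]
opening: 31.7
```

```bash
python3 -m inch '[0,0,0,0,0,0.02,0.2, 0,0,0,0,0,0.01,0.2,0,0,0,0,0,0,0.2]';python3 -m inch '[0,0,0,0,0,0,0.42, 0,0,0,0,0,0,0.5, 0,0,0,0,0,0,0.55, 0,0,0,0,0,-0.3,0.55, 0,0,0,0,0,-0.8,0.55, 0,0,0,0,0,-0.8,0.55, 0,0,0,0,-0.5,-0.6,0.55,0,0,0,-0.5,-0.5,-0.5,0,0,0,0,-0.5,0,0,0,0,0,0,-0.4,0,0,0,0,0,0,0,0,0,0]';python3 - <<'E'
from h import *
im=get_image("wrist");save(im,"w55.png");m=camera_model("wrist"); np.savez("w55.npz",K=m["K"],T=m["world_to_cam"])
im=get_image("side");save(im,"s55.png",(150,60,350,230),4)
print(get_obs()["tool_pos"],get_obs()["q"].round(2))
E
```

```text
time: 96.4
tool_pos: [581.2, 214.7, 118.6]
eef_rot: [[0.992, 0.127, 0.003], [0.127, -0.992, 0.001], [0.003, -0.001, -1.0]]
ft_force: [-1.4, -0.2, -1.2]
opening: 31.7
time: 97.78
tool_pos: [506.0, 254.8, 280.9]
eef_rot: [[0.992, 0.122, 0.011], [0.122, -0.992, 0.003], [0.011, -0.002, -1.0]]
ft_force: [-0.2, 0.1, 0.2]
opening: 0.5
[507.21692502 254.73716709 280.73192609] [-1.34  0.45  1.15  1.69 -0.43  1.27 -1.55]
```

View pics/w55.png

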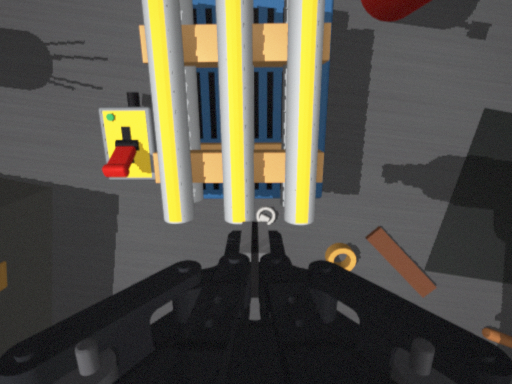

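View pics/s55.png

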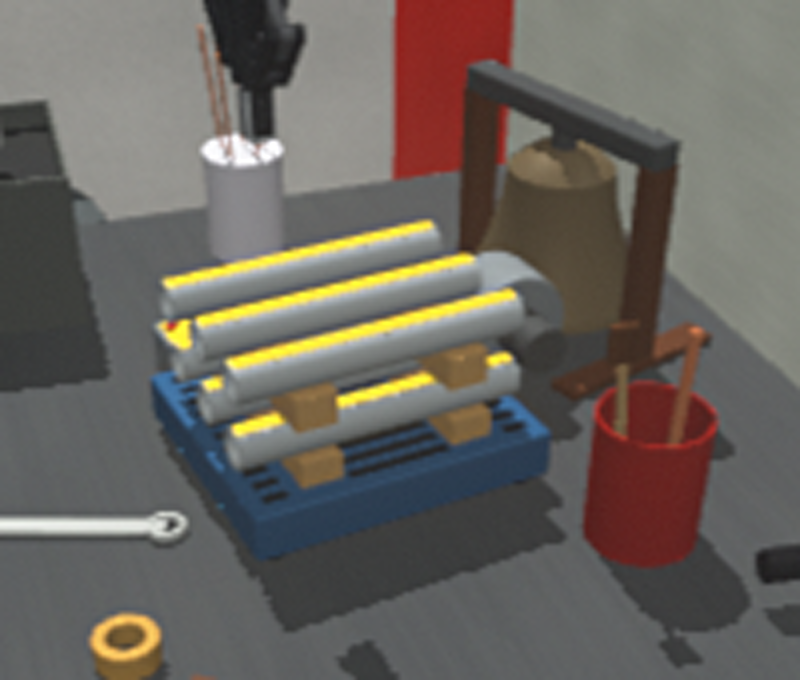

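```bash
python3 - <<'E'
from h import *
m=camera_model("top")
for z in(80,110,140): print(z,ray(m,103,232,z).round(0),ray(m,82,300,z).round(0),ray(m,22,232,z).round(0))
C=np.array([571.5,280]);d=np.array([.992,.1266]);n=np.array([-.1266,.992])
p=C-109*d+159*n; print(p)
goal([*p,200],-82.7); goal([*p,77],-82.7)
E
```

```text
80 [417. 529.  80.] [206. 580.  80.] [419. 793.  80.]
110 [415. 517. 110.] [209. 566. 110.] [416. 774. 110.]
140 [413. 504. 140.] [212. 552. 140.] [414. 754. 140.]
[443.2426 423.9286]
pos [507.2 254.7 280.7] turn [-0.07 -0.68 -0.3 ] shift now [-0.877 -3.512  1.609] after [-0.839 -3.519  1.615]
pos [507.2 254.7 280.7] turn [-0.07 -0.68 -0.3 ] shift now [-0.906 -3.509  4.069] after [-0.839 -3.519  4.075]
```

```bash
python3 -m inch '[0,-0.7,-0.3,-0.8,-0.5,0,0, 0,0,0,-0.1,-0.9,0,0, 0,0,0,0,-0.9,0,0, 0,0,0,0,-0.8,0,0, 0,0,0,0,-0.4,0.4,0, 0,0,0,0,0,0.8,0, 0,0,0,0,0,0.3,0,0,0,0,0,0,0,0]';python3 - <<'E'
from h import *
goal([443.2,424,77],-82.7);print(get_obs()['q'].round(2))
im=get_image("wrist");save(im,"w56.png")
E
```

```text
time: 98.88
tool_pos: [447.9, 427.1, 205.4]
eef_rot: [[0.993, 0.12, 0.006], [0.12, -0.993, 0.0], [0.006, 0.0, -1.0]]
ft_force: [0.4, -0.6, 0.4]
opening: 0.1
pos [447.9 427.1 205.4] turn [ 0.02 -0.34 -0.43] shift now [-0.116  0.049  2.567] after [-0.102  0.049  2.568]
[-1.51  0.62  1.07  1.66 -0.57  1.2  -1.76]
```

View pics/w56.png

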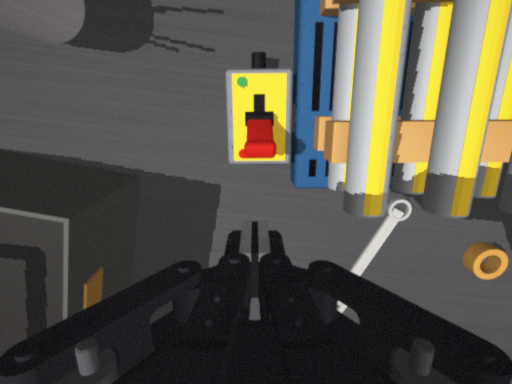

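```bash
python3 -m inch '[0,-0.3,-0.4,-0.12,0.03,0.3,0, 0,0,0,-0.04,0,0.6,0, 0,0,0,-0.03,0,0.6,0, 0,0,0,0,0,0.2,0, 0,0,0,0,0,0,0]';python3 - <<'E'
from h import *
goal([443.2,424,77],-82.7)
E
```

```text
time: 99.55
tool_pos: [440.9, 424.7, 122.1]
eef_rot: [[0.992, 0.126, 0.005], [0.126, -0.992, 0.006], [0.005, -0.005, -1.0]]
ft_force: [-0.2, 0.2, -0.0]
opening: 0.2
pos [440.9 424.7 122.1] turn [-0.3  -0.31 -0.05] shift now [0.039 0.024 0.902] after [0.044 0.019 0.902]
```

```bash
python3 -m inch '[-0.3,-0.3,0,0,0,0.4,0, 0,0,0,0,0,0.4,0, 0,0,0,0,0,0.08,0, 0,0,0,0,0,0,0]';python3 - <<'E'
from h import *
goal([443.2,424,77],-82.7)
im=get_image("side");save(im,"s57.png",(150,60,350,230),4)
E
```

```text
time: 100.05
tool_pos: [442.0, 425.5, 76.9]
eef_rot: [[0.992, 0.127, 0.002], [0.127, -0.992, 0.002], [0.002, -0.001, -1.0]]
ft_force: [-0.0, -0.3, -0.1]
opening: -0.1
pos [442.  425.5  76.9] turn [-0.08 -0.1  -0.03] shift now [ 0.02   0.033 -0.002] after [ 0.02   0.033 -0.002]
```

View pics/s57.png

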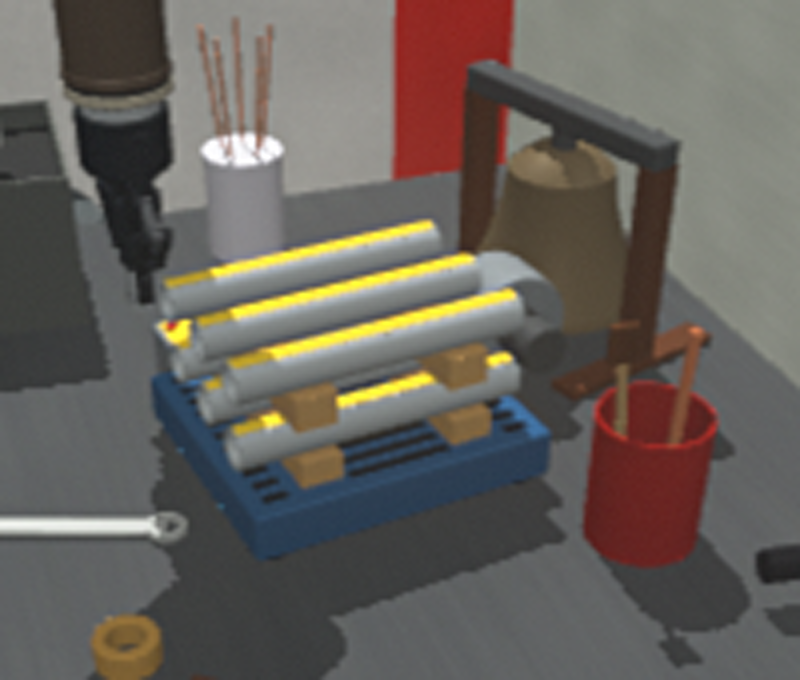

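```bash
python3 -m inch '[0,0,0,0.2,0,0,0, 0,0,0,0.2,0,0,0, 0,0,0,0.2,0,0,0, 0,0,0,0.15,0,0,0]'; python3 -m inch '[0,0,0,0.1,0,0,0, 0,0,0,0.06,0,0,0, 0,0,0,0,0,0,0]'; python3 - <<'E'
from h import *
im=get_image("wrist");save(im,"w58.png")
p=get_obs()["tool_pos"][:2]-[571.5,280];print(p@[.992,.1266])
E
```

```text
time: 100.6
tool_pos: [481.8, 431.2, 78.5]
eef_rot: [[0.992, 0.127, 0.002], [0.127, -0.992, 0.003], [0.002, -0.003, -1.0]]
ft_force: [-1.3, 0.4, 0.3]
opening: 0.2
time: 100.98
tool_pos: [491.6, 431.9, 78.5]
eef_rot: [[0.992, 0.126, 0.003], [0.126, -0.992, 0.003], [0.003, -0.003, -1.0]]
ft_force: [-0.7, -0.0, -0.9]
opening: 0.1
-60.15982875748995
```

View pics/w58.png

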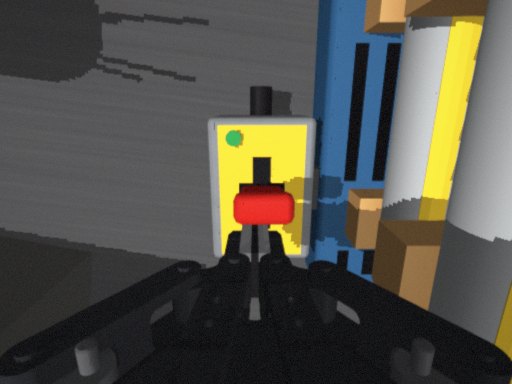

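```bash
python3 -m inch '[0,0,0,0.1,0,0,0, 0,0,0,0.06,0,0,0, 0,0,0,0,0,0,0]'; python3 - <<'E'
from h import *
im=get_image("wrist");save(im,"w59.png")
p=get_obs()["tool_pos"][:2]-[571.5,280];print(p@[.992,.1266])
E
```

```text
time: 101.4
tool_pos: [499.5, 433.2, 78.5]
eef_rot: [[0.992, 0.127, 0.003], [0.127, -0.992, 0.003], [0.003, -0.003, -1.0]]
ft_force: [-0.3, -0.6, 1.0]
opening: 0.2
-52.11372914375266
```

View pics/w59.png

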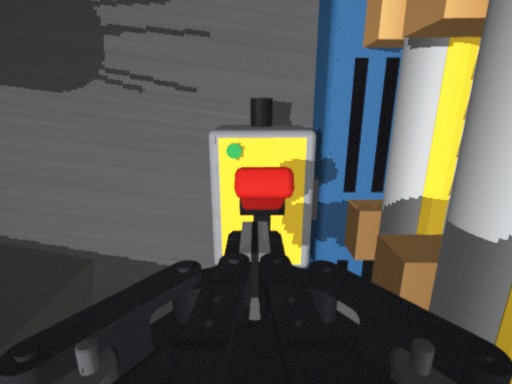

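```bash
python3 -m inch '[0,0,0,-0.5,0,0,0, 0,0,0,-0.5,0.0,0,0, 0,0,0,0,-0.05,-0.8,0, 0,0,0,0,0,-0.9,0, 0,0,0,0,0,-0.9,0, 0,0,0,0,0,-0.5,0, 0,0,0,0,0,0,0]'; python3 - <<'E'
from h import *
im=get_image("wrist");save(im,"w60.png");m=camera_model("wrist"); np.savez("w60.npz",K=m["K"],T=m["world_to_cam"])
im=get_image("side");save(im,"s60.png",(130,60,330,230),4)
im=get_image("top");cv2.imwrite("pics/top60.png",im[:,:,::-1])
E
```

```text
time: 102.32
tool_pos: [446.2, 428.4, 237.3]
eef_rot: [[0.992, 0.127, 0.001], [0.127, -0.992, 0.002], [0.001, -0.002, -1.0]]
ft_force: [-0.3, 0.2, -0.4]
opening: -0.0
```

View pics/w60.png

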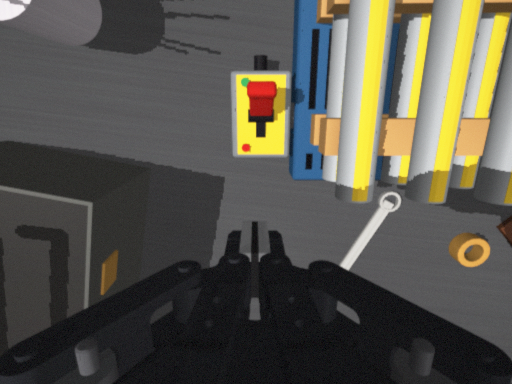

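View pics/top60.png

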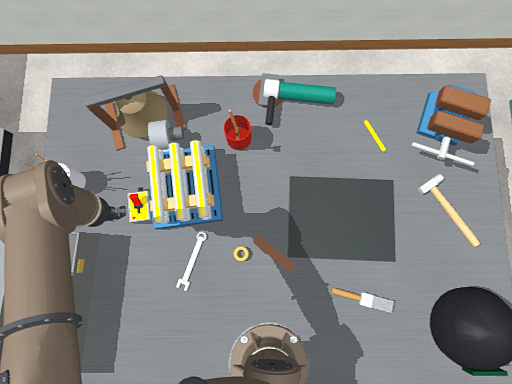

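View pics/s60.png

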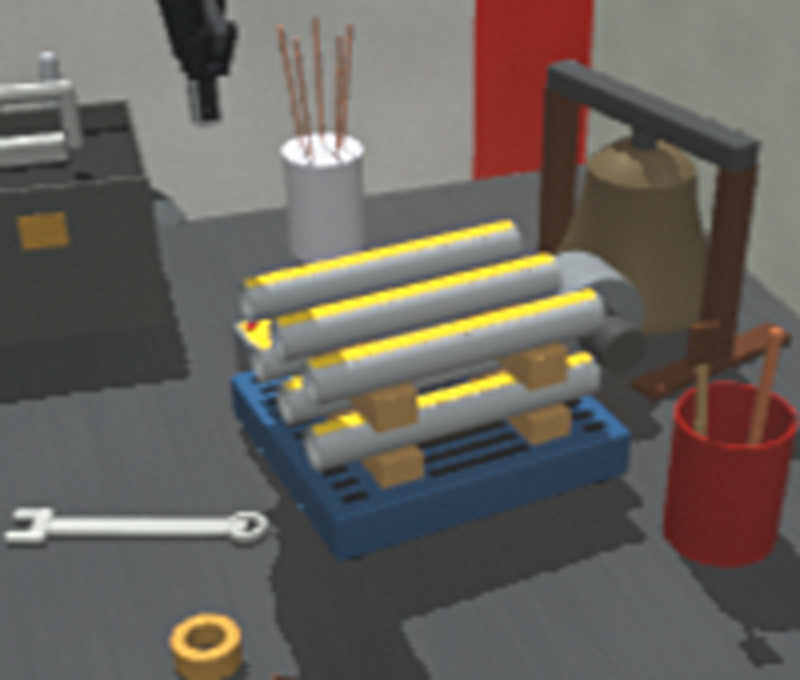

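```bash
python3 - <<'E'
from h import *
m=camera_model("top");im=cv2.imread("pics/top60.png")[:,:,::-1].copy();C=np.array([571.5,280]);d=np.array([.992,.1266]);n=np.array([-.1266,.992])
M,b=blobs(im,(25,120,130),(35,255,255),120)
for S,c,r in b:
    if 140<c[0]<220:
        B=[ray(m,*p,156)[:2]-C for p in cv2.boxPoints(r)];q=np.mean(B,0);print((q@d).round(1),(q@n).round(1),np.array([[x@d,x@n] for x in B]).round(0).tolist())
save(im,"t60.png",(120,130,270,240),5)
E
```

```text
-1.8 -66.3 [[116.0, -59.0], [115.0, -72.0], [-119.0, -73.0], [-119.0, -61.0]]
-0.6 1.0 [[116.0, 7.0], [115.0, -5.0], [-117.0, -5.0], [-117.0, 7.0]]
0.5 69.6 [[118.0, 76.0], [118.0, 64.0], [-117.0, 63.0], [-117.0, 75.0]]
```

View pics/t60.png

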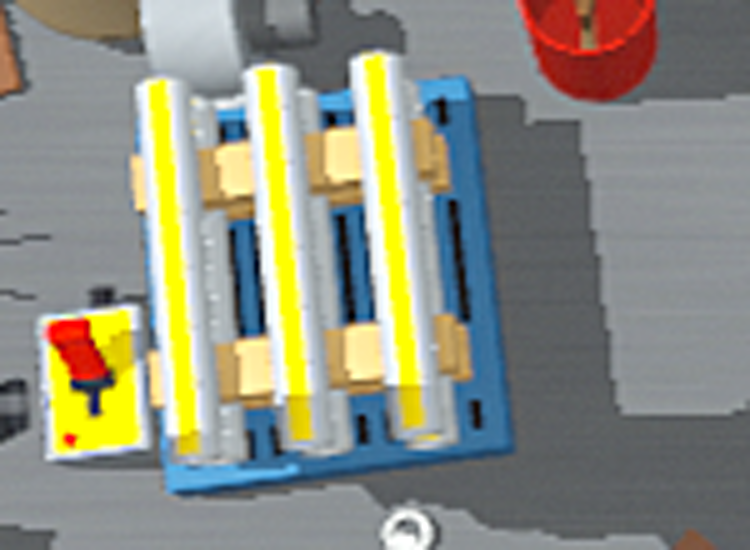

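The tubes sit within 2 mm of centre and the stripe lines are within about 2 mm of the expected tops. The toggle shows ON.

```bash
python3 -c "
from rig import *
print(finish_job())"
```

```text
the job is handed in; nothing more can be done
None
```

I switched the dryer off, laid both sticks over the bearers, rolled all three tubes stripe up, set them one to a notch across the sticks, and switched the dryer back on. The job was handed in at about 102 s of the 210 s.

The last pictures showed:
- **Toggle:** leaning to the green (ON) side.
- **Upper tubes:** within 2 mm of the dryer's centre lengthwise, at dryer y about -66, +1 and +70 mm. Their stripes are up, with estimated angles on the mat between -2.5° and +1°.
- **First layer, spanner and tin:** no visible movement in the pictures, checked by eye.

Some things went wrong or disagreed along the way:
- **First toggle push:** it slid over the top of the toggle. The fingertips were about 14 mm above the reported TCP, not 17 mm ahead of it. The second push worked but reached about 40 N horizontally at the stop (about 51 N in total), through the fingertips.
- **Far stick:** it was knocked about 30 mm aside while I worked at the mat. I noticed when I lowered the first tube, and that tube touched the displaced stick. I put the tube back on the bench stripe up, re-laid the stick, and carried on.
- **Stick position:** later views put the sticks 1 to 4 mm along dryer y, depending on the camera.
- **Stripe angle after seating:** my numeric check on the first seated tube failed because the scan picked up background. By eye it looked a few degrees off the top.

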